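# Stand jammed capacitors on the test turntable and index them

### The job

Turn the turntable by its handle from the test position fully home to the load detent, where its copper pads face the robot. Free every capacitor jammed in the corners of the grey bin and stand each one upright, foot down and terminal post up, centred on a copper pad of its own; when all of them stand there, turn the turntable back by its handle until it is fully home in the test detent, all capacitors still standing on their pads. Leave everything else on the bench where it is.

Things in the scene. Friction and masses are not known exactly. Their poses are not given: they have to be found in the camera images.
- turntable (a joint): Angle of the turntable, rad: 0 = test position, 2.618 (150 degrees) = load position; it grows clockwise seen from above. Each of the two positions is a detent at the very end of the travel, with a firm stop; in between, friction keeps the plate where it is left. Turning takes 1 to 3 N at the handle. Starts within 0.35 rad of test.
- pivot (a point): Turning axis of the turntable, at its top face (32 mm above the bench). A dark steel disc, 340 mm across, on a 400 mm square base. Clear guard panels 172 mm high stand on the base's far edge and on the far half of its right edge; a grey test head hangs over the far pads, underside 155 mm above the bench. z is up, x points squarely to the far panel.
- handle (a point): Upright black round handle post on the turntable, 20 mm in diameter, 64 mm tall, its top 96 mm above the bench, 150 mm from the pivot. This point is on its axis, 16 mm below its top. In the test position it stands at the plate's near right, in the load position at its left side.
- pad0 (a point): Centre of a flat round copper pad, 60 mm across, flush with the turntable's top (32 mm above the bench), 125 mm from the pivot, 42 degrees from the next; it turns with the plate. In the load position the four pads lie on the robot's side, in the test position by the guard panels. All alike: any may be used, one capacitor each.
- pad1 (a point): Centre of a flat round copper pad, 60 mm across, flush with the turntable's top (32 mm above the bench), 125 mm from the pivot, 42 degrees from the next; it turns with the plate. In the load position the four pads lie on the robot's side, in the test position by the guard panels. All alike: any may be used, one capacitor each.
- pad2 (a point): Centre of a flat round copper pad, 60 mm across, flush with the turntable's top (32 mm above the bench), 125 mm from the pivot, 42 degrees from the next; it turns with the plate. In the load position the four pads lie on the robot's side, in the test position by the guard panels. All alike: any may be used, one capacitor each.
- pad3 (a point): Centre of a flat round copper pad, 60 mm across, flush with the turntable's top (32 mm above the bench), 125 mm from the pivot, 42 degrees from the next; it turns with the plate. In the load position the four pads lie on the robot's side, in the test position by the guard panels. All alike: any may be used, one capacitor each.
- bin: Grey fixed tray-bin, outside 212 (its x) x 272 mm (its y), floor and walls 6 mm; walls 14 mm high, 60 mm for 42 mm either way from each corner; origin under its centre, z up. A 36 mm square lip, 4 mm thick, roofs each corner. Capacitors start lying on the floor, foot jammed in a corner under the lip, 18 degrees off the long wall, post end free: draw them out lengthwise.
- cap0_mid (a point): Capacitor, 0.18 to 0.29 kg (may be absent): aluminium can 44 mm across and 66 mm long including its 44 mm square, 6 mm thick black foot; a brass terminal post 16 mm across, 20 mm long stands out of the other end. The point is on the axis, half-way along the 66 mm; x runs from foot to post (up when it stands properly).
- cap1_mid (a point): Capacitor, 0.18 to 0.29 kg (may be absent): aluminium can 44 mm across and 66 mm long including its 44 mm square, 6 mm thick black foot; a brass terminal post 16 mm across, 20 mm long stands out of the other end. The point is on the axis, half-way along the 66 mm; x runs from foot to post (up when it stands properly).
- cap2_mid (a point): Capacitor, 0.18 to 0.29 kg (may be absent): aluminium can 44 mm across and 66 mm long including its 44 mm square, 6 mm thick black foot; a brass terminal post 16 mm across, 20 mm long stands out of the other end. The point is on the axis, half-way along the 66 mm; x runs from foot to post (up when it stands properly).
- cap3_mid (a point): Capacitor, 0.18 to 0.29 kg (may be absent): aluminium can 44 mm across and 66 mm long including its 44 mm square, 6 mm thick black foot; a brass terminal post 16 mm across, 20 mm long stands out of the other end. The point is on the axis, half-way along the 66 mm; x runs from foot to post (up when it stands properly).
- meter: Yellow handheld multimeter, 85 x 160 x 36 mm, loose on the bench; origin at its underside. A bystander: leave it where it is.
- heatsink: Finned dark heatsink, 80 x 60 x 35 mm, loose on the bench; origin at its underside. A bystander: leave it where it is.
- toroid: Green ring core, 64 mm across, 22 mm high, loose on the bench; origin at its underside. A bystander: leave it where it is.
- driver: Screwdriver lying on the bench, loose on the bench; origin at its underside. A bystander: leave it where it is.
- carton: Small cardboard box 120 x 90 x 50 mm, loose on the bench; origin at its underside. A bystander: leave it where it is.
- choke: Dark iron-core choke with copper winding, 60 x 70 x 50 mm, loose on the bench; origin at its underside. A bystander: leave it where it is.
Mind the look-alikes: they are no part of the job. What is shaped like the part that bears cap3_mid but green or purple is not meant.

How it is judged (in metres and radians):
On the way, in this order (a step that is already met when the one before it is completed fails the run):
1. the turntable is at the load detent (value of joint turntable above 2.49799 rad), for 0.2 s.
2. with the turntable at the load detent, every capacitor stands upright on a copper pad (value of joint turntable above 2.46799 rad and (horizontal distance between cap0_mid and pad0 below 0.02 m or horizontal distance between cap0_mid and pad1 below 0.02 m or horizontal distance between cap0_mid and pad2 below 0.02 m or horizontal distance between cap0_mid and pad3 below 0.02 m) and angle between each of cap0_mid, cap1_mid, cap2_mid, cap3_mid's own x axis and vertical below 0.1 rad and height (world z) of cap0_mid between 0.055 and 0.075 m and (horizontal distance between cap1_mid and pad0 below 0.02 m or horizontal distance between cap1_mid and pad1 below 0.02 m or horizontal distance between cap1_mid and pad2 below 0.02 m or horizontal distance between cap1_mid and pad3 below 0.02 m) and height (world z) of cap1_mid between 0.055 and 0.075 m and (horizontal distance between cap2_mid and pad0 below 0.02 m or horizontal distance between cap2_mid and pad1 below 0.02 m or horizontal distance between cap2_mid and pad2 below 0.02 m or horizontal distance between cap2_mid and pad3 below 0.02 m) and height (world z) of cap2_mid between 0.055 and 0.075 m and (horizontal distance between cap3_mid and pad0 below 0.02 m or horizontal distance between cap3_mid and pad1 below 0.02 m or horizontal distance between cap3_mid and pad2 below 0.02 m or horizontal distance between cap3_mid and pad3 below 0.02 m) and height (world z) of cap3_mid between 0.055 and 0.075 m), for 0.2 s.
At the end, for the whole second after the job is handed in: The turntable rests within 0.1 rad of the test position (joint 0), and every capacitor present stands foot down within 0.1 rad of upright, its axis within 20 mm of the centre of a copper pad, at rest (value of joint turntable below 0.1 rad and (horizontal distance between cap0_mid and pad0 below 0.02 m or horizontal distance between cap0_mid and pad1 below 0.02 m or horizontal distance between cap0_mid and pad2 below 0.02 m or horizontal distance between cap0_mid and pad3 below 0.02 m) and angle between each of cap0_mid, cap1_mid, cap2_mid, cap3_mid's own x axis and vertical below 0.1 rad and height (world z) of cap0_mid between 0.055 and 0.075 m and (horizontal distance between cap1_mid and pad0 below 0.02 m or horizontal distance between cap1_mid and pad1 below 0.02 m or horizontal distance between cap1_mid and pad2 below 0.02 m or horizontal distance between cap1_mid and pad3 below 0.02 m) and height (world z) of cap1_mid between 0.055 and 0.075 m and (horizontal distance between cap2_mid and pad0 below 0.02 m or horizontal distance between cap2_mid and pad1 below 0.02 m or horizontal distance between cap2_mid and pad2 below 0.02 m or horizontal distance between cap2_mid and pad3 below 0.02 m) and height (world z) of cap2_mid between 0.055 and 0.075 m and (horizontal distance between cap3_mid and pad0 below 0.02 m or horizontal distance between cap3_mid and pad1 below 0.02 m or horizontal distance between cap3_mid and pad2 below 0.02 m or horizontal distance between cap3_mid and pad3 below 0.02 m) and height (world z) of cap3_mid between 0.055 and 0.075 m and linear speed of each of cap0, cap1, cap2, cap3 below 0.03 m/s and velocity of joint turntable between -0.05 and 0.05 rad/s); the robot touches nothing.
It fails at once if another thing on the bench is moved by more than 40 mm (distance of any of meter, heatsink, toroid, driver, carton, choke from where it was at the start of the episode above 0.04 m).
Of cap0, cap1, cap2, cap3 only 3 to 4 are there at a start; the rules pass over those that are not, and their reading is None.
At some moment in a run one of cap0, cap1, cap2, cap3 may be knocked a few centimetres aside while the robot is not near it.
It also fails if it takes over 210 s, if anything falls off the work surface, if the arm or the gripper's body presses on something with over 40 N, if the wrist force passes 120 N, or if a joint passes its speed limit or range.

### The arm

A 6-joint arm with a two-finger parallel gripper is mounted at the origin on the work surface. World frame = base frame: x ahead of the robot, y to its left, z up, the work surface at z = 0. Lengths are in mm, angles in rad, forces in N, time in s.
With the tool pointing down it reaches from about 400 to 925 mm from the base axis. Payload 12.5 kg.
Tool frame: the origin (TCP) lies at the very end of the fingers, on their centre line; the grasp point (between the pads) lies 19 mm behind it; z points along the fingers, x is the direction in which the jaws open and shut, and the axes are right-handed (so a half turn about z gives the same grasp; the last joint's range is limited). The gripper opens to 95 mm and grips with 3 to 60 N. Pads are 20 mm wide; open, the fingers measure 119 mm over their backs; the gripper's body (75 mm by 180 mm) begins 59 mm behind the grasp point.
Start: joints at [1.148, 0.491, 1.559, -0, 1.092, -0.106], TCP at [194.689, 593.925, 182.961] pointing down, gripper open.
Joint ranges: [-3.1, 3.1], [-0.84, 2.19], [0.05, 2.79], [-1.13, 4.28], [0.06, 2.93], [-2.69, 2.69]. Speed limits (rad/s): [2.22, 2.22, 2.79, 3.14, 3.14, 3.14].

### API

Orientations are given as [roll, pitch, yaw] about the fixed x, y, z axes, in that order (R = Rz(yaw) Ry(pitch) Rx(roll)).
In Python, from cell import env gives the robot as it stands.
- The arm moves only by the tool arm_command, never from a script. Its argument "motion" is one flat list of numbers, 7 for each row, row after row: the opening, from -1 (shut) to 1 (fully open), then the shift along the tool's x, y, z in mm, then the turn, a rotation vector about the tool's x, y, z in degrees. In form: [fingers, dx, dy, dz, rx, ry, rz, fingers, dx, dy, dz, rx, ry, rz, ...]. A call has 1 to 20 rows; each row is the pose to reach, as a shift and turn from the pose commanded when the call began, along the tool's axes at that moment; what a row does not reach only later rows make up. A row lasts 1/10 s, in which the tool goes at most 50 mm and 8.59 degrees, less where a joint would pass 70% of its speed; a pose out of reach is approached as far as the arm can. A call with a gripper value outside its range is refused whole. The fingers move at their own pace and stop on an object; the grip force is fixed at half the most. Time passes only in rows, so rows that repeat a pose let the fingers close. It gives the time, the measured TCP pose, the force and the opening at its end, in the units of the state.
- env.state(): the state, without advancing time (a new reading comes with each control period).
- env.read_camera(name): name is "scene" or "top"; returns (picture, depth): 400x640x3 uint8, red, green, blue; 400x640 float32, mm along the optical axis (not along the pixel's ray), 0 where there is no reading.
- env.calibration(name): a dict with "fx", "fy", "cx", "cy" (pixels), "cam_to_world" (4x4, takes a point from camera to world coordinates). Camera axes: x right, y down, z forward; pixel columns grow to the right and rows downward; lengths in mm; the calibration is good to about 2 mm. A picture is of the moment at which its call begins. calibration takes no time and is no camera call.
- env.job_done(): hands the job in, once; it reports no verdict.
Trained networks look in the newest picture that a camera, given by its name, has taken for a name from the list of things; names that differ only in an ending like _2 or _b are one class to them, and where a whole thing is asked for, a point or a joint stands for the part that bears it (a point fixed in the world has none). Each returns a list of dicts, best first, with "confidence" (0 to 1); they miss things now and then, are a little off and sometimes report something else, mostly with a low value. They report only what shows in the picture. A call takes as long as a camera call. They do not tell look-alikes from the thing itself.
- env.recognise(camera, label): "location" ([column, row] in pixels, amid what is visible of it).
- env.silhouettes(camera, label): "region" (400x640 bool, what is visible of it) and "location" ([column, row] in pixels, amid what is visible of it).
- env.spot_point(camera, label): "location" ([column, row] in pixels: a listed point, or the origin of a listed thing).
The state is a dict: "t": time; "joints": joint angles; "qvel": joint speeds; "tau": joint torques, N m; "eef_pos": TCP position; "tcp_rot": TCP orientation; "ft_force": force on the tool from outside, world axes, zero at the start; "moment": the same for the moment, N m; "opening": opening from 0.0 (shut) to 1.0 (fully open).
Only numpy, scipy, OpenCV 4.12 (cv2) and the standard library are available. Lean on these libraries where they do the work, as an engineer would, in place of code of your own. Each camera call takes 0.05 s, during which the arm holds its last target.

## Working session

There is one attempt and no reset: what is moved stays moved. The work goes in short steps, Python scripts to look and compute and a tool call to move; the robot and the scene stay as the last step left them, time stands still between calls to the robot, and variables do not carry over. Pictures are saved under pics/ and viewed, and the job is handed in when it is done.

Besides the shell and the picture viewer there is one more tool, called after "Request:" in YAML: its name, and indented under it one key for each argument. arm_command: Moves the arm, as the interface text tells. Its arguments: {"type":"object","properties":{"motion":{"type":"array","items":{"type":"number"}}},"required":["motion"]}

```bash
ls; mkdir -p pics; python3 - <<'E'
from cell import env
import cv2
print(env.state())
for n in ("scene","top"):
    p,d=env.read_camera(n); cv2.imwrite(f"pics/{n}0.png",p[:,:,::-1]); c=env.calibration(n); print(n,c)
E
```

```text
pics
{'t': 0.0, 'joints': array([ 1.14838962e+00,  4.91549495e-01,  1.55949782e+00, -1.31567464e-05,
        1.09171538e+00, -1.05591286e-01]), 'qvel': array([-0.00057115, -0.00114038,  0.00042631, -0.00017792, -0.00019411,
        0.00083988]), 'tau': array([ 2.12393432e-03, -6.12642002e+01, -2.58185774e+01,  6.93533476e-02,
        4.81489627e-02, -1.23583181e-04]), 'eef_pos': array([194.56273625, 593.61884698, 182.35137496]), 'tcp_rot': array([-3.14148094e+00,  1.16475436e-03,  1.25398704e+00]), 'ft_force': array([-0.52893986,  0.31998702, -0.40796264]), 'moment': array([ 0.0063816 , -0.00587388,  0.02274084]), 'opening': 1.0016158536185937}
scene {'fx': 476.5358297443965, 'fy': 476.5358297443965, 'cx': 312.59003149030445, 'cy': 208.55763464814996, 'cam_to_world': array([[-7.00143070e-01,  6.16445942e-01, -3.60269458e-01,
         9.73819628e+02],
       [ 7.13945011e-01,  5.98024084e-01, -3.64211089e-01,
         4.92216789e+02],
       [-9.06663555e-03, -5.12212451e-01, -8.58810923e-01,
         1.14311364e+03],
       [ 0.00000000e+00,  0.00000000e+00,  0.00000000e+00,
         1.00000000e+00]])}
top {'fx': 458.56308624702154, 'fy': 458.56308624702154, 'cx': 316.7630167015847, 'cy': 196.47673901985604, 'cam_to_world': array([[ 5.20974781e-03, -9.97342678e-01,  7.26666427e-02,
         4.25766475e+02],
       [-9.99716213e-01, -3.50535376e-03,  2.35628120e-02,
         1.52947402e+01],
       [-2.32454757e-02, -7.27687772e-02, -9.97077907e-01,
         1.44713580e+03],
       [ 0.00000000e+00,  0.00000000e+00,  0.00000000e+00,
         1.00000000e+00]])}
```

The scene picture shows four silver capacitors in the bin at about (361,214), (325,242), (409,262) and (369,290). The look-alikes are purple at (422,206) and green at (432,320), both outside the bin. The turntable is near (234,187) and its black handle near (252,139).

```bash
cat > h.py <<'E'
from cell import env
import numpy as np, cv2
from scipy.spatial.transform import Rotation as R
def ray(n,uv):
    c=env.calibration(n); T=np.array(c['cam_to_world'])
    d=np.array([(uv[0]-c['cx'])/c['fx'],(uv[1]-c['cy'])/c['fy'],1.])
    return T[:3,3],T[:3,:3]@d
def at_z(n,uv,z):
    o,d=ray(n,uv); s=(z-o[2])/d[2]; return o+s*d
def proj(n,P):
    c=env.calibration(n); T=np.linalg.inv(np.array(c['cam_to_world']))
    P=np.atleast_2d(P); q=P@T[:3,:3].T+T[:3,3]
    return np.stack([q[:,0]/q[:,2]*c['fx']+c['cx'],q[:,1]/q[:,2]*c['fy']+c['cy']],1)
def cloud(n,d):
    c=env.calibration(n); T=np.array(c['cam_to_world'])
    v,u=np.mgrid[:d.shape[0],:d.shape[1]]
    q=np.stack([(u-c['cx'])/c['fx']*d,(v-c['cy'])/c['fy']*d,d],-1)
    return q@T[:3,:3].T+T[:3,3]
E
python3 - <<'E'
from h import *
np.set_printoptions(precision=1,suppress=True)
Z=dict(pivot=32,handle=80,pad0=32,cap0_mid=28,bin=0)
ims={}
for n in ("scene","top"):
    p,d=env.read_camera(n); np.save(f"{n}_p.npy",p);np.save(f"{n}_d.npy",d)
    for l,z in Z.items():
        for r in env.spot_point(n,l):
            if r['confidence']>.15: print(n,l,round(r['confidence'],2),np.array(r['location']),at_z(n,r['location'],z))
for n,b,s in (("top",(200,80,300,180),2.6),("scene",(140,110,320,220),2.4)):
    x,y,w,h=b
    p=np.load(f"{n}_p.npy")[y:y+h,x:x+w,::-1]
    cv2.imwrite(f"pics/{n}_crop0.png",cv2.resize(p,None,fx=s,fy=s,interpolation=cv2.INTER_CUBIC))
E
```

```text
scene pivot 0.87 [235.9 182.7] [ 597.4 -193.    32. ]
scene handle 0.67 [251.2 134.4] [ 473.6 -258.4   80. ]
scene handle 0.37 [361.8 219.3] [463.  154.2  80. ]
scene pad0 0.85 [196.6 172.2] [ 651.9 -301.    32. ]
scene pad0 0.82 [192.6 204.5] [ 727.1 -223.7   32. ]
scene pad0 0.81 [219.  153.7] [ 564.9 -305.9   32. ]
scene pad0 0.68 [209.4 221.7] [ 729.3 -148.6   32. ]
scene pad0 0.54 [366.6 257.1] [514.7 221.3  32. ]
scene pad0 0.28 [282.9 273.7] [695.7 100.9  32. ]
scene cap0_mid 0.75 [363.2 216.1] [427.9 133.8  28. ]
scene cap0_mid 0.49 [370.  291.4] [577.3 287.5  28. ]
scene bin 0.96 [363.5 257.8] [508.7 209.    0. ]
scene bin 0.39 [258.2 300.8] [781.5  98.1   0. ]
top pivot 0.74 [393.9 171.5] [ 607.3 -189.7   32. ]
top pivot 0.45 [292.4 189.1] [551.6 124.5  32. ]
top pivot 0.25 [376.6 137.7] [ 713.1 -136.7   32. ]
top handle 0.56 [232.9 222.1] [447.7 298.1  80. ]
top pad0 0.97 [431.4 184. ] [ 568.7 -304.6   32. ]
top pad0 0.82 [409.8 137.9] [ 712.5 -239.7   32. ]
top pad0 0.8 [428.8 155.5] [ 657.4 -297.7   32. ]
top pad0 0.56 [377.6 134.1] [ 724.5 -139.9   32. ]
top cap0_mid 0.63 [293.  226.7] [435.2 121.9  28. ]
top cap0_mid 0.3 [236.2 221.3] [451.1 298.6  28. ]
top bin 0.88 [266.  200.5] [517.9 210.4   0. ]
```

```bash
ls pics
```

```text
scene0.png
scene_crop0.png
top0.png
top_crop0.png
```

```bash
cat > seg.py <<'E'
from h import *
def blobs(n,p,mask,amin=20):
    k,l,s,c=cv2.connectedComponentsWithStats(mask.astype(np.uint8))
    return [(c[i],s[i,4],l==i) for i in range(1,k) if s[i,4]>=amin]
E
python3 - <<'E'
from seg import *
np.set_printoptions(precision=1,suppress=True)
for n in ("scene","top"):
    p=np.load(n+"_p.npy");d=np.load(n+"_d.npy");hsv=cv2.cvtColor(p,cv2.COLOR_RGB2HSV)
    W=cloud(n,d)
    H,S,V=[hsv[...,i].astype(int) for i in range(3)]
    print(n,'depth zero frac',(d==0).mean())
    m=(H<14)&(S>120)&(V>60)
    for c,a,l in blobs(n,p,m): print('orange',c,a,at_z(n,c,32),np.median(W[l],0), 'std',W[l][:,2].std())
    m=(H>=15)&(H<32)&(S>120)&(V>80)
    for c,a,l in blobs(n,p,m,8): print('yellow',c,a,at_z(n,c,16),np.median(W[l],0))
    # disc: z 25..40 dark within 190 of (603,-191)
    rr=np.hypot(W[...,0]-603,W[...,1]+191)
    ok=(d>0)&(rr<240)&(W[...,2]>-10)
    print(np.histogram(W[ok][:,2],bins=np.arange(-10,180,8)))
    # disc fit by dark
    m=(V<100)&(rr<200)&(abs(W[...,2]-32)<12)
    l=max(blobs(n,p,m),key=lambda b:b[1])
    cn,_=cv2.findContours(l[2].astype(np.uint8),cv2.RETR_EXTERNAL,cv2.CHAIN_APPROX_NONE)
    c=max(cn,key=len)[:,0]
    P=np.array([at_z(n,q,32) for q in c])[:,:2]
    from scipy.optimize import least_squares
    f=least_squares(lambda x:np.hypot(P[:,0]-x[0],P[:,1]-x[1])-170,[603,-191],loss='soft_l1',f_scale=2)
    print('disc',f.x, len(P),np.median(abs(f.fun)))
    q=(V<100)&(rr<200)&(W[...,2]>60)&(W[...,2]<115)
    for c,a,l in blobs(n,p,q,5): print('tall dark',c,a,np.median(W[l],0),W[l].max(0))
E
```

```text
scene depth zero frac 0.00393359375
orange [299.2 107.5] 181 [ 275.4 -265.    32. ] [ 269.4 -270.6   23. ] std 3.9484261116176613
orange [218.2 155.2] 296 [ 570.2 -303.3   32. ] [ 570.4 -303.    32.2] std 91.03396801971465
orange [191.2 201.2] 349 [ 723.1 -235.    32. ] [ 723.6 -234.6   32.5] std 83.86014167201782
orange [210.3 221.9] 379 [ 727.9 -146.4   32. ] [ 728.2 -146.1   32.7] std 57.00550470417111
orange [250.3 306.2] 71 [809.5 105.5  32. ] [810.  107.6  36.9] std 183.4315497452115
yellow [456.9  10.9] 990 [-463.8 -195.6   16. ] [-1229.4  -561.   -588.1]
yellow [278.2  93.6] 1067 [ 270.4 -367.1   16. ] [ 286.3 -349.7   34.6]
yellow [258.5 125.2] 64 [ 403.4 -314.6   16. ] [ 409.9 -305.8   29.4]
yellow [319.8 188.9] 80 [440.8 -16.3  16. ] [447.5 -10.1  29.3]
yellow [411.3 192.5] 12 [270.7 176.3  16. ] [278.8 179.8  29.2]
yellow [367.1 228.4] 50 [443.3 162.7  16. ] [451.5 167.4  34. ]
yellow [337.7 251.2] 53 [548.  152.3  16. ] [554.8 157.9  34.7]
yellow [392.5 253.4] 40 [453.2 258.7  16. ] [461.4 262.5  34. ]
yellow [362.1 275.6] 27 [554.9 243.2  16. ] [562.3 247.6  35.6]
yello
[... 1399 characters left out ...]
.3]
yellow [454.8 282.5] 391 [ 267.  -375.7   16. ] [ 273.6 -384.2   34.9]
yellow [273.4 278.4] 16 [275.3 182.2  16. ] [277.7 180.   29.4]
(array([ 597, 1421, 3980, 1074, 2767, 5781,  197,   72,   74,   69,   84,
         76,   94,   93,   82,   72,   87,   83,   91,   85,   96,   97,
        287]), array([-10,  -2,   6,  14,  22,  30,  38,  46,  54,  62,  70,  78,  86,
        94, 102, 110, 118, 126, 134, 142, 150, 158, 166, 174]))
disc [ 605.3 -184.7] 335 3.0890647709947245
tall dark [397.8 105.1] 33 [ 801.6 -196.1   85.2] [ 802.9 -179.5  112.5]
tall dark [461.8 168.1] 119 [ 610.8 -382.    88.4] [ 645.5 -377.   114.1]
tall dark [420.5 213. ] 50 [ 476.8 -258.    93.4] [ 486.5 -250.4  101.8]
```

```bash
cat > mv.py <<'E'
from h import *
def rot(yaw=None,t=None,x=None):
    """tool rotation: yaw deg (down), or from tool z dir t and jaw dir x"""
    if t is None:
        a=np.radians(yaw); t=np.array([0,0,-1.]); x=np.array([np.cos(a),np.sin(a),0])
    t=np.array(t,float)/np.linalg.norm(t); x=np.array(x,float); x-=t*(x@t); x/=np.linalg.norm(x)
    return np.stack([x,np.cross(t,x),t],1)
def rows(targets):
    s=env.state(); M=R.from_euler('xyz',s['tcp_rot']).as_matrix(); p=s['eef_pos']
    np.set_printoptions(precision=1,suppress=True)
    log()
    for P,Q in targets:
        d=M.T@(np.array(P,float)-p); rv=R.from_matrix(M.T@Q).as_rotvec(degrees=True)
        print([round(float(v),1)+0 for v in [*d,*rv]],'|d|%.0f ang %.0f'%(np.linalg.norm(d),np.linalg.norm(rv)))
def log():
    import json
    s=env.state()
    open('log.jsonl','a').write(json.dumps({k:np.array(v).tolist() for k,v in s.items()})+'\n')
    print('t %.2f pos %s rpy %s q %s F %s op %.3f'%(s['t'],np.round(s['eef_pos'],1),np.round(np.degrees(s['tcp_rot']),1),np.round(s['joints'],3),np.round(s['ft_force'],1),s['opening']))
E
python3 - <<'E'
from mv import *
rows([([500,250,182],rot(80)),([476.8,-258,150],rot(95))])
E
```

```text
t 0.70 pos [194.7 593.9 183. ] rpy [-180.    -0.    71.9] q [ 1.1  0.5  1.6  0.   1.1 -0.1] F [-0.5  0.5  0.2] op 0.999
[-231.7, 397.3, 0.9, 0.0, 0.0, -8.1] |d|460 ang 8
[-721.7, 533.5, 32.9, 0.0, 0.0, -23.1] |d|898 ang 23
```

Request:
arm_command:
  motion: [1,-232,397,1,0,0,-8,1,-232,397,1,0,0,-8,1,-232,397,1,0,0,-8,1,-232,397,1,0,0,-8,1,-232,397,1,0,0,-8,1,-232,397,1,0,0,-8,1,-232,397,1,0,0,-8,1,-232,397,1,0,0,-8,1,-232,397,1,0,0,-8,1,-722,533,33,0,0,-23,1,-722,533,33,0,0,-23,1,-722,533,33,0,0,-23,1,-722,533,33,0,0,-23,1,-722,533,33,0,0,-23,1,-722,533,33,0,0,-23,1,-722,533,33,0,0,-23,1,-722,533,33,0,0,-23,1,-722,533,33,0,0,-23,1,-722,533,33,0,0,-23,1,-722,533,33,0,0,-23]

```text
t: 2.7
eef_pos: [475.8, -262.1, 149.6]
tcp_rot: [3.141, 0.001, 1.653]
ft_force: [-0.3, 0.9, 0.2]
opening: 1.0
```

```bash
python3 - <<'E'
from mv import *
rows([([476.8,-258,63],rot(95))])
E
```

```text
t 2.70 pos [ 475.8 -262.1  149.6] rpy [180.    0.   94.7] q [-0.6  0.4  1.8 -0.   0.9 -2.3] F [-0.3  0.9  0.2] op 1.000
[4.0, 1.3, 86.6, 0.0, 0.0, -0.3] |d|87 ang 0
```

Request:
arm_command:
  motion: [1,4,1,30,0,0,0,1,4,1,60,0,0,0,1,4,1,87,0,0,0,0,4,1,87,0,0,0,-1,4,1,87,0,0,0,-1,4,1,87,0,0,0,-1,4,1,87,0,0,0,-1,4,1,87,0,0,0,-1,4,1,87,0,0,0,-1,4,1,87,0,0,0,-1,4,1,87,0,0,0]

```text
t: 3.8
eef_pos: [476.9, -254.1, 63.0]
tcp_rot: [3.141, 0.0, 1.655]
ft_force: [-0.0, 1.2, -0.5]
opening: 0.381
```

Request:
arm_command:
  motion: [-1,0,0,0,0,0,0,-1,0,0,0,0,0,0,-1,0,0,0,0,0,0,-1,0,0,0,0,0,0,-1,0,0,0,0,0,0]

```text
t: 4.3
eef_pos: [476.7, -254.2, 62.9]
tcp_rot: [-3.141, -0.0, 1.655]
ft_force: [-2.8, -3.7, 0.2]
opening: 0.175
```

```bash
python3 - <<'E'
from mv import *
s=env.state(); piv=np.array([607.5,-186]); p=s['eef_pos'][:2]
v=p-piv; r=np.hypot(*v); a0=np.degrees(np.arctan2(v[1],v[0])); print(r,a0)
T=[]
for i in range(1,16):
    a=np.radians(a0-8.5*i); q=piv+149.5*np.array([np.cos(a),np.sin(a)])
    T.append(([q[0],q[1],63],rot(95-8.5*i)))
rows(T)
E
```

```text
147.48199119371293 -152.45699521402693
t 4.30 pos [ 476.7 -254.2   62.9] rpy [-180.    -0.    94.9] q [-0.6  0.5  1.9 -0.   0.7 -2.3] F [-2.8 -3.7  0.2] op 0.175
[20.2, -8.9, -0.1, 0.0, 0.0, 8.4] |d|22 ang 8
[42.1, -12.7, -0.1, 0.0, 0.0, 16.9] |d|44 ang 17
[64.2, -13.3, -0.1, 0.0, 0.0, 25.4] |d|66 ang 25
[86.2, -10.5, -0.1, 0.0, 0.0, 33.9] |d|87 ang 34
[107.6, -4.6, -0.1, 0.0, 0.0, 42.4] |d|108 ang 42
[127.8, 4.4, -0.1, 0.0, 0.0, 50.9] |d|128 ang 51
[146.5, 16.4, -0.1, 0.0, 0.0, 59.4] |d|147 ang 59
[163.2, 30.9, -0.1, 0.0, 0.0, 67.9] |d|166 ang 68
[177.5, 47.8, -0.1, 0.0, 0.0, 76.4] |d|184 ang 76
[189.3, 66.6, -0.1, 0.0, 0.0, 84.9] |d|201 ang 85
[198.1, 86.9, -0.1, 0.0, 0.0, 93.4] |d|216 ang 93
[203.8, 108.3, -0.1, 0.0, 0.0, 101.9] |d|231 ang 102
[206.3, 130.3, -0.2, 0.0, 0.0, 110.4] |d|244 ang 110
[205.5, 152.5, -0.2, 0.0, 0.0, 118.9] |d|256 ang 119
[201.4, 174.3, -0.2, 0.0, 0.0, 127.4] |d|266 ang 127
```

Request:
arm_command:
  motion: [-1,10,-5,0,0,0,4,-1,20,-9,0,0,0,8.4,-1,42,-13,0,0,0,17,-1,64,-13,0,0,0,25.4,-1,86,-10.5,0,0,0,34,-1,108,-4.6,0,0,0,42.4,-1,128,4.4,0,0,0,51,-1,146.5,16.4,0,0,0,59.4,-1,163,31,0,0,0,68,-1,177.5,48,0,0,0,76.4,-1,189,66.6,0,0,0,85,-1,198,87,0,0,0,93.4,-1,204,108,0,0,0,102,-1,206,130,0,0,0,110.4,-1,205.5,152.5,0,0,0,119,-1,201.4,174.3,0,0,0,127.4,-1,201.4,174.3,0,0,0,127.4]

```text
t: 6.0
eef_pos: [637.5, -38.9, 64.6]
tcp_rot: [-3.139, -0.006, -0.573]
ft_force: [0.8, -0.2, 14.5]
opening: 0.006
```

```bash
python3 - <<'E'
from mv import *
s=env.state(); piv=np.array([607.5,-186]); p=s['eef_pos'][:2]
v=p-piv; r=np.hypot(*v); a0=np.degrees(np.arctan2(v[1],v[0])); print(r,a0)
y0=np.degrees(s['tcp_rot'][2])
T=[]
for i in range(1,13):
    a=np.radians(a0-2*i); q=piv+148.5*np.array([np.cos(a),np.sin(a)])
    T.append(([q[0],q[1],63],rot(y0-2*i)))
rows(T)
p,d=env.read_camera('top'); cv2.imwrite('pics/top1.png',cv2.resize(p[60:280,180:500,::-1],None,fx=2.4,fy=2.4,interpolation=cv2.INTER_CUBIC))
E
```

```text
150.11422095495118 78.47507744994827
t 6.00 pos [637.5 -38.9  64.6] rpy [-179.8   -0.3  -32.9] q [-0.2  0.6  1.6  0.   0.9  0.4] F [ 0.8 -0.2 14.5] op 0.006
[5.4, -0.3, 1.6, -0.2, -0.3, 2.0] |d|6 ang 2
[10.4, -1.9, 1.6, -0.2, -0.3, 4.0] |d|11 ang 4
[15.3, -3.4, 1.7, -0.2, -0.3, 6.0] |d|16 ang 6
[20.4, -4.7, 1.7, -0.2, -0.3, 8.0] |d|21 ang 8
[25.4, -5.8, 1.7, -0.2, -0.3, 10.0] |d|26 ang 10
[30.5, -6.7, 1.7, -0.2, -0.3, 12.0] |d|31 ang 12
[35.6, -7.4, 1.8, -0.2, -0.3, 14.0] |d|36 ang 14
[40.8, -8.0, 1.8, -0.2, -0.3, 16.0] |d|42 ang 16
[46.0, -8.4, 1.8, -0.2, -0.3, 18.0] |d|47 ang 18
[51.1, -8.6, 1.9, -0.2, -0.3, 20.0] |d|52 ang 20
[56.3, -8.7, 1.9, -0.2, -0.3, 22.0] |d|57 ang 22
[61.5, -8.5, 1.9, -0.2, -0.3, 24.0] |d|62 ang 24
```

Request:
arm_command:
  motion: [-1,0,0,-40,0,0,0,-1,0,0,-80,0,0,0,1,0,-60,-110,0,0,0,1,0,-110,-110,0,0,0,1,0,-150,-110,0,0,0,1,0,-150,-110,0,0,0]

```text
t: 6.65
eef_pos: [715.9, 92.8, 172.8]
tcp_rot: [-3.139, -0.0, -0.564]
ft_force: [-1.1, -0.4, -1.6]
opening: 0.279
```

```bash
python3 - <<'E'
from seg import *
import mv; mv.log()
np.set_printoptions(precision=1,suppress=True)
for n in ("scene","top"):
    p,d=env.read_camera(n); np.save(f"{n}_p.npy",p);np.save(f"{n}_d.npy",d)
    hsv=cv2.cvtColor(p,cv2.COLOR_RGB2HSV); W=cloud(n,d)
    H,S,V=[hsv[...,i].astype(int) for i in range(3)]
    m=(H<14)&(S>120)&(V>60)
    for c,a,l in blobs(n,p,m,100): print(n,'orange',c,a,at_z(n,c,32),np.median(W[l],0))
    rr=np.hypot(W[...,0]-607,W[...,1]+186)
    q=(V<100)&(rr<200)&(W[...,2]>45)&(W[...,2]<105)
    for c,a,l in blobs(n,p,q,5): print('tall dark',c,a,np.median(W[l],0),W[l].max(0),W[l].min(0))
    cv2.imwrite(f'pics/{n}2.png',cv2.resize(p[60:280,140:460,::-1] if n=='top' else p[80:300,140:460,::-1],None,fx=2.4,fy=2.4,interpolation=cv2.INTER_CUBIC))
E
```

```text
t 6.65 pos [715.9  92.8 172.8] rpy [-179.9   -0.   -32.3] q [0.037 0.642 1.302 0.002 1.196 0.601] F [-1.1 -0.4 -1.6] op 0.279
tall dark [173.9 209.5] 93 [ 781.4 -216.7   80.3] [ 791.3 -212.4  103.7] [ 771.9 -220.6   46.6]
top orange [430.9 186.8] 254 [ 559.9 -302.9   32. ] [ 559.6 -303.6   31.9]
top orange [423.1 283.8] 218 [ 264.3 -275.5   32. ] [ 262.9 -277.8   23. ]
tall dark [394.2 105.7] 83 [ 802.8 -186.1   73.2] [ 806.4 -161.1  104.5] [ 799.2 -208.6   45.1]
tall dark [345.5 160.7] 49 [632.4 -37.9  93.4] [642.3 -28.6 101.1] [624.7 -48.   48.5]
tall dark [460.2 171.2] 95 [ 603.3 -381.2   74. ] [ 633.8 -377.4  103.9] [ 578.6 -384.7   45.5]
```

The top view shows the handle at crop (493,243), so it slipped out of the jaws about 13° short of the load stop. All four pads are visible on the robot side. I'll push it home with closed fingers.

```bash
python3 - <<'E'
from mv import *
rows([([597,-36,110],rot(-6)),([597,-36,66],rot(-6)),([624,-37,66],rot(-6)),([640,-39,66],rot(-6)),([645,-40.5,66],rot(-6))])
E
```

```text
t 6.75 pos [714.2  89.4 172.1] rpy [180.    0.1 -32.4] q [0.  0.6 1.3 0.  1.2 0.6] F [-0.4 -0.4 -0.1] op 0.371
[-31.6, 168.7, 62.2, 0.0, 0.1, -26.4] |d|183 ang 26
[-31.6, 168.7, 106.2, 0.0, 0.1, -26.4] |d|202 ang 26
[-8.3, 155.1, 106.2, 0.0, 0.1, -26.4] |d|188 ang 26
[6.3, 148.2, 106.1, 0.0, 0.1, -26.4] |d|182 ang 26
[11.3, 146.8, 106.1, 0.0, 0.1, -26.4] |d|181 ang 26
```

Request:
arm_command:
  motion: [-1,-32,169,50,0,0,-26,-1,-32,169,50,0,0,-26,-1,-32,169,50,0,0,-26,-1,-32,169,50,0,0,-26,-1,-32,169,50,0,0,-26,-1,-32,169,50,0,0,-26,-1,-32,169,106,0,0,-26,-1,-32,169,106,0,0,-26,-1,-20,162,106,0,0,-26,-1,-8,155,106,0,0,-26,-1,-3,152,106,0,0,-26,-1,2,150,106,0,0,-26,-1,6,148,106,0,0,-26,-1,6,148,106,0,0,-26]

```text
t: 8.15
eef_pos: [640.0, -40.2, 67.2]
tcp_rot: [-3.142, -0.0, -0.114]
ft_force: [-0.7, -0.9, 0.1]
opening: 0.004
```

```bash
python3 - <<'E'
from seg import *
import mv; mv.log()
for n in ("top",):
    p,d=env.read_camera(n)
    cv2.imwrite('pics/top3.png',cv2.resize(p[60:280,250:500,::-1],None,fx=2.4,fy=2.4,interpolation=cv2.INTER_CUBIC))
E
```

```text
t 8.15 pos [640.  -40.2  67.2] rpy [-180.    -0.    -6.5] q [-0.166  0.64   1.628  0.     0.874 -0.052] F [-0.7 -0.9  0.1] op 0.004
```

```bash
python3 - <<'E'
from seg import *
np.set_printoptions(precision=1,suppress=True)
for n in ("top","scene"):
    p,d=env.read_camera(n); np.save(f"{n}_p.npy",p);np.save(f"{n}_d.npy",d)
    hsv=cv2.cvtColor(p,cv2.COLOR_RGB2HSV); W=cloud(n,d)
    H,S,V=[hsv[...,i].astype(int) for i in range(3)]
    m=(H<14)&(S>110)&(V>50)
    for c,a,l in blobs(n,p,m,100):
        P=at_z(n,c,32); print(n,'orange',c,a,P, np.degrees(np.arctan2(P[1]+186,P[0]-608)),np.hypot(P[1]+186,P[0]-608))
p=np.load('scene_p.npy');cv2.imwrite('pics/scene3.png',cv2.resize(p[110:290,150:370,::-1],None,fx=3.3,fy=3.3,interpolation=cv2.INTER_CUBIC))
E
```

```text
top orange [431.  186.8] 256 [ 560.  -303.1   32. ] -112.27698947440774 126.5851109144206
top orange [423.  283.8] 223 [ 264.3 -275.3   32. ] -165.44066976332184 355.1528966706138
scene orange [219.4 155.4] 226 [ 568.  -300.3   32. ] -109.28579499217186 121.1348267305739
scene orange [278.7 195.2] 315 [542.3 -76.3  32. ] 120.90498903240457 127.90178015478737
```

```bash
python3 - <<'E'
from seg import *
np.set_printoptions(precision=1,suppress=True)
print(at_z('scene',(263.6,227.6),32))
print(proj('scene',[[640,-40.2,67],[640,-40.2,130],[632,-38,96],[632,-38,32],[608,-186,32]]), proj('top',[[632,-38,96],[608,-186,32],[640,-40,67]]))
p=np.load('scene_p.npy');d=np.load('scene_d.npy');W=cloud('scene',d)
for v in range(190,232,3): print(v,[(int(x),int(y),int(z)) for x,y,z in W[v,254:276:3]])
E
```

```text
[640.3 -31.1  32. ]
[[260.  219. ]
 [257.4 206.4]
 [261.7 211.9]
 [264.1 224.1]
 [234.7 186.4]] [[345.7 160.4]
 [392.7 171.3]
 [345.9 159.2]]
190 [(654, -17, 244), (648, -14, 241), (641, -12, 235), (633, -12, 227), (626, -10, 221), (617, -11, 211), (542, -102, 30), (601, -10, 194)]
193 [(657, -15, 238), (649, -14, 229), (642, -13, 224), (634, -13, 213), (623, -17, 197), (617, -13, 196), (610, -10, 191), (606, -5, 191)]
196 [(658, -15, 226), (651, -14, 219), (642, -15, 208), (634, -15, 199), (629, -10, 199), (625, -4, 201), (616, -4, 191), (551, -81, 32)]
199 [(660, -15, 215), (651, -17, 202), (646, -12, 203), (640, -9, 199), (634, -4, 198), (629, 0, 196), (620, -1, 186), (559, -72, 36)]
202 [(658, -20, 195), (655, -13, 199), (650, -8, 199), (642, -7, 191), (638, -2, 192), (629, -2, 180), (570, -73, 32), (564, -67, 32)]
205 [(665, -12, 198), (661, -6, 201), (653, -5, 192), (646, -4, 185), (588, -77, 32), (584, -68, 38), (576, -67, 29), (570, -61, 29)]
208 [(668, -9, 192), (663, -5, 191), (655, -5, 181), (633, -26, 130), (595, -70, 34), (590, -62, 37), (584, -58, 34), (577, -53, 32)]
2
[... 234 characters left out ...]
5), (598, -43, 37), (590, -40, 31)]
217 [(635, -74, 29), (631, -67, 32), (646, -28, 99), (638, -27, 90), (614, -48, 35), (608, -44, 32), (602, -38, 32), (597, -32, 34)]
220 [(642, -67, 30), (636, -61, 31), (644, -34, 74), (639, -27, 76), (627, -32, 55), (613, -39, 29), (610, -29, 37), (602, -26, 30)]
223 [(649, -58, 34), (642, -54, 31), (646, -34, 61), (640, -28, 61), (632, -28, 50), (621, -29, 34), (614, -25, 30), (610, -18, 33)]
226 [(654, -53, 30), (650, -45, 35), (645, -38, 37), (642, -29, 45), (634, -26, 39), (627, -23, 33), (621, -18, 32), (614, -15, 27)]
229 [(659, -48, 27), (654, -41, 30), (651, -32, 36), (645, -27, 35), (639, -22, 35), (632, -18, 30), (625, -14, 26), (615, -15, 12)]
```

Request:
arm_command:
  motion: [-1,0,0,-50,0,0,0,-1,0,0,-90,0,0,0,-1,0,-50,-90,0,0,0,-1,0,-100,-90,0,0,0,-1,0,-140,-90,0,0,0,-1,0,-140,-90,0,0,0]

```text
t: 8.9
eef_pos: [655.3, 103.3, 157.0]
tcp_rot: [-3.141, -0.0, -0.11]
ft_force: [-0.3, -0.1, -0.6]
opening: 0.002
```

```bash
cat > look.py <<'E'
from seg import *
import mv; mv.log()
np.set_printoptions(precision=1,suppress=True)
def tt():
  for n in ("scene","top"):
    p,d=env.read_camera(n); np.save(f"{n}_p.npy",p);np.save(f"{n}_d.npy",d)
    hsv=cv2.cvtColor(p,cv2.COLOR_RGB2HSV); W=cloud(n,d)
    H,S,V=[hsv[...,i].astype(int) for i in range(3)]
    m=(H<14)&(S>110)&(V>50)
    for c,a,l in blobs(n,p,m,100):
        P=at_z(n,c,32)
        r=np.hypot(P[1]+186,P[0]-608)
        if r<160: print(n,'orange',c,a,P, 'ang',np.degrees(np.arctan2(P[1]+186,P[0]-608)),r)
    rr=np.hypot(W[...,0]-608,W[...,1]+186)
    q=(V<100)&(rr<190)&(rr>110)&(W[...,2]>42)&(W[...,2]<105)&(W[...,0]<720)
    for c,a,l in blobs(n,p,q,5):
        P=np.median(W[l],0);print('tall dark',c,a,P,W[l].max(0),W[l].min(0),np.degrees(np.arctan2(P[1]+186,P[0]-608)),np.hypot(P[1]+186,P[0]-608))
def save(n,f,x,y,w,h,s):
    p=np.load(f'{n}_p.npy'); cv2.imwrite(f'pics/{f}.png',cv2.resize(p[y:y+h,x:x+w,::-1],None,fx=s,fy=s,interpolation=cv2.INTER_CUBIC))
E
python3 - <<'E'
from look import *
tt(); save('scene','scene4',150,110,220,180,3.3); save('top','top4',300,80,180,170,3.4)
E
```

```text
t 8.90 pos [655.3 103.3 157. ] rpy [-180.    -0.    -6.3] q [5.700e-02 5.700e-01 1.487e+00 1.000e-03 1.085e+00 1.660e-01] F [-0.3 -0.1 -0.6] op 0.002
scene orange [221.3 154.1] 298 [ 561.1 -299.9   32. ] ang -112.38955787708032 123.20875930679497
tall dark [260.1 212.8] 27 [636.9 -38.9  96.6] [644.2 -32.3 101.2] [628.6 -44.6  91.2] 78.8698137093405 149.87502162591085
tall dark [265.6 222.8] 5 [633.2 -28.2  52.4] [635.6 -27.3  55.9] [630.7 -29.5  47.3] 80.92592338006368 159.7800905095249
top orange [431.  186.9] 258 [ 559.9 -303.2   32. ] ang -112.32792104539858 126.7328924527752
tall dark [345.5 160.8] 51 [630.8 -37.8  93.4] [642.9 -28.5 102.1] [624.9 -48.   43.5] 81.26133332871431 149.89376925045886
```

```bash
python3 - <<'E'
from seg import *
np.set_printoptions(precision=1,suppress=True)
s=env.state();print(s['eef_pos'])
print(proj('scene',[s['eef_pos'],s['eef_pos']+[0,0,40]]))
W=cloud('scene',np.load('scene_d.npy'))
for v in range(222,246,2): print(v,[(int(x),int(y),int(z)) for x,y,z in W[v,284:308:3]])
E
```

```text
[655.3  99.6 156.9]
[[291.7 240.5]
 [290.9 232.4]]
222 [(679, 110, 289), (682, 124, 311), (677, 127, 309), (670, 127, 298), (662, 128, 290), (657, 132, 288), (653, 136, 289), (649, 141, 288)]
224 [(690, 123, 311), (684, 125, 306), (678, 127, 300), (669, 126, 289), (666, 132, 292), (663, 138, 294), (656, 139, 288), (650, 142, 282)]
226 [(691, 125, 307), (685, 126, 301), (678, 126, 291), (673, 130, 289), (669, 135, 290), (664, 139, 289), (657, 140, 282), (548, 31, 1)]
228 [(693, 126, 302), (683, 122, 283), (682, 131, 294), (677, 134, 291), (672, 138, 289), (665, 139, 281), (558, 30, 0), (552, 35, 0)]
230 [(601, 5, 13), (686, 126, 284), (683, 132, 288), (680, 138, 291), (673, 139, 283), (664, 138, 271), (562, 33, 0), (577, 62, 56)]
232 [(693, 124, 283), (690, 131, 288), (683, 132, 279), (679, 136, 280), (673, 138, 274), (572, 32, 0), (566, 38, 0), (583, 68, 61)]
234 [(696, 128, 283), (691, 131, 280), (664, 106, 210), (680, 136, 272), (655, 116, 211), (578, 38, 3), (592, 66, 59), (588, 73, 64)]
236 [(699, 130, 280), (604, 18, 0), (598, 24, 0), (663, 115, 212), (654, 114, 198), (581, 41, 0), (596, 70, 58), (590, 75, 58)]
238 [(614, 17, 0), (607, 21, -2), (602, 28, 0), (662, 114, 199), (655, 115, 190), (586, 46, 1), (596, 70, 47), (595, 80, 59)]
240 [(618, 21, 1), (612, 26, -1), (606, 32, 0), (600, 37, -3), (595, 43, -1), (590, 51, 2), (597, 70, 37), (597, 82, 54)]
242 [(622, 26, 1), (616, 31, 0), (610, 36, -1), (605, 43, 0), (599, 48, 0), (595, 55, 3), (597, 70, 26), (599, 83, 47)]
244 [(626, 29, 0), (620, 34, -1), (615, 41, 0), (610, 48, 2), (605, 54, 3), (598, 58, 0), (596, 68, 10), (598, 82, 33)]
```

Request:
arm_command:
  motion: [-1,0,0,0,0,0,0,-1,0,0,0,0,0,0]

```text
t: 9.2
eef_pos: [655.6, 97.6, 157.0]
tcp_rot: [3.142, 0.0, -0.116]
ft_force: [0.3, 0.2, -1.0]
opening: 0.004
```

```bash
python3 - <<'E'
from look import *
p,d=env.read_camera('scene'); np.save("scene_p.npy",p)
s=env.state()
W=cloud('scene',d)
P=s['eef_pos']; m=(np.hypot(W[...,0]-P[0],W[...,1]-P[1])<30)&(W[...,2]>100)
z=W[m][:,2]; print('min z near axis',np.sort(z)[:25])
u,v=proj('scene',P)[0]; print(u,v)
im=cv2.resize(p[190:260,250:340,::-1],None,fx=8,fy=8,interpolation=cv2.INTER_CUBIC)
for k in (0,19,31,78): 
    q=proj('scene',P+[0,0,k])[0]; cv2.circle(im,(int((q[0]-250)*8),int((q[1]-190)*8)),4,(0,0,255),-1)
cv2.imwrite('pics/tip.png',im)
E
```

```text
t 9.20 pos [655.6  97.6 157. ] rpy [180.    0.   -6.6] q [ 0.048  0.57   1.488 -0.     1.084  0.164] F [ 0.3  0.2 -1. ] op 0.004
min z near axis [189.2 189.2 190.  190.7 191.4 191.9 192.9 193.  194.8 198.8 199.4 201.6
 201.9 202.8 204.1 204.4 204.6 204.6 204.8 205.7 206.6 206.6 206.7 206.9
 207.4]
291.0257660075165 240.0408048546049
```

The picture shows the closed fingertips ending well above the reported TCP (tip at crop (348,380), TCP dots at (325,371) to (328,400)). Depth puts the tips about 30 mm higher. I'll check again with the fingers open.

Request:
arm_command:
  motion: [1,0,0,0,0,0,0,1,0,0,0,0,0,0,1,0,0,0,0,0,0,1,0,0,0,0,0,0,1,0,0,0,0,0,0,1,0,0,0,0,0,0,1,0,0,0,0,0,0]

```text
t: 9.95
eef_pos: [655.7, 98.9, 156.9]
tcp_rot: [-3.142, -0.0, -0.114]
ft_force: [-0.1, -0.5, 0.3]
opening: 0.538
```

```bash
python3 - <<'E'
from look import *
p,d=env.read_camera('scene'); np.save("scene_p.npy",p)
s=env.state()
W=cloud('scene',d)
P=s['eef_pos']; m=(np.hypot(W[...,0]-P[0],W[...,1]-P[1])<75)&(W[...,2]>100)
z=W[m]; print('min z near axis\n',z[np.argsort(z[:,2])[:25]])
im=cv2.resize(p[180:260,230:330,::-1],None,fx=7.5,fy=7.5,interpolation=cv2.INTER_CUBIC)
for k in (0,31): 
  for a in (-47,0,47):
    q=proj('scene',P+[a,10-a*.11,k])[0]; cv2.circle(im,(int((q[0]-230)*7.5),int((q[1]-180)*7.5)),4,(0,0,255),-1)
cv2.imwrite('pics/tip2.png',im)
E
```

```text
t 9.95 pos [655.7  98.9 156.9] rpy [-180.    -0.    -6.5] q [0.05  0.57  1.487 0.    1.084 0.164] F [-0.1 -0.5  0.3] op 0.538
min z near axis
 [[629.9 109.  186.5]
 [628.6 114.2 186.6]
 [629.8 102.5 187.6]
 [629.8  99.3 188.3]
 [630.5 106.5 188.9]
 [685.6 108.1 189. ]
 [631.3 113.8 189.8]
 [629.3 115.1 193.5]
 [686.8 106.5 193.6]
 [630.2 103.2 193.8]
 [630.2 100.  194.4]
 [630.1  96.7 194.8]
 [630.9 107.1 194.9]
 [631.3 110.7 195.3]
 [631.7 114.4 195.8]
 [686.8  93.9 195.9]
 [628.8 114.8 197.3]
 [629.3  96.1 197.6]
 [685.1 108.5 198.8]
 [686.9 110.3 199. ]
 [630.2 100.2 199.3]
 [631.3 114.1 199.6]
 [630.8 107.3 199.8]
 [626.5 115.7 200.1]
 [631.8 111.5 201.7]]
```

```bash
python3 - <<'E'
from look import *
p,d=env.read_camera('scene'); W=cloud('scene',d); s=env.state(); P=s['eef_pos']
M=R.from_euler('xyz',s['tcp_rot']).as_matrix()
L=(W-P)@M  # tool coords
m=(abs(L[...,0])<60)&(abs(L[...,1])<60)&(L[...,2]<-20)&(L[...,2]>-110)
q=L[m]
for z0 in range(-110,-20,10):
    k=q[(q[:,2]>=z0)&(q[:,2]<z0+10)]
    for side in (-1,1):
        kk=k[k[:,0]*side>0]
        if len(kk)>3: print(z0,side,len(kk),'x',np.percentile(kk[:,0],[2,50,98]),'y',np.percentile(kk[:,1],[2,50,98]))
s=env.state();print(s['eef_pos'],s['opening'])
E
```

```text
t 10.00 pos [655.7  98.9 156.9] rpy [-180.    -0.    -6.5] q [0.05  0.57  1.487 0.    1.084 0.164] F [-0.4  0.7 -0.4] op 0.577
-110 -1 5 x [-30.3 -28.9 -28.6] y [-13.6 -11.5  -8.4]
-90 -1 6 x [-29.8 -28.1 -27.3] y [-13.   -3.2  -1.2]
-80 -1 13 x [-35.3 -28.8 -26.3] y [-13.6 -12.1   4.8]
-70 -1 14 x [-34.4 -29.1 -26.8] y [-14.7 -12.7   6.6]
-60 -1 14 x [-34.6 -28.2 -27.1] y [-14.4 -10.9  -0.9]
-60 1 7 x [29.6 33.1 35.1] y [-14.2 -13.7 -12.5]
-50 -1 13 x [-30.9 -27.6 -26.4] y [-14.1  -7.9   3.2]
-50 1 8 x [30.9 34.6 35.2] y [-13.6  -9.2   2.5]
-40 -1 12 x [-30.5 -27.7 -26.8] y [-13.7  -8.1   7.4]
-40 1 5 x [27.4 29.4 31.8] y [-13.7 -12.9 -11.6]
[655.7  98.9 156.9] 0.6236798557887114
```

```bash
python3 - <<'E'
from mv import *
rows([([634,-40,120],rot(-9.5)),([634,-40,30],rot(-9.5))])
E
```

```text
t 10.05 pos [655.7  98.9 156.9] rpy [-180.    -0.    -6.5] q [0.1 0.6 1.5 0.  1.1 0.2] F [ 0.5 -0.4 -0.5] op 0.624
[-5.7, 140.5, 36.9, 0.0, 0.0, 3.0] |d|145 ang 3
[-5.7, 140.5, 126.9, 0.0, 0.0, 3.0] |d|189 ang 3
```

Request:
arm_command:
  motion: [0.3,-6,50,15,0,0,3,0.3,-6,100,36,0,0,3,0.3,-6,141,36,0,0,3,0.3,-6,141,36,0,0,3,0.3,-6,141,80,0,0,3,0.3,-6,141,127,0,0,3,0.3,-6,141,127,0,0,3,-1,-6,141,127,0,0,3,-1,-6,141,127,0,0,3,-1,-6,141,127,0,0,3,-1,-6,141,127,0,0,3,-1,-6,141,127,0,0,3,-1,-6,141,127,0,0,3,-1,-6,141,127,0,0,3,-1,-6,141,127,0,0,3]

```text
t: 11.55
eef_pos: [634.0, -40.5, 30.6]
tcp_rot: [-3.141, -0.001, -0.167]
ft_force: [-0.5, 1.1, 5.8]
opening: 0.207
```

```bash
python3 - <<'E'
from mv import *
s=env.state(); piv=np.array([608,-186]); p=s['eef_pos'][:2]
v=p-piv; r=np.hypot(*v); a0=np.degrees(np.arctan2(v[1],v[0])); print(r,a0)
y0=np.degrees(s['tcp_rot'][2])
rows([([*(piv+148.5*np.array([np.cos(np.radians(a0-2*i)),np.sin(np.radians(a0-2*i))])),s['eef_pos'][2]],rot(y0-2*i)) for i in range(1,9)])
E
```

```text
147.76149176557612 79.85463732893474
t 11.55 pos [634.  -40.5  30.6] rpy [-180.    -0.1   -9.5] q [-0.2  0.7  1.7  0.   0.8 -0. ] F [-0.5  1.1  5.8] op 0.207
[5.2, -0.6, 0.0, 0.0, -0.1, 2.0] |d|5 ang 2
[10.4, -0.3, 0.0, 0.0, -0.1, 4.0] |d|10 ang 4
[15.5, 0.2, 0.0, 0.0, -0.1, 6.0] |d|16 ang 6
[20.7, 0.9, 0.0, 0.0, -0.1, 8.0] |d|21 ang 8
[25.8, 1.8, 0.0, 0.0, -0.1, 10.0] |d|26 ang 10
[30.8, 2.8, 0.0, 0.0, -0.1, 12.0] |d|31 ang 12
[35.9, 4.0, 0.0, 0.0, -0.1, 14.0] |d|36 ang 14
[40.9, 5.4, 0.0, 0.0, -0.1, 16.0] |d|41 ang 16
```

Request:
arm_command:
  motion: [-1,0,0,-6,0,0,0,-1,0,0,-6,0,0,0,-1,5,-0.6,-6,0,0,2,-1,10.4,-0.3,-6,0,0,4,-1,10.4,-0.3,-6,0,0,4]

```text
t: 12.05
eef_pos: [642.0, -42.2, 33.0]
tcp_rot: [3.141, 0.006, -0.237]
ft_force: [-1.1, -4.0, -27.2]
opening: 0.204
```

```bash
python3 - <<'E'
from look import *
tt()
E
```

```text
t 12.05 pos [642.  -42.2  33. ] rpy [180.    0.3 -13.6] q [-1.68e-01  6.88e-01  1.64e+00 -1.00e-03  8.20e-01  7.00e-02] F [ -1.1  -4.  -27.2] op 0.204
scene orange [279.5 199.9] 159 [551.3 -63.6  32. ] ang 114.86962767160965 134.8558675229637
tall dark [260.5 219.5] 147 [644.4 -31.   84.8] [663.3 -23.4 104.2] [626.9 -43.   42.2] 76.79542657827776 159.201722946226
top orange [430.4 188.8] 260 [ 553.8 -301.4   32. ] ang -115.16329169083976 127.4713731520981
```

```bash
python3 - <<'E'
from mv import *
s=env.state(); piv=np.array([608,-186]); p=s['eef_pos'][:2]
v=p-piv; r=np.hypot(*v); a0=np.degrees(np.arctan2(v[1],v[0])); print(r,a0)
y0=np.degrees(s['tcp_rot'][2])
rows([([*(piv+148*np.array([np.cos(np.radians(a0-2*i)),np.sin(np.radians(a0-2*i))])),s['eef_pos'][2]],rot(y0-2*i)) for i in range(1,9)])
E
```

```text
147.7668007557063 76.81346259791401
t 12.15 pos [641.7 -42.1  33. ] rpy [180.    0.3 -13.5] q [-0.2  0.7  1.6 -0.   0.8  0.1] F [ -0.8  -3.3 -28.5] op 0.206
[5.2, -0.2, 0.0, 0.1, 0.3, 2.0] |d|5 ang 2
[10.3, 0.1, -0.1, 0.1, 0.3, 4.0] |d|10 ang 4
[15.5, 0.5, -0.1, 0.1, 0.3, 6.0] |d|15 ang 6
[20.6, 1.1, -0.1, 0.1, 0.3, 8.0] |d|21 ang 8
[25.7, 1.9, -0.1, 0.1, 0.3, 10.0] |d|26 ang 10
[30.8, 2.8, -0.2, 0.1, 0.3, 12.0] |d|31 ang 12
[35.8, 4.0, -0.2, 0.1, 0.3, 14.0] |d|36 ang 14
[40.8, 5.3, -0.2, 0.1, 0.3, 16.0] |d|41 ang 16
```

Request:
arm_command:
  motion: [-1,0,0,3,0,0,0,-1,5,0,3.5,0,0,2,-1,10,0,3.5,0,0,4,-1,15.5,0.5,3.5,0,0,6,-1,20.6,1,3.5,0,0,8,-1,20.6,1,3.5,0,0,8]

```text
t: 12.75
eef_pos: [663.9, -48.9, 32.9]
tcp_rot: [3.141, -0.0, -0.377]
ft_force: [-2.2, -5.8, -3.8]
opening: 0.206
```

```bash
python3 - <<'E'
from look import *
tt()
s=env.state(); p=s['eef_pos']; print(np.degrees(np.arctan2(p[1]+186,p[0]-608)))
E
```

```text
t 12.75 pos [663.9 -48.9  32.9] rpy [180.   -0.  -21.6] q [-1.720e-01  7.110e-01  1.584e+00 -1.000e-03  8.460e-01  2.050e-01] F [-2.2 -5.8 -3.8] op 0.206
scene orange [279.6 174.7] 254 [ 493.  -124.3   32. ] ang 151.77873425445298 130.4755506830282
scene orange [277.2 208. ] 101 [573.5 -49.4  32. ] ang 104.16980904238775 140.8838322431551
tall dark [252.  223.2] 163 [666.9 -38.2  85.4] [685.8 -28.2 104.2] [651.2 -51.   42.7] 68.26261682129658 159.06234854168162
top orange [427.5 194.1] 227 [ 537.4 -292.3   32. ] ang -123.59952506724677 127.61762542280566
67.90315024319835
```

Request:
arm_command:
  motion: [-1,5,0.5,0,0,0,2,-1,8,0.7,0,0,0,3,-1,8,0.7,0,0,0,3]

```text
t: 13.15
eef_pos: [664.0, -49.4, 32.7]
tcp_rot: [3.138, 0.015, -0.427]
ft_force: [-35.8, 7.4, 16.1]
opening: 0.203
```

```bash
python3 - <<'E'
from look import *
s=env.state(); p=s['eef_pos']; print(np.degrees(np.arctan2(p[1]+186,p[0]-608)))
E
```

```text
t 13.15 pos [664.  -49.4  32.7] rpy [179.8   0.9 -24.5] q [-1.740e-01  7.170e-01  1.571e+00  1.000e-03  8.690e-01  2.530e-01] F [-35.8   7.4  16.1] op 0.203
67.70639292434264
```

Request:
arm_command:
  motion: [-1,-7,0,0,0,0,-3,0.2,-7,0,0,0,0,-3,0.2,-7,0,0,0,0,-3,0.2,-7,0,0,0,0,-3,0.2,-7,0,0,0,0,-3,0.2,-7,0,0,0,0,-3,0.2,-7,0,-50,0,0,-3,0.2,-7,0,-100,0,0,-3,0.2,-7,0,-150,0,0,-3,0.6,-7,0,-200,0,0,-3,0.6,-7,0,-250,0,0,-3]

```text
t: 14.25
eef_pos: [664.2, -48.4, 284.8]
tcp_rot: [-3.141, -0.0, -0.376]
ft_force: [0.5, -0.3, -0.7]
opening: 0.714
```

```bash
python3 - <<'E'
from look import *
tt(); save('scene','scene5',130,100,320,230,2.4); save('top','top5',180,70,300,200,2.6)
E
```

```text
t 14.25 pos [664.2 -48.4 284.8] rpy [-180.    -0.   -21.6] q [-0.172  0.478  1.306  0.     1.357  0.204] F [ 0.5 -0.3 -0.7] op 0.714
scene orange [226.9 147.3] 110 [ 533.6 -307.3   32. ] ang -121.50927797912973 142.27547034169544
scene orange [260.3 155.6] 265 [ 485.8 -213.9   32. ] ang -167.12949978152116 125.39811239842034
scene orange [230.7 155.3] 157 [ 544.7 -276.8   32. ] ang -124.86593907423304 110.67966310809595
scene orange [277.6 175.1] 333 [ 498.  -127.4   32. ] ang 151.96809427735877 124.63838649771887
scene orange [275.  202.2] 362 [564.8 -67.1  32. ] ang 109.9611405760706 126.46243513180049
tall dark [251.8 223.1] 121 [666.9 -39.2  83. ] [674.1 -33.7 100.1] [655.5 -56.7  42.3] 68.14873469086453 158.15969888963713
top orange [427.8 193.5] 211 [ 539.3 -293.1   32. ] ang -122.68307848670314 127.3051398482192
```

```bash
python3 - <<'E'
import json,numpy as np
from scipy.optimize import least_squares
D=[json.loads(l) for l in open('log.jsonl')]
D=[d for d in D if np.abs(d['qvel']).max()<0.03]
q=np.array([d['joints'] for d in D]);p=np.array([d['eef_pos'] for d in D])
print(len(D)); r=np.hypot(p[:,0],p[:,1]); print(np.degrees(np.arctan2(p[:,1],p[:,0])-q[:,0]))
a=q[:,1];b=a+q[:,2]
f=lambda x:np.r_[x[0]+x[1]*np.sin(a)+x[2]*np.sin(b)+x[3]*np.cos(b)-r, x[4]+x[1]*np.cos(a)+x[2]*np.cos(b)-x[3]*np.sin(b)-p[:,2]]
s=least_squares(f,[50,500,500,0,200]); print(s.x,np.abs(s.fun).max(),s.cost)
print((q[:,0]-q[:,5])-np.array([d['tcp_rot'][2] for d in D]))
E
```

```text
11
[6.05285196 7.00270854 5.90105272 5.70528253 5.70595025 5.70601147
 5.7060935  5.95812544 5.87069631 5.65853737 5.69266738]
[  7.07190321 576.34324001 412.13413303  41.61716748 -98.85128093] 3.429992043435959 9.143311541673592
[ 9.13867548e-06 -1.20757082e-04  6.91039894e-05 -9.41546236e-06
  4.25903890e-05  4.50370909e-05  4.55660595e-05  1.54404884e-04
 -3.75029779e-04 -7.75476487e-04  4.32689662e-04]
```

```bash
python3 - <<'E'
import json,numpy as np
from scipy.optimize import least_squares
D=[json.loads(l) for l in open('log.jsonl')]
D=[d for d in D if np.abs(d['qvel']).max()<0.03]
q=np.array([d['joints'] for d in D]);p=np.array([d['eef_pos'] for d in D])
c,s_=np.cos(q[:,0]),np.sin(q[:,0])
r=c*p[:,0]+s_*p[:,1]; l=-s_*p[:,0]+c*p[:,1]; print(l)
a=q[:,1];b=a+q[:,2]
f=lambda x:np.r_[x[0]+x[1]*np.sin(a)+x[2]*np.sin(b)+x[3]*np.cos(b)-r, x[4]+x[1]*np.cos(a)+x[2]*np.cos(b)-x[3]*np.sin(b)-p[:,2]]
s=least_squares(f,[50,500,500,0,200]); print(s.x,np.abs(s.fun).max(),s.cost)
for L in ([0,3],):
    g=lambda y:f([0,y[0],y[1],0,y[2]]); t=least_squares(g,[500,500,0]); print(t.x,np.abs(t.fun).max())
E
```

```text
[65.9053408  65.86761126 65.92505663 65.894597   65.92444183 65.9258479
 65.9261514  65.94753077 65.77771384 65.63421478 66.0448447 ]
[  2.71709923 578.70889315 412.61045952  42.9523656  -99.43587827] 3.3956170732380997 8.862727209700589
[536.70903109 414.6658179  -98.29919855] 9.50079747581708
```

The handle now sits on the firm load stop (crop (293,300) in the scene view), and the pads are at crop (240,126), (312,134), (355,181) and (348,246). Next I measure the bin and the capacitors.

```bash
cat > caps.py <<'E'
from look import *
def caps(cams=("scene","top"),zmin=30):
    out=[]
    for n in cams:
        p,d=env.read_camera(n); np.save(f"{n}_p.npy",p);np.save(f"{n}_d.npy",d)
        W=cloud(n,d); hsv=cv2.cvtColor(p,cv2.COLOR_RGB2HSV); H,S,V=[hsv[...,i].astype(int) for i in range(3)]
        br=(H>=14)&(H<34)&(S>110)&(V>70)
        for c,a,l in blobs(n,p,br,8):
            P=np.median(W[l],0)
            if a<200 and 380<P[0]<680 and 60<P[1]<360: out.append((n,P,a)); print(n,'post px',c,a,P)
    return out
E
python3 - <<'E'
from caps import *
caps()
for n in ("scene","top"):
    W=cloud(n,np.load(f'{n}_d.npy'))
    # lips: z 52..66
    m=(abs(W[...,2]-60)<5)&(W[...,0]>380)&(W[...,0]<660)&(W[...,1]>40)&(W[...,1]<380)
    for c,a,l in blobs(n,None,m,15): print(n,'lip',c,a,W[l].mean(0),W[l].min(0),W[l].max(0))
    # can ridge points: z 44..52
    m=(W[...,2]>40)&(W[...,2]<54)&(W[...,0]>400)&(W[...,0]<640)&(W[...,1]>70)&(W[...,1]<350)
    for c,a,l in blobs(n,None,m,15): 
        q=W[l][:,:2]; u,s,v=np.linalg.svd(q-q.mean(0)); print(n,'ridge',c,a,W[l].mean(0),'dir',v[0],np.degrees(np.arctan2(v[0][1],v[0][0])),s)
E
```

```text
t 14.35 pos [666.6 -48.7 290.1] rpy [-179.9   -0.7  -21.6] q [-0.172  0.474  1.3    0.     1.356  0.204] F [-0.4  0.1  0.1] op 0.777
scene post px [367.1 228.2] 61 [451.  166.2  34. ]
scene post px [337.6 251.4] 57 [555.2 156.5  33.5]
scene post px [392.5 253.5] 46 [462.6 261.9  34.9]
scene post px [362.1 275.6] 32 [561.8 247.6  34.4]
top post px [252.7 185.9] 28 [560.6 247.4  33. ]
top post px [282.1 189.2] 21 [551.3 156.7  35. ]
top post px [248.1 219. ] 28 [458.1 261.1  34.5]
top post px [278.5 221.8] 20 [449.4 166.5  34.4]
scene lip [360.3 197.9] 172 [406.9 101.4  60.1] [384.7  80.8  55.2] [427.8 125.9  64.8]
scene lip [309.5 235.1] 198 [581.3  82.6  60. ] [555.   62.1  55.1] [601.3 103.7  64.6]
scene lip [424.5 259.5] 204 [431.2 335.3  60.4] [412.  314.6  55.7] [452.5 354.8  64.7]
scene lip [372.7 302.9] 242 [606.2 316.8  60.5] [585.3 292.3  55.4] [625.1 337.   64.8]
scene ridge [360.6 213.4] 307 [436.  129.4  47.2] dir [0.3 1. ] 73.05931487503399 [374.5 176.1]
scene ridge [325.5 241.7] 286 [561.8 120.7  47.4] dir [0. 1.] 88.89333595599878 [308.8 179.4]
scene ridge [307.1 244.1]
[... 383 characters left out ...]
 [604.9 314.7  59.5] [582.6 290.4  55.1] [623.  332.8  64.6]
top lip [306.2 179.5] 127 [578.6  80.5  59.6] [552.7  62.8  55.4] [598.9  99.5  65. ]
top lip [222.6 228.1] 136 [429.7 333.5  59.5] [411.8 310.9  55. ] [451.2 353.7  64.9]
top lip [296.8 236.3] 77 [406.  107.8  59.5] [388.9  95.1  55.2] [425.2 122.1  65. ]
top ridge [239.7 180.5] 212 [576.5 286.2  46.8] dir [-0.2 -1. ] -103.64883192907008 [270.5 149.4]
top ridge [294.4 187.1] 208 [556.6 117.3  46.7] dir [-0. -1.] -91.08905480568802 [260.5 143.1]
top ridge [234.3 221.1] 218 [451.4 300.8  46.8] dir [0. 1.] 88.18804224040912 [289.1 148. ]
top ridge [289.4 227.3] 203 [433.1 131.5  46.8] dir [-0.2 -1. ] -103.57067679518994 [245.6 145.7]
```

```bash
python3 - <<'E'
from mv import *
th=np.radians(60)
rows([([500,-200,230],rot(t=[0,-np.sin(th),-np.cos(th)],x=[1,0,0]))])
E
```

```text
t 14.45 pos [664.7 -48.5 283.4] rpy [-180.    -0.1  -21.6] q [-0.2  0.5  1.3  0.   1.4  0.2] F [-0.3 -0.1 -1.1] op 0.793
[-97.6, 201.5, 53.1, -59.3, 11.2, -19.6] |d|230 ang 63
```

Request:
arm_command:
  motion: [0.3,-98,201,30,-59,11,-20,0.3,-98,201,30,-59,11,-20,0.3,-98,201,30,-59,11,-20,0.3,-98,201,30,-59,11,-20,0.3,-98,201,30,-59,11,-20,0.3,-98,201,30,-59,11,-20,0.3,-98,201,30,-59,11,-20,0.3,-98,201,30,-59,11,-20,0.3,-98,201,30,-59,11,-20,0.3,-98,201,30,-59,11,-20]

```text
t: 15.45
eef_pos: [501.9, -187.8, 258.0]
tcp_rot: [2.123, 0.018, -0.011]
ft_force: [0.1, -0.7, 0.3]
opening: 0.654
```

```bash
python3 - <<'E'
from look import *
p,d=env.read_camera('scene');np.save('scene_p.npy',p);np.save('scene_d.npy',d)
save('scene','scene6',100,0,400,300,2)
W=cloud('scene',d);s=env.state();P=s['eef_pos'];M=R.from_euler('xyz',s['tcp_rot']).as_matrix();print(M)
L=(W-P)@M
m=(abs(L[...,0])<60)&(abs(L[...,1])<30)&(L[...,2]<30)&(L[...,2]>-110)
q=L[m]
print('tip z',np.sort(q[:,2])[-20:])
for z0 in range(-110,-20,10):
    k=q[(q[:,2]>=z0)&(q[:,2]<z0+10)]
    for side in (-1,1):
        kk=k[k[:,0]*side>0]
        if len(kk)>3: print(z0,side,len(kk),'x',np.percentile(kk[:,0],[2,50,98]),'y',np.percentile(kk[:,1],[2,50,98]))
E
```

```text
t 15.45 pos [ 501.9 -187.8  258. ] rpy [121.6   1.   -0.6] q [ 0.009  0.422  1.91  -1.134  1.221  0.671] F [ 0.1 -0.7  0.3] op 0.654
[[ 1.   0.  -0. ]
 [-0.  -0.5 -0.9]
 [-0.   0.9 -0.5]]
tip z [-42.8 -41.8 -41.5 -41.4 -40.9 -39.5 -39.4 -38.5 -37.1 -36.4 -35.7 -35.6
 -35.3 -35.2 -35.1 -34.3 -33.7 -32.3 -31.9 -30.5]
-110 -1 6 x [-35.  -31.3 -30.6] y [ 8.8 10.7 13.5]
-90 -1 6 x [-33.5 -30.1 -29.1] y [0.2 3.1 6.1]
-80 -1 8 x [-37.2 -30.8 -29.7] y [-4.3  5.1 11.2]
-70 -1 12 x [-36.6 -31.6 -29.7] y [-8.   9.6 10.9]
-70 1 10 x [34.  39.4 40.9] y [ 4.7  9.6 10.5]
-60 -1 12 x [-36.3 -30.7 -29.1] y [-9.6  6.8  9.9]
-60 1 8 x [34.2 37.9 40.5] y [ 2.4  9.5 11. ]
-50 -1 15 x [-34.5 -30.2 -28.6] y [-1.3  7.3 11.8]
-50 1 6 x [37.  37.4 39. ] y [-0.5  7.  11. ]
-40 -1 8 x [-32.1 -31.  -29.7] y [-4.5  3.7 10.3]
-40 1 7 x [32.4 35.2 36.1] y [-4.5  8.  11.3]
```

```bash
cat > kin.py <<'E'
import json,numpy as np
from scipy.optimize import least_squares
from scipy.spatial.transform import Rotation as R
LIM=np.array([[-3.1,3.1],[-.84,2.19],[.05,2.79],[-1.13,4.28],[.06,2.93],[-2.69,2.69]])
Y=lambda a:R.from_euler('y',a).as_matrix(); Zr=lambda a:R.from_euler('z',a).as_matrix()
def fk(q,x):
    a1,lat,d1,L2,off,L3,d6,lat2=x
    M=Zr(q[0]); p=M@[a1,lat,d1]
    M=M@Y(q[1]); p=p+M@[0,0,L2]; M=M@Y(q[2]); p=p+M@[off,lat2,L3]
    w=p; el=None
    M=M@Zr(q[3])@Y(q[4])@Zr(q[5]); p=p+M@[0,0,d6]
    return p,M,w
def fit():
    D=[json.loads(l) for l in open('log.jsonl')]
    D=[d for d in D if np.abs(d['qvel']).max()<0.02]
    def f(x):
        return np.concatenate([fk(d['joints'],x)[0]-d['eef_pos'] for d in D]+[[x[7]*.01]])
    s=least_squares(f,[0,66,240,577,40,413,340,0]); return s.x,np.abs(s.fun).max(),len(D)
def ik(P,M,x,q0):
    def f(q):
        p,m,_=fk(q,x); return np.r_[(p-P)/10, R.from_matrix(M.T@m).as_rotvec()*10, 0.0*(q-q0)]
    s=least_squares(f,np.clip(q0,LIM[:,0]+1e-3,LIM[:,1]-1e-3),bounds=(LIM[:,0],LIM[:,1]))
    p,m,w=fk(s.x,x)
    return s.x,np.linalg.norm(p-P),np.degrees(np.linalg.norm(R.from_matrix(M.T@m).as_rotvec())),w
E
python3 - <<'E'
from mv import *
log()
from kin import *
print(fit())
E
```

```text
t 15.50 pos [ 501.8 -188.2  258.4] rpy [121.6   1.   -0.7] q [ 0.009  0.422  1.91  -1.134  1.221  0.671] F [-0.3 -0.7  1. ] op 0.648
(array([-4.39496479e-13,  6.59000000e+01,  1.96700000e+02,  5.86800000e+02,
        4.31000000e+01,  4.11000000e+02,  3.03566000e+02, -5.20227221e-14]), np.float64(1.1368683772161603e-12), 12)
```

```bash
cat > plan.py <<'E'
from mv import *
from kin import *
X=np.array([0,65.9,196.7,586.8,43.1,411.0,303.566,0])
CAPS=dict(A=((432.7,127.1),66),B=((562.2,114.5),102),C=((451.4,303.6),-78),D=((578.7,286.8),-114))
PADS=dict(a=(565.5,-68.5),b=(497.7,-127.1),c=(486.7,-216),d=(537.9,-289.5))
OFF=50.
def frame(h,down,flip=1):
    """tool z heading h deg (horizontal), 'down' deg below horizontal; jaw horizontal"""
    h=np.radians(h);e=np.radians(down)
    t=np.array([np.cos(h)*np.cos(e),np.sin(h)*np.cos(e),-np.sin(e)])
    return rot(t=t,x=flip*np.array([-np.sin(h),np.cos(h),0]))
def pick(cap,al,s=20,z=28,flip=1,adv=0,up=0):
    (x,y),a=CAPS[cap]; u=np.array([np.cos(np.radians(a)),np.sin(np.radians(a)),0])
    G=np.array([x,y,z])+u*s
    # t=-z cos al - u sin al  -> heading a+180, down 90-al
    M=frame(a+180,90-al,flip)
    return G+OFF*M[:,2]+u*adv+np.array([0,0,up]),M
def place(pad,h,e,al,s=20,flip=1,up=0):
    x,y=PADS[pad]
    # cap axis: rotated relative to tool as at pick: axis c with t=-n cos al - c sin al ; n: 'up' normal of the cap at pick
    M=frame(h,e,flip); t=M[:,2]
    # at pick: u expressed in the plane (t, v) where v = tool y dir sign
    hh=np.radians(h); k=np.array([np.cos(hh),np.sin(hh),0])
    th=np.radians(90-e+al) # cap elevation angle from lying
    # cap axis elevation = 90 - (e-al)... tilt from vertical = e-al toward heading
    tl=np.radians(e-al); c=np.cos(tl)*np.array([0,0,1])+np.sin(tl)*k*1
    # lowest foot corner height: foot centre + radius
    zc=32+22*abs(np.sin(tl)) # foot centre height
    foot=np.array([x,y,zc]); G=foot+c*(33+s)+np.array([0,0,up])
    return G+OFF*t,M,c
E
python3 - <<'E'
from plan import *
q0=np.array([0.2,.5,1.6,0.,1.1,0.])
print('pick')
for cap in 'ABCD':
  for al in (0,30):
    for fl in (1,-1):
      best=None
      for j4 in (0,.6,1.5,3):
        for j6 in (-1.5,0,1.5):
          q=q0.copy();q[3]=j4;q[5]=j6
          P,M=pick(cap,al,flip=fl); r=ik(P,M,X,q)
          if r[1]<1 and r[2]<1: print(cap,al,fl,np.round(r[0],2),'w',np.round(r[3])); best=1;break
        if best: break
      if not best: print(cap,al,fl,'none')
print('place')
for pad in 'abcd':
  for h in (90,60,30):
   for e in (30,45):
    for fl in (1,-1):
      seen=[]
      for j4 in (1.,2,3):
        for j6 in (-1.5,0,1.5):
          q=q0.copy();q[3]=j4;q[5]=j6
          P,M,c=place(pad,h,e,30,flip=fl); r=ik(P,M,X,q)
          if r[1]<1 and r[2]<1 and not any(np.allclose(r[0],s,atol=.1) for s in seen): seen.append(r[0]); print(pad,h,e,fl,np.round(r[0],2),'w',np.round(r[3]))
      if not seen: print(pad,h,e,fl,'none')
E
```

```text
pick
A 0 1 [ 0.18  0.61  2.12 -0.    0.4  -2.55] w [441. 145. 282.]
A 0 -1 [ 0.18  0.61  2.12 -0.    0.4   0.59] w [441. 145. 282.]
A 30 1 [ 0.37  0.74  1.91 -0.45  0.94 -2.  ] w [492. 261. 248.]
A 30 -1 [ 0.37  0.74  1.91 -0.45  0.94  1.14] w [492. 261. 248.]
B 0 1 none
B 0 -1 [ 0.12  0.7   1.85  0.    0.59 -0.09] w [558. 134. 282.]
B 30 1 [ 0.34  0.77  1.82 -0.77  0.79 -2.39] w [532. 258. 248.]
B 30 -1 [ 0.34  0.77  1.82 -0.77  0.79  0.75] w [532. 258. 248.]
C 0 1 [0.43 0.67 1.95 0.   0.53 0.23] w [456. 284. 282.]
C 0 -1 none
C 30 1 [ 0.19  0.71  2.03  0.96  0.66 -0.87] w [482. 160. 248.]
C 30 -1 [0.19 0.71 2.03 0.96 0.66 2.27] w [482. 160. 248.]
D 0 1 [0.34 0.75 1.7  0.   0.69 0.75] w [571. 269. 282.]
D 0 -1 [ 0.34  0.75  1.7   0.    0.69 -2.39] w [571. 269. 282.]
D 30 1 [ 0.16  0.73  1.95  1.24  0.46 -0.56] w [519. 153. 248.]
D 30 -1 [0.16 0.73 1.95 1.24 0.46 2.59] w [519. 153. 248.]
place
a 90 30 1 [-0.58  0.86  1.71  0.83  1.41 -1.09] w [ 566. -288.  212.]
a 90 30 -1 [-0.58  0.86  1.71  0.83  1.41  2.05] w [ 565. -288.  212.]
a 90 45 1 [-0.5   0.75  1.76  0.73  1.19 -0.98] w [ 
[... 2490 characters left out ...]
 45 1 [-0.8   0.84  1.5   0.52  1.44 -1.04] w [ 538. -455.  268.]
d 90 45 -1 [-0.8   0.84  1.5   0.52  1.44  2.1 ] w [ 538. -455.  268.]
d 60 30 1 [-0.94  0.87  1.69  0.94  1.35 -1.02] w [ 428. -480.  212.]
d 60 30 -1 [-0.94  0.87  1.69  0.94  1.35  2.12] w [ 428. -480.  212.]
d 60 45 1 [-0.87  0.77  1.72  0.82  1.14 -0.88] w [ 455. -433.  268.]
d 60 45 -1 [-0.87  0.77  1.72  0.82  1.14  2.26] w [ 455. -433.  268.]
d 30 30 1 [-0.98  0.79  1.98  1.43  1.06 -1.14] w [ 348. -399.  212.]
d 30 30 -1 [-0.98  0.79  1.98  1.43  1.06  2.  ] w [ 348. -399.  212.]
d 30 45 1 [-0.88  0.69  1.94  1.24  0.83 -0.86] w [ 395. -372.  268.]
d 30 45 -1 [-0.88  0.69  1.94  1.24  0.83  2.28] w [ 395. -372.  268.]
```

```bash
cat >> plan.py <<'E'
def chain(tg,q=None):
    """IK-check a list of (P,M) densely from the present joints"""
    s=env.state(); q=np.array(s['joints']) if q is None else q
    P0,M0=s['eef_pos'],R.from_euler('xyz',s['tcp_rot']).as_matrix()
    for P,M in tg:
        rv=R.from_matrix(M0.T@M).as_rotvec(); n=int(max(np.linalg.norm(P-P0)/50,np.degrees(np.linalg.norm(rv))/8.5,1))+1
        dm=0
        for k in range(1,n+1):
            Mi=M0@R.from_rotvec(rv*k/n).as_matrix(); Pi=P0+(P-P0)*k/n
            qn,ep,er,w=ik(Pi,Mi,X,q); dm=max(dm,np.abs(qn-q).max()); q=qn
            if ep>2 or er>1: print('   BAD step',k,n,ep,er)
        print('rows',n,'q',np.round(q,2),'maxstep %.2f'%dm,'wrist',np.round(w)); P0,M0=P,M
    return q
E
python3 - <<'E'
from plan import *
T=[pick('A',30,z=30,flip=-1,up=120),pick('A',30,z=30,flip=-1)]
rows(T); chain(T)
E
```

```text
t 15.50 pos [ 501.8 -188.2  258.4] rpy [121.6   1.   -0.7] q [ 0.   0.4  1.9 -1.1  1.2  0.7] F [-0.3 -0.7  1. ] op 0.648
[-72.1, -292.7, -183.7, 22.2, 39.8, -156.1] |d|353 ang 163
[-70.0, -394.9, -120.8, 22.2, 39.8, -156.1] |d|419 ang 163
   BAD step 1 20 8.96280164590128 36.03649955958239
   BAD step 2 20 7.985111476982143 31.550767268716967
   BAD step 3 20 6.945768583755509 26.947662796354205
   BAD step 4 20 5.8461177039202665 22.256599708584844
   BAD step 5 20 4.687474940852423 17.499437215586273
   BAD step 6 20 3.4702937496298403 12.69378417644733
   BAD step 7 20 2.194024323039448 7.855264994822675
   BAD step 8 20 0.8569349529688459 2.999189607720697
rows 20 q [ 0.4  0.5  1.8 -0.4  1.2  1. ] maxstep 2.02 wrist [492. 261. 370.]
rows 3 q [ 0.4  0.7  1.9 -0.5  0.9  1.1] maxstep 0.08 wrist [492. 261. 250.]
```

```bash
sed -i 's/@Zr(q\[5\]);/@Zr(q[5]+np.pi);/' kin.py; python3 - <<'E'
from plan import *
s=env.state(); p,m,_=fk(s['joints'],X); print(p-s['eef_pos'], R.from_matrix(m.T@R.from_euler('xyz',s['tcp_rot']).as_matrix()).magnitude())
T=[pick('A',30,z=30,flip=1,up=120),pick('A',30,z=30,flip=1)]
rows(T); chain(T)
E
```

```text
[-5.68434189e-14  0.00000000e+00  0.00000000e+00] 4.521175522612081e-16
t 15.50 pos [ 501.8 -188.2  258.4] rpy [121.6   1.   -0.7] q [ 0.   0.4  1.9 -1.1  1.2  0.7] F [-0.3 -0.7  1. ] op 0.648
[-72.1, -292.7, -183.7, 28.2, -15.7, 17.6] |d|353 ang 37
[-70.0, -394.9, -120.8, 28.2, -15.7, 17.6] |d|419 ang 37
rows 8 q [ 0.4  0.5  1.8 -0.4  1.2  1. ] maxstep 0.10 wrist [492. 261. 370.]
rows 3 q [ 0.4  0.7  1.9 -0.5  0.9  1.1] maxstep 0.08 wrist [492. 261. 250.]
```

Request:
arm_command:
  motion: [0.35,-72,-293,-184,28,-16,17.6,0.35,-72,-293,-184,28,-16,17.6,0.35,-72,-293,-184,28,-16,17.6,0.35,-72,-293,-184,28,-16,17.6,0.35,-72,-293,-184,28,-16,17.6,0.35,-72,-293,-184,28,-16,17.6,0.35,-72,-293,-184,28,-16,17.6,0.35,-72,-293,-184,28,-16,17.6,0.35,-72,-293,-184,28,-16,17.6,0.35,-72,-293,-184,28,-16,17.6,0.35,-72,-293,-184,28,-16,17.6]

```text
t: 16.6
eef_pos: [431.5, 122.0, 107.5]
tcp_rot: [2.615, 0.001, -0.424]
ft_force: [0.7, -0.4, 0.3]
opening: 0.675
```

```bash
python3 - <<'E'
from plan import *
from caps import *
caps(("scene","top"))
rows([pick('A',30,z=30,flip=1,up=30),pick('A',30,z=30,flip=1)])
save('scene','scene7',230,80,260,220,3)
E
```

```text
t 16.60 pos [431.5 122.  107.5] rpy [149.8   0.  -24.3] q [ 0.368  0.546  1.839 -0.392  1.178  1.021] F [ 0.7 -0.4  0.3] op 0.675
scene post px [401.9 140.1] 8 [485.  225.8 479.9]
scene post px [394.  162.8] 8 [513.3 236.6 451. ]
scene post px [394.2 174.1] 9 [521.  245.1 433.3]
scene post px [389.9 179. ] 11 [532.3 247.  429. ]
scene post px [364.5 208.2] 42 [507.1 184.9 221.4]
scene post px [367.  228.4] 56 [451.9 166.3  34.7]
scene post px [337.8 251.2] 58 [554.5 157.   33.5]
scene post px [392.4 253.4] 50 [462.  261.5  34.8]
scene post px [361.9 275.5] 35 [562.1 246.9  35.2]
top post px [278.8 222.2] 15 [449.3 164.9  33.6]
t 16.70 pos [431.4 122.2 107.4] rpy [149.8   0.1 -24.3] q [ 0.4  0.5  1.8 -0.4  1.2  1. ] F [1.4 2.3 0.1] op 0.671
[-0.7, -45.6, 78.4, 0.2, 0.2, -0.2] |d|91 ang 0
[-0.7, -60.7, 104.3, 0.2, 0.2, -0.2] |d|121 ang 0
```

Capacitor A (post at crop (410,445)) lies under the gripper. It is silver, while the purple and green look-alikes lie outside the bin. I'm descending now.

Request:
arm_command:
  motion: [0.35,-0.7,-23,39,0,0,0,0.35,-0.7,-45.6,78.4,0,0,0,0.35,-0.7,-53,91,0,0,0,0.35,-0.7,-60.7,104.3,0,0,0,0.35,-0.7,-60.7,104.3,0,0,0]

```text
t: 17.2
eef_pos: [430.2, 123.2, -14.2]
tcp_rot: [2.613, 0.002, -0.423]
ft_force: [-0.3, 0.8, 0.4]
opening: 0.67
```

```bash
python3 - <<'E'
from plan import *
rows([pick('A',30,z=30,flip=1),pick('A',30,z=31,flip=1,adv=50),pick('A',30,z=31,flip=1,adv=50,up=120)])
E
```

```text
t 17.20 pos [430.2 123.2 -14.2] rpy [149.7   0.1 -24.2] q [ 0.4  0.7  1.9 -0.5  0.9  1.1] F [-0.3  0.8  0.4] op 0.670
[0.7, 0.8, -0.6, 0.3, 0.2, -0.1] |d|1 ang 0
[0.5, -41.9, -26.7, 0.3, 0.2, -0.1] |d|50 ang 0
[0.2, 18.7, -130.3, 0.3, 0.2, -0.1] |d|132 ang 0
```

Request:
arm_command:
  motion: [-1,0.7,0,0,0,0,0,-1,0.7,0,0,0,0,0,-1,0.7,0,0,0,0,0,-1,0.7,0,0,0,0,0,-1,0.7,0,0,0,0,0,-1,0.7,0,0,0,0,0]

```text
t: 17.8
eef_pos: [431.0, 123.3, -13.0]
tcp_rot: [2.614, 0.001, -0.423]
ft_force: [-0.4, 2.4, 7.7]
opening: 0.462
```

Request:
arm_command:
  motion: [-1,0.5,-4,-3,0,0,0,-1,0.5,-12,-8,0,0,0,-1,0.5,-20,-13,0,0,0,-1,0.5,-28,-18,0,0,0,-1,0.5,-36,-23,0,0,0,-1,0.5,-42,-27,0,0,0,-1,0.5,-42,-27,0,0,0]

```text
t: 18.5
eef_pos: [452.0, 169.4, -11.8]
tcp_rot: [2.614, 0.001, -0.422]
ft_force: [-0.9, -0.1, -3.4]
opening: 0.462
```

```bash
python3 - <<'E'
from plan import *
from caps import *
caps(("scene","top"))
# upright path
s=env.state(); P=s['eef_pos']; 
M30=frame(66,30,-1)   # final
PL=place('a',66,30,30,flip=-1,up=110)[:2]
up=(P+np.array([0,0,120.]),R.from_euler('xyz',s['tcp_rot']).as_matrix())
mid=(np.array([480,60,230.]),frame(246,80,1))
mid2=(np.array([510,0,200.]),frame(66,60,-1))
for fl in (-1,):
    T=[up,mid,mid2,PL,place('a',66,30,30,flip=-1)[:2]]
    rows(T); chain(T)
save('scene','scene8',230,100,260,220,3)
E
```

```text
t 18.50 pos [452.  169.4 -11.8] rpy [ 1.498e+02  1.000e-01 -2.420e+01] q [ 0.43   0.769  1.794 -0.396  1.028  1.135] F [-0.9 -0.1 -3.4] op 0.462
scene post px [409.5 247.5] 12 [541.1 329.7 280.2]
scene post px [337.7 251.3] 55 [555.  156.9  33.3]
scene post px [370.3 250.3] 27 [524.9 232.7 101.5]
scene post px [362.  275.6] 36 [561.6 246.1  34.3]
top post px [251. 185.] 9 [563.9 253.6  34.7]
top post px [282.  189.3] 22 [551.3 156.6  33.7]
t 18.60 pos [451.4 168.5 -11.8] rpy [149.7   0.1 -24.2] q [ 0.4  0.8  1.8 -0.4  1.   1.1] F [-0.8  0.2 -3. ] op 0.458
[-0.2, 60.5, -103.7, 0.0, 0.0, 0.0] |d|120 ang 0
[70.0, 197.2, -165.0, 20.3, 0.2, -0.1] |d|267 ang 20
[122.1, 218.8, -117.8, 60.3, 0.1, -0.2] |d|277 ang 60
[200.7, 200.7, -93.8, 90.3, 0.1, -0.2] |d|299 ang 90
[200.9, 145.3, 1.2, 90.3, 0.1, -0.2] |d|248 ang 90
rows 3 q [ 0.4  0.6  1.7 -0.4  1.2  1. ] maxstep 0.08 wrist [515. 308. 370.]
rows 4 q [ 0.1  0.3  1.8 -0.2  1.2  0.6] maxstep 0.14 wrist [501. 108. 529.]
rows 5 q [-0.4  0.3  2.   0.6  1.  -0.4] maxstep 0.22 wrist [ 448. -139.  463.]
rows 4 q [-0.6  0.6  1.9  1.1  1.3 -0.9] maxstep 0.16 wrist [ 476. -269.  322.]
rows 3 q [-0.6  0.8  1.9  1.2  1.2 -1.1] maxstep 0.07 wrist [ 476. -269.  212.]
```

Request:
arm_command:
  motion: [-1,0,60,-104,0,0,0,-1,0,60,-104,0,0,0,-1,0,60,-104,0,0,0,-1,70,197,-165,20,0,0,-1,70,197,-165,20,0,0,-1,70,197,-165,20,0,0,-1,70,197,-165,20,0,0,-1,122,219,-118,60,0,0,-1,122,219,-118,60,0,0,-1,122,219,-118,60,0,0,-1,122,219,-118,60,0,0,-1,122,219,-118,60,0,0,-1,122,219,-118,60,0,0,-1,201,201,-94,90.3,0,0,-1,201,201,-94,90.3,0,0,-1,201,201,-94,90.3,0,0,-1,201,201,-94,90.3,0,0,-1,201,201,-94,90.3,0,0,-1,201,201,-94,90.3,0,0]

```text
t: 20.5
eef_pos: [583.2, -28.6, 169.8]
tcp_rot: [-2.097, 0.004, -0.421]
ft_force: [0.7, -0.1, -2.0]
opening: 0.457
```

```bash
python3 - <<'E'
from plan import *
from caps import *
for n in ('scene','top'):
    p,d=env.read_camera(n);np.save(n+'_p.npy',p);np.save(n+'_d.npy',d)
T=[place('a',66,30,30,flip=-1,up=110)[:2],place('a',66,30,30,flip=-1)[:2]]
rows(T)
# posts: points brass colour near expected
G=T[0][0]-50*T[0][1][:,2]; print('G',G)
for n in ('scene','top'):
    W=cloud(n,np.load(n+'_d.npy'));p=np.load(n+'_p.npy');hsv=cv2.cvtColor(p,cv2.COLOR_RGB2HSV); H,S,V=[hsv[...,i].astype(int) for i in range(3)]
    m=(H>=14)&(H<34)&(S>110)&(V>60)&(np.hypot(W[...,0]-G[0],W[...,1]-G[1])<80)&(W[...,2]>100)
    for c,a,l in blobs(n,p,m,5): print(n,c,a,np.median(W[l],0),W[l].max(0))
save('scene','scene9',130,80,260,220,3)
E
```

```text
t 20.50 pos [583.2 -28.6 169.8] rpy [-120.2    0.2  -24.1] q [-0.634  0.606  1.902  1.085  1.271 -0.915] F [ 0.7 -0.1 -2. ] op 0.457
t 20.60 pos [583.5 -28.3 171. ] rpy [-120.1    0.1  -24.1] q [-0.6  0.6  1.9  1.1  1.3 -0.9] F [ 0.5 -0.3 -1.4] op 0.455
[-0.1, 1.2, -0.1, 0.1, 0.0, -0.1] |d|1 ang 0
[0.0, 96.4, 55.1, 0.1, 0.0, -0.1] |d|111 ang 0
G [565.5 -68.5 195. ]
scene [256.7 132.8] 149 [ 541.4 -129.7  257.2] [ 584.4 -102.1  268.6]
scene [269.  162.9] 65 [568.9 -62.5 222.3] [575.4 -56.3 228.8]
top [384.1 182.8] 56 [ 549.4 -132.7  257.5] [ 580.  -115.1  266.6]
top [358.2 177.7] 36 [565.9 -65.9 224.7] [575.7 -57.9 229.2]
```

Request:
arm_command:
  motion: [-1,0,40,22,0,0,0,-1,0,75,43,0,0,0,-1,0,88,50,0,0,0,-1,0,93,53,0,0,0,-1,0,95.5,54.5,0,0,0,-1,0,95.5,54.5,0,0,0]

```text
t: 21.2
eef_pos: [583.3, -28.9, 63.0]
tcp_rot: [-2.091, 0.0, -0.421]
ft_force: [-2.4, 1.9, 2.9]
opening: 0.454
```

Request:
arm_command:
  motion: [0.3,0,0,0,0,0,0,0.3,0,0,0,0,0,0,0.3,0,0,0,0,0,0,0.3,0,0,0,0,0,0,0.3,0,0,-20,0,0,0,0.3,0,0,-50,0,0,0,0.3,0,0,-90,0,0,0,0.3,0,0,-130,0,0,0,0.3,0,0,-170,0,0,0]

```text
t: 22.1
eef_pos: [522.0, -165.2, 146.2]
tcp_rot: [-2.094, 0.002, -0.423]
ft_force: [-0.1, 0.5, -0.1]
opening: 0.648
```

```bash
cat >> caps.py <<'E'
def standing():
    """standing caps on table: brass posts with z 100..122 near pads"""
    for n in ('scene','top'):
        p,d=env.read_camera(n);np.save(n+'_p.npy',p);np.save(n+'_d.npy',d)
        W=cloud(n,d);hsv=cv2.cvtColor(p,cv2.COLOR_RGB2HSV); H,S,V=[hsv[...,i].astype(int) for i in range(3)]
        m=(H>=12)&(H<36)&(S>100)&(V>50)&(np.hypot(W[...,0]-608,W[...,1]+186)<175)&(W[...,2]>95)&(W[...,2]<125)
        for c,a,l in blobs(n,p,m,4):
            t=W[l][W[l][:,2]>112]
            print(n,'post',c,a,'top centre',t.mean(0) if len(t) else None, len(t))
E
python3 - <<'E'
from plan import *
from caps import *
standing()
T=[pick('B',30,z=30,flip=1,up=120)]
rows(T); chain(T)
save('scene','scene10',130,80,260,220,3)
E
```

```text
t 22.10 pos [ 522.  -165.2  146.2] rpy [-1.20e+02  1.00e-01 -2.42e+01] q [-0.888  0.676  1.832  0.903  1.398 -1.002] F [-0.1  0.5 -0.1] op 0.648
scene post [273.2 187.7] 64 top centre [568.1 -62.3 117.3] 31
top post [355.1 181.9] 38 top centre [565.3 -64.3 117.2] 21
t 22.20 pos [ 522.7 -168.1  147.1] rpy [-120.1   -0.1  -24.4] q [-0.9  0.7  1.8  0.9  1.4 -1. ] F [-0.3  0.7 -0.2] op 0.648
[-78.0, -100.2, 253.5, -86.6, -10.6, -38.9] |d|284 ang 96
rows 12 q [ 0.3  0.6  1.8 -0.6  1.   0.5] maxstep 0.23 wrist [532. 258. 370.]
```

```bash
sed -i 's/^OFF=50./OFF=47./' plan.py; python3 - <<'E'
from plan import *
T=[(np.array([500,-60,260.]),frame(66,75,-1)),(np.array([540,40,200.]),frame(270,85,1)),pick('B',30,z=28,flip=1,up=100)]
rows(T); chain(T)
E
```

```text
t 22.20 pos [ 522.7 -168.1  147.1] rpy [-120.1   -0.1  -24.4] q [-0.9  0.7  1.8  0.9  1.4 -1. ] F [-0.3  0.7 -0.2] op 0.648
[-65.1, -142.4, 20.4, -44.9, -0.4, -0.3] |d|158 ang 45
[-70.1, -144.4, 143.6, -63.9, -12.0, -22.8] |d|215 ang 69
[-78.9, -84.1, 264.3, -86.6, -10.6, -38.9] |d|288 ang 96
rows 6 q [-0.4  0.2  1.8  0.3  1.1 -0.1] maxstep 0.19 wrist [ 468. -132.  553.]
rows 4 q [ 0.   0.4  1.7 -0.1  1.1  0.1] maxstep 0.11 wrist [540.  66. 502.]
rows 4 q [ 0.3  0.6  1.8 -0.7  0.9  0.6] maxstep 0.14 wrist [531. 260. 350.]
```

Request:
arm_command:
  motion: [0.35,-65,-142,20,-45,0,0,0.35,-65,-142,20,-45,0,0,0.35,-65,-142,20,-45,0,0,0.35,-65,-142,20,-45,0,0,0.35,-65,-142,20,-45,0,0,0.35,-65,-142,20,-45,0,0,0.35,-70,-144,144,-64,-12,-23,0.35,-70,-144,144,-64,-12,-23,0.35,-70,-144,144,-64,-12,-23,0.35,-70,-144,144,-64,-12,-23,0.35,-79,-84,264,-86.6,-10.6,-39,0.35,-79,-84,264,-86.6,-10.6,-39,0.35,-79,-84,264,-86.6,-10.6,-39,0.35,-79,-84,264,-86.6,-10.6,-39,0.35,-79,-84,264,-86.6,-10.6,-39,0.35,-79,-84,264,-86.6,-10.6,-39]

```text
t: 23.8
eef_pos: [561.5, 115.6, 86.5]
tcp_rot: [2.623, 0.003, 0.215]
ft_force: [0.6, -0.6, 0.0]
opening: 0.674
```

```bash
python3 - <<'E'
from plan import *
from caps import *
caps(("scene","top"))
rows([pick('B',30,z=28,flip=1,up=30),pick('B',30,z=28,flip=1)])
save('scene','scene11',230,80,260,220,3)
E
```

```text
t 23.80 pos [561.5 115.6  86.5] rpy [150.3   0.2  12.3] q [ 0.349  0.61   1.772 -0.648  0.949  0.569] F [ 0.6 -0.6  0. ] op 0.674
scene post px [431.   21.5] 8 [382.9 171.2 640.4]
scene post px [437.   38.2] 8 [390.2 193.2 624.3]
scene post px [430.1  53. ] 12 [403.5 194.7 604.2]
scene post px [438.2  68.9] 8 [408.8 218.6 589.4]
scene post px [419.1  91.1] 8 [438.4 209.8 554.9]
scene post px [434.8  92.2] 13 [427.2 234.5 560.7]
scene post px [432.4 113.9] 16 [442.8 247.9 530.5]
scene post px [405.5 209.2] 12 [534.4 294.7 382.5]
scene post px [407.4 214. ] 9 [536.  300.9 375. ]
scene post px [348.3 241.4] 47 [583.9 208.2 201. ]
scene post px [392.5 253.3] 47 [461.9 261.8  34.2]
scene post px [362.  275.6] 34 [561.8 246.5  35.1]
top post px [282.9 189. ] 16 [551.6 153.4  34.5]
t 23.90 pos [562.  114.7  87.4] rpy [150.3   0.   12.2] q [ 0.3  0.6  1.8 -0.6  0.9  0.6] F [0.4 0.3 0.2] op 0.676
[0.2, -31.5, 62.8, -0.3, -0.1, 0.2] |d|70 ang 0
[0.2, -46.4, 88.8, -0.3, -0.1, 0.2] |d|100 ang 0
```

Request:
arm_command:
  motion: [0.35,0,-20,40,0,0,0,0.35,0,-31.5,63,0,0,0,0.35,0,-40,77,0,0,0,0.35,0,-46,89,0,0,0,0.35,0,-46,89,0,0,0,-1,0,-46,89,0,0,0,-1,0,-46,89,0,0,0,-1,0,-46,89,0,0,0,-1,0,-46,89,0,0,0,-1,0,-46,89,0,0,0,-1,0,-46,89,0,0,0]

```text
t: 25.0
eef_pos: [562.6, 111.2, -12.8]
tcp_rot: [2.621, 0.002, 0.215]
ft_force: [-1.0, 1.1, 6.1]
opening: 0.459
```

```bash
python3 - <<'E'
from plan import *
rows([pick('B',30,z=29,flip=1,adv=50)])
E
```

```text
t 25.00 pos [562.6 111.2 -12.8] rpy [150.2   0.1  12.3] q [ 0.3  0.8  1.8 -0.8  0.8  0.7] F [-1.   1.1  6.1] op 0.459
[0.6, -42.7, -25.7, -0.2, -0.1, 0.3] |d|50 ang 0
```

Request:
arm_command:
  motion: [-1,0,-4,-3,0,0,0,-1,0,-12,-8,0,0,0,-1,0,-20,-13,0,0,0,-1,0,-28,-18,0,0,0,-1,0,-36,-23,0,0,0,-1,0,-43,-27,0,0,0,-1,0,-43,-27,0,0,0]

```text
t: 25.7
eef_pos: [551.4, 161.8, -11.6]
tcp_rot: [2.622, 0.002, 0.216]
ft_force: [0.2, 0.4, -2.3]
opening: 0.455
```

```bash
python3 - <<'E'
from plan import *
s=env.state(); P=s['eef_pos']; M=R.from_euler('xyz',s['tcp_rot']).as_matrix()
h=80
T=[(P+np.array([0,0,120.]),M),(np.array([530,60,230.]),frame(h+190,80,1)),(np.array([510,-30,230.]),frame(h,60,-1)),place('b',h,30,30,flip=-1,up=110)[:2],place('b',h,30,30,flip=-1)[:2]]
rows(T); chain(T)
E
```

```text
t 25.70 pos [551.4 161.8 -11.6] rpy [150.2   0.1  12.4] q [ 0.4  0.8  1.8 -0.7  0.8  0.8] F [ 0.2  0.4 -2.3] op 0.455
[-0.3, 59.6, -104.1, 0.0, 0.0, 0.0] |d|120 ang 0
[-43.3, 202.3, -162.5, 19.7, -4.1, 11.7] |d|263 ang 23
[-82.1, 274.9, -120.9, 59.0, 0.2, 23.4] |d|311 ang 63
[-99.3, 293.2, -43.0, 88.6, 6.6, 23.9] |d|312 ang 92
[-99.0, 238.5, 52.5, 88.6, 6.6, 23.9] |d|264 ang 92
rows 3 q [ 0.4  0.6  1.7 -0.6  1.   0.6] maxstep 0.07 wrist [520. 309. 372.]
rows 4 q [ 0.1  0.3  1.7 -0.2  1.1  0.2] maxstep 0.11 wrist [530. 113. 529.]
rows 5 q [-0.5  0.3  1.8  0.5  1.2 -0.6] maxstep 0.16 wrist [ 484. -179.  493.]
rows 4 q [-0.8  0.6  1.8  0.8  1.5 -1. ] maxstep 0.14 wrist [ 459. -346.  323.]
rows 3 q [-0.8  0.8  1.9  0.8  1.3 -1.2] maxstep 0.06 wrist [ 459. -346.  213.]
```

Request:
arm_command:
  motion: [-1,0,60,-104,0,0,0,-1,0,60,-104,0,0,0,-1,0,60,-104,0,0,0,-1,-43,202,-162,20,-4,12,-1,-43,202,-162,20,-4,12,-1,-43,202,-162,20,-4,12,-1,-43,202,-162,20,-4,12,-1,-82,275,-121,59,0,23.4,-1,-82,275,-121,59,0,23.4,-1,-82,275,-121,59,0,23.4,-1,-82,275,-121,59,0,23.4,-1,-82,275,-121,59,0,23.4,-1,-82,275,-121,59,0,23.4,-1,-99,293,-43,88.6,6.6,24,-1,-99,293,-43,88.6,6.6,24,-1,-99,293,-43,88.6,6.6,24,-1,-99,293,-43,88.6,6.6,24,-1,-99,293,-43,88.6,6.6,24,-1,-99,293,-43,88.6,6.6,24,-1,-99,293,-43,88.6,6.6,24]

```text
t: 27.7
eef_pos: [504.9, -87.0, 172.2]
tcp_rot: [-2.098, 0.0, -0.175]
ft_force: [0.7, 0.2, -3.1]
opening: 0.456
```

```bash
cat > held.py <<'E'
from plan import *
from caps import *
import sys
def held(pad,h,e=30,fl=-1,name='x'):
    for n in ('scene','top'):
        p,d=env.read_camera(n);np.save(n+'_p.npy',p);np.save(n+'_d.npy',d)
    T=[place(pad,h,e,30,flip=fl,up=110)[:2],place(pad,h,e,30,flip=fl)[:2]]
    rows(T)
    G=T[0][0]-OFF*T[0][1][:,2]; print('G',G)
    for n in ('scene','top'):
        W=cloud(n,np.load(n+'_d.npy'));p=np.load(n+'_p.npy');hsv=cv2.cvtColor(p,cv2.COLOR_RGB2HSV); H,S,V=[hsv[...,i].astype(int) for i in range(3)]
        m=(H>=14)&(H<34)&(S>110)&(V>60)&(np.hypot(W[...,0]-G[0],W[...,1]-G[1])<50)&(W[...,2]>180)
        for c,a,l in blobs(n,p,m,5): print(n,c,a,np.median(W[l],0),W[l].max(0))
    save('scene',name,130,80,260,220,3)
E
python3 -c "
from held import *
held('b',80,name='scene12')"
```

```text
t 27.70 pos [504.9 -87.  172.2] rpy [-120.2    0.   -10. ] q [-0.76   0.629  1.83   0.809  1.481 -1.015] F [ 0.7  0.2 -3.1] op 0.456
t 27.80 pos [505.  -87.2 172.4] rpy [-120.1   -0.   -10. ] q [-0.8  0.6  1.8  0.8  1.5 -1. ] F [-0.3 -0.4 -2.2] op 0.460
[-0.2, 0.7, 0.5, 0.1, 0.0, 0.0] |d|1 ang 0
[-0.3, 95.9, 55.8, 0.1, 0.0, 0.0] |d|111 ang 0
G [ 497.7 -127.1  195. ]
scene [272.6 133. ] 61 [ 500.3 -123.5  223.2] [ 508.2 -115.5  229.4]
top [381.  203.2] 37 [ 497.9 -127.   224.6] [ 507.2 -118.7  230.5]
```

Request:
arm_command:
  motion: [-1,0,40,22,0,0,0,-1,0,75,43,0,0,0,-1,0,88,51,0,0,0,-1,0,93,54,0,0,0,-1,0,95,55,0,0,0,-1,0,95,55,0,0,0]

```text
t: 28.4
eef_pos: [504.8, -87.3, 64.0]
tcp_rot: [-2.093, 0.0, -0.176]
ft_force: [-2.4, 1.4, 2.5]
opening: 0.458
```

Request:
arm_command:
  motion: [0.3,0,0,0,0,0,0,0.3,0,0,0,0,0,0,0.3,0,0,0,0,0,0,0.3,0,0,0,0,0,0,0.3,0,0,-20,0,0,0,0.3,0,0,-50,0,0,0,0.3,0,0,-90,0,0,0,0.3,0,0,-130,0,0,0,0.3,0,0,-160,0,0,0]

```text
t: 29.3
eef_pos: [480.1, -226.2, 142.9]
tcp_rot: [-2.095, 0.0, -0.178]
ft_force: [0.2, -0.6, 0.2]
opening: 0.65
```

```bash
python3 - <<'E'
from plan import *
from caps import *
standing(); caps(("scene","top"))
for f in (1,-1):
    print('flip',f)
    T=[(np.array([440,-80,260.]),frame(80,75,-1)),(np.array([440,100,260.]),frame(100+180*(f<0),88,-1 if f<0 else -1)) ,pick('C',30,z=28,flip=f,up=110)]
    T=[T[0],T[2]]
    rows(T); chain(T)
save('scene','scene13',130,80,330,230,2.4)
E
```

```text
t 29.30 pos [ 480.1 -226.2  142.9] rpy [-120.     0.   -10.2] q [-0.943  0.75   1.646  0.675  1.61  -1.059] F [ 0.2 -0.6  0.2] op 0.650
scene post [276.3 159. ] 55 top centre [ 498.8 -123.3  117.7] 29
scene post [273.  187.9] 64 top centre [568.1 -62.1 117.1] 30
top post [355.3 181.9] 39 top centre [565.3 -64.4 117.1] 21
top post [376.6 205.9] 37 top centre [ 495.7 -126.   118.5] 23
scene post px [392.5 253.3] 44 [461.8 261.9  33.7]
scene post px [362.2 275.5] 32 [562.  247.3  34.8]
top post px [252.7 185.8] 31 [560.5 247.2  31.9]
top post px [248.1 218.9] 28 [458.2 260.6  34.8]
flip 1
t 29.50 pos [ 480.3 -224.2  141.7] rpy [-120.     0.   -10.2] q [-0.9  0.8  1.6  0.7  1.6 -1.1] F [-0.6 -0.2  0.1] op 0.651
[-65.3, -169.8, 57.7, -45.0, -0.1, -0.2] |d|191 ang 45
[-123.3, -220.2, 470.6, -22.5, 42.2, 157.2] |d|534 ang 164
rows 6 q [-0.5  0.2  1.9  0.3  1.2 -0.4] maxstep 0.16 wrist [ 426. -157.  553.]
rows 19 q [0.2 0.5 2.  0.7 0.8 2.6] maxstep 0.19 wrist [482. 159. 360.]
flip -1
t 29.50 pos [ 480.3 -224.2  141.7] rpy [-120.     0.   -10.2] q [-0.9  0.8  1.6  0.7  1.6 -1.1] F [-0.6 -0.2  0.1] op 0.651
[-65.3, -169.8, 57.7, -45.0, -0.1, -0.2] |d|191 ang 45
[-123.3, -220.2, 470.6, -29.6, -15.9, -15.9] |d|534 ang 37
rows 6 q [-0.5  0.2  1.9  0.3  1.2 -0.4] maxstep 0.16 wrist [ 426. -157.  553.]
rows 9 q [ 0.2  0.5  2.   0.7  0.8 -0.6] maxstep 0.08 wrist [482. 159. 360.]
```

```bash
python3 - <<'E'
from plan import *
T=[(np.array([440,-80,260.]),frame(80,75,-1)),pick('C',30,z=28,flip=-1,up=100),pick('C',30,z=28,flip=-1),pick('C',30,z=28,flip=-1,adv=50)]
q=chain(T)
V=lambda *a:np.array(a,float)
h=85
T2=[pick('C',30,z=28,flip=-1,adv=50,up=150),(V(460,130,270),frame(60,80,-1)),(V(470,30,300),frame(-10,80,-1)),(V(480,-60,300),frame(-95,80,-1)),(V(480,-100,260),frame(85,60,1)),place('c',h,30,30,flip=1,up=110)[:2],place('c',h,30,30,flip=1)[:2]]
P0=T[-1]
import types
# chain from q
def ch(tg,q,P0,M0):
    for P,M in tg:
        rv=R.from_matrix(M0.T@M).as_rotvec(); n=int(max(np.linalg.norm(P-P0)/50,np.degrees(np.linalg.norm(rv))/8.5,1))+1; dm=0
        for k in range(1,n+1):
            qn,ep,er,w=ik(P0+(P-P0)*k/n,M0@R.from_rotvec(rv*k/n).as_matrix(),X,q); dm=max(dm,np.abs(qn-q).max()); q=qn
            if ep>2 or er>1: print('BAD',k,n,ep,er)
        print('rows',n,'q',np.round(q,2),'max %.2f'%dm,'w',np.round(w)); P0,M0=P,M
ch(T2,q,*P0)
rows(T[:2])
E
```

```text
rows 6 q [-0.5   0.17  1.86  0.27  1.21 -0.43] maxstep 0.16 wrist [ 426. -157.  553.]
rows 9 q [ 0.19  0.52  1.98  0.76  0.81 -0.6 ] maxstep 0.08 wrist [482. 159. 350.]
rows 3 q [ 0.19  0.7   2.03  0.95  0.66 -0.86] maxstep 0.09 wrist [482. 159. 250.]
rows 2 q [ 0.09  0.7   2.04  0.9   0.69 -0.91] maxstep 0.05 wrist [493. 110. 250.]
rows 4 q [ 0.09  0.44  1.94  0.66  0.94 -0.57] max 0.10 w [493. 110. 400.]
rows 6 q [0.04 0.14 1.86 0.17 1.06 0.49] max 0.18 w [434.  84. 569.]
rows 9 q [-0.06  0.08  1.85 -0.02  1.04  1.69] max 0.14 w [418.  39. 599.]
BAD 8 11 0.845974764502876 3.217648315058451
BAD 9 11 2.0916899690013477 7.956372560105296
BAD 10 11 3.350836899884256 12.731722537885505
BAD 11 11 4.620213701073393 17.51398659740381
rows 11 q [-0.31  0.14  1.77  0.06  1.17  2.69] max 0.14 w [455. -74. 602.]
BAD 1 5 3.042092466129608 11.624814215513119
BAD 2 5 1.5167333867667463 5.832019253530463
rows 5 q [-0.62  0.32  1.74  0.45  1.39  2.46] max 0.12 w [ 467. -251.  523.]
rows 4 q [-0.86  0.7   1.66  0.67  1.64  2.1 ] max 0.11 w [ 467. -437.  323.]
rows 3 q [-0.86  0.86  1.69  0.68  1.49  1.98] max 0.06 w [ 467. -437.  213.]
t 29.50 pos [ 480.3 -224.2  141.7] rpy [-120.     0.   -10.2] q [-0.9  0.8  1.6  0.7  1.6 -1.1] F [-0.6 -0.2  0.1] op 0.651
[-65.3, -169.8, 57.7, -45.0, -0.1, -0.2] |d|191 ang 45
[-123.2, -211.5, 475.5, -29.6, -15.9, -15.9] |d|535 ang 37
```

Request:
arm_command:
  motion: [0.35,-65,-170,58,-45,0,0,0.35,-65,-170,58,-45,0,0,0.35,-65,-170,58,-45,0,0,0.35,-65,-170,58,-45,0,0,0.35,-65,-170,58,-45,0,0,0.35,-65,-170,58,-45,0,0,0.35,-123,-211,475,-29.6,-16,-16,0.35,-123,-211,475,-29.6,-16,-16,0.35,-123,-211,475,-29.6,-16,-16,0.35,-123,-211,475,-29.6,-16,-16,0.35,-123,-211,475,-29.6,-16,-16,0.35,-123,-211,475,-29.6,-16,-16,0.35,-123,-211,475,-29.6,-16,-16,0.35,-123,-211,475,-29.6,-16,-16,0.35,-123,-211,475,-29.6,-16,-16,0.35,-123,-211,475,-29.6,-16,-16,0.35,-123,-211,475,-29.6,-16,-16]

```text
t: 31.2
eef_pos: [449.1, 306.7, 86.8]
tcp_rot: [-2.617, 0.002, 0.215]
ft_force: [-0.4, -0.6, -0.0]
opening: 0.674
```

```bash
python3 - <<'E'
from plan import *
from caps import *
caps(("scene","top"))
rows([pick('C',30,z=28,flip=-1,up=30),pick('C',30,z=28,flip=-1)])
save('scene','scene14',230,80,260,220,3)
E
```

```text
t 31.20 pos [449.1 306.7  86.8] rpy [-1.50e+02  1.00e-01  1.23e+01] q [ 0.187  0.522  1.981  0.758  0.816 -0.608] F [-0.4 -0.6 -0. ] op 0.674
scene post px [396.3 239.8] 13 [512.2 284.9 213.1]
scene post px [392.4 254.5] 33 [465.  265.8  33.7]
scene post px [362.  275.4] 31 [561.6 246.9  34.4]
t 31.30 pos [450.2 305.7  87.5] rpy [-150.     0.    12.2] q [ 0.2  0.5  2.   0.8  0.8 -0.6] F [0.7 0.7 0.9] op 0.674
[0.8, 34.2, 61.4, 0.0, 0.1, 0.2] |d|70 ang 0
[0.8, 49.2, 87.4, 0.0, 0.1, 0.2] |d|100 ang 0
```

Capacitor C's post is at crop (490,525), under the gripper. Capacitor b has been knocked off its pad (now at crop (175,255), pad at (145,287)) but still stands, so I'll mend that after C. I'm gripping C now.

Request:
arm_command:
  motion: [0.35,0.5,22,40,0,0,0,0.35,0.8,34,61,0,0,0,0.35,0.8,42,75,0,0,0,0.35,0.8,49,87,0,0,0,0.35,0.8,49,87,0,0,0,-1,0.8,49,87,0,0,0,-1,0.8,49,87,0,0,0,-1,0.8,49,87,0,0,0,-1,0.8,49,87,0,0,0,-1,0.8,49,87,0,0,0,-1,0.8,49,87,0,0,0]

```text
t: 32.4
eef_pos: [451.1, 307.5, -11.7]
tcp_rot: [-2.617, -0.001, 0.213]
ft_force: [-2.0, -4.7, 6.5]
opening: 0.458
```

```bash
python3 - <<'E'
from plan import *
rows([pick('C',30,z=29,flip=-1,adv=50)])
E
```

```text
t 32.40 pos [451.1 307.5 -11.7] rpy [-149.9   -0.    12.2] q [ 0.2  0.7  2.   0.9  0.7 -0.9] F [-2.  -4.7  6.5] op 0.458
[-0.7, 43.6, -25.2, -0.1, 0.1, 0.2] |d|50 ang 0
```

Request:
arm_command:
  motion: [-1,0,4,-3,0,0,0,-1,0,12,-8,0,0,0,-1,0,20,-13,0,0,0,-1,0,28,-18,0,0,0,-1,0,36,-23,0,0,0,-1,0,43.5,-27,0,0,0,-1,0,43.5,-27,0,0,0]

```text
t: 33.1
eef_pos: [462.3, 256.4, -11.0]
tcp_rot: [-2.617, 0.0, 0.212]
ft_force: [0.3, 0.4, -1.6]
opening: 0.46
```

```bash
python3 - <<'E'
from plan import *
s=env.state(); P=s['eef_pos']; M=R.from_euler('xyz',s['tcp_rot']).as_matrix()
V=lambda *a:np.array(a,float)
T=[(P+V(0,0,150),M),(V(460,130,270),frame(60,80,-1)),(V(470,30,300),frame(-10,80,-1)),(V(480,-120,300),frame(-70,80,-1))]
rows(T); chain(T+[(V(480,-150,260),frame(85,60,1)),place('c',85,30,30,flip=1,up=110)[:2]])
E
```

```text
t 33.10 pos [462.3 256.4 -11. ] rpy [-150.     0.    12.1] q [ 0.1  0.7  2.   0.9  0.7 -0.9] F [ 0.3  0.4 -1.6] op 0.460
[-0.1, -75.1, -129.8, 0.0, 0.0, 0.0] |d|150 ang 0
[-28.9, -34.1, -304.9, -19.1, 14.5, 39.8] |d|308 ang 46
[-40.2, 37.3, -380.9, -13.2, 38.5, 105.7] |d|385 ang 113
[-62.0, 166.1, -455.3, -2.0, 59.0, 161.8] |d|489 ang 172
rows 4 q [ 0.1  0.4  1.9  0.7  0.9 -0.6] maxstep 0.10 wrist [494. 108. 402.]
rows 6 q [0.  0.1 1.9 0.2 1.1 0.5] maxstep 0.18 wrist [434.  84. 569.]
rows 9 q [-0.1  0.1  1.9 -0.   1.   1.7] maxstep 0.14 wrist [418.  39. 599.]
rows 8 q [-0.3  0.1  1.8 -0.1  1.1  2.6] maxstep 0.11 wrist [462. -70. 599.]
rows 6 q [-0.7  0.4  1.7  0.4  1.4  2.4] maxstep 0.12 wrist [ 467. -301.  523.]
rows 4 q [-0.9  0.7  1.7  0.7  1.6  2.1] maxstep 0.09 wrist [ 467. -437.  323.]
```

Request:
arm_command:
  motion: [-1,0,-75,-130,0,0,0,-1,0,-75,-130,0,0,0,-1,0,-75,-130,0,0,0,-1,-29,-34,-305,-19,14.5,40,-1,-29,-34,-305,-19,14.5,40,-1,-29,-34,-305,-19,14.5,40,-1,-29,-34,-305,-19,14.5,40,-1,-29,-34,-305,-19,14.5,40,-1,-29,-34,-305,-19,14.5,40,-1,-29,-34,-305,-19,14.5,40,-1,-40,37,-381,-13,38.5,106,-1,-40,37,-381,-13,38.5,106,-1,-40,37,-381,-13,38.5,106,-1,-40,37,-381,-13,38.5,106,-1,-40,37,-381,-13,38.5,106,-1,-40,37,-381,-13,38.5,106,-1,-40,37,-381,-13,38.5,106,-1,-40,37,-381,-13,38.5,106,-1,-40,37,-381,-13,38.5,106]

```text
t: 35.0
eef_pos: [469.6, 31.7, 299.8]
tcp_rot: [-2.97, 0.003, -1.749]
ft_force: [0.2, 0.5, -2.0]
opening: 0.459
```

```bash
python3 - <<'E'
from plan import *
V=lambda *a:np.array(a,float)
T=[(V(480,-120,300),frame(-70,80,-1)),(V(480,-150,260),frame(85,60,1)),place('c',85,30,30,flip=1,up=110)[:2]]
rows(T); chain(T)
E
```

```text
t 35.00 pos [469.6  31.7 299.8] rpy [-170.1    0.2 -100.2] q [-0.1  0.1  1.8 -0.   1.   1.7] F [ 0.2  0.5 -2. ] op 0.459
[147.5, -36.7, 5.7, 0.2, 10.5, 58.9] |d|152 ang 60
[177.1, -35.1, 45.9, -32.1, -14.9, 84.9] |d|186 ang 92
[200.7, -34.4, 135.5, -55.9, -37.7, 81.0] |d|245 ang 105
rows 8 q [-0.3  0.1  1.8 -0.1  1.1  2.6] maxstep 0.11 wrist [462. -70. 599.]
rows 6 q [-0.7  0.4  1.7  0.4  1.4  2.4] maxstep 0.12 wrist [ 467. -301.  523.]
rows 4 q [-0.9  0.7  1.7  0.7  1.6  2.1] maxstep 0.09 wrist [ 467. -437.  323.]
```

Request:
arm_command:
  motion: [-1,147.5,-37,6,0,10.5,59,-1,147.5,-37,6,0,10.5,59,-1,147.5,-37,6,0,10.5,59,-1,147.5,-37,6,0,10.5,59,-1,147.5,-37,6,0,10.5,59,-1,147.5,-37,6,0,10.5,59,-1,147.5,-37,6,0,10.5,59,-1,147.5,-37,6,0,10.5,59,-1,177,-35,46,-32,-15,85,-1,177,-35,46,-32,-15,85,-1,177,-35,46,-32,-15,85,-1,177,-35,46,-32,-15,85,-1,177,-35,46,-32,-15,85,-1,177,-35,46,-32,-15,85,-1,200.7,-34.4,135.5,-56,-37.7,81,-1,200.7,-34.4,135.5,-56,-37.7,81,-1,200.7,-34.4,135.5,-56,-37.7,81,-1,200.7,-34.4,135.5,-56,-37.7,81,-1,200.7,-34.4,135.5,-56,-37.7,81,-1,200.7,-34.4,135.5,-56,-37.7,81]

```text
t: 37.0
eef_pos: [491.2, -176.4, 172.1]
tcp_rot: [2.096, 0.005, 3.056]
ft_force: [0.2, -0.3, -2.2]
opening: 0.459
```

```bash
python3 -c "
from held import *
held('c',85,fl=1,name='scene15'); standing()"
```

```text
t 37.00 pos [ 491.2 -176.4  172.1] rpy [120.1   0.3 175.1] q [-0.855  0.7    1.658  0.674  1.64   2.1  ] F [ 0.2 -0.3 -2.2] op 0.459
t 37.10 pos [ 491.3 -175.8  173.2] rpy [120.2   0.3 175.2] q [-0.9  0.7  1.7  0.7  1.6  2.1] F [ 0.5 -0.5 -2.8] op 0.458
[1.1, -1.3, 1.0, -0.2, 0.0, 0.3] |d|2 ang 0
[1.7, -96.4, 56.3, -0.2, 0.0, 0.3] |d|112 ang 0
G [ 486.7 -216.   195. ]
scene [254.3  97.3] 7 [ 453.9 -240.3  226.5] [ 456.1 -235.6  230.2]
scene [252.3 111.7] 55 [ 489.6 -211.2  223.1] [ 496.7 -202.1  230.6]
top [414.6 207.6] 36 [ 485.5 -216.   227.6] [ 493.8 -207.   231.2]
scene post [286.5 155.7] 52 top centre [ 471.1 -112.4  117. ] 30
scene post [273.3 187.8] 63 top centre [568.3 -62.5 118.1] 27
top post [355.1 182.1] 38 top centre [565.2 -64.1 116.9] 20
top post [372.7 215.3] 28 top centre [ 468.1 -114.7  117.8] 24
```

Request:
arm_command:
  motion: [-1,1.5,-40,22,0,0,0,-1,1.5,-75,43,0,0,0,-1,1.5,-88,51,0,0,0,-1,1.5,-93,54,0,0,0,-1,1.5,-95.5,55.5,0,0,0,-1,1.5,-95.5,55.5,0,0,0]

```text
t: 37.8
eef_pos: [490.1, -175.8, 62.9]
tcp_rot: [2.095, 0.002, 3.056]
ft_force: [0.6, 0.4, -2.1]
opening: 0.459
```

Request:
arm_command:
  motion: [-1,0,-1.3,0.7,0,0,0,-1,0,-1.3,0.7,0,0,0]

```text
t: 38.0
eef_pos: [490.1, -175.7, 62.4]
tcp_rot: [2.094, 0.003, 3.055]
ft_force: [-0.2, -0.4, 7.9]
opening: 0.457
```

Contact. I'm releasing and backing off.

Request:
arm_command:
  motion: [0.3,0,0,0,0,0,0,0.3,0,0,0,0,0,0,0.3,0,0,0,0,0,0,0.3,0,0,0,0,0,0,0.3,0,0,-20,0,0,0,0.3,0,0,-50,0,0,0,0.3,0,0,-90,0,0,0,0.3,0,0,-130,0,0,0,0.3,0,0,-130,0,0,0]

```text
t: 38.9
eef_pos: [480.0, -291.8, 126.9]
tcp_rot: [2.098, 0.004, 3.053]
ft_force: [0.6, 1.1, -1.0]
opening: 0.648
```

```bash
python3 - <<'E'
from plan import *
from caps import *
standing()
V=lambda *a:np.array(a,float)
b=V(469.7,-113.5)
# tool down at b ; jaw yaw options, choose via chain
for yaw in (0,180,150,120,-150):
    M=rot(yaw); print('yaw',yaw)
    T=[(V(430,-230,250),frame(85,70,1)),(V(b[0],b[1],80+19+28-47+90),M),(V(b[0],b[1],80-47),M)]
    rows(T); chain(T)
save('scene','scene16',130,80,260,220,3)
E
```

```text
t 38.90 pos [ 480.  -291.8  126.9] rpy [120.2   0.2 174.9] q [-0.973  0.842  1.464  0.59   1.729  2.064] F [ 0.6  1.1 -1. ] op 0.648
scene post [257.  139.6] 48 top centre [ 489.5 -211.4  116.8] 25
scene post [286.5 155.7] 52 top centre [ 471.2 -112.2  117.2] 30
scene post [273.2 187.9] 66 top centre [568.4 -62.7 117.7] 30
top post [355.2 181.8] 38 top centre [565.2 -64.4 118.1] 20
top post [407.5 208.9] 25 top centre [ 487.4 -214.9  116.5] 20
top post [372.6 215.5] 32 top centre [ 468.1 -114.8  117.4] 24
yaw 0
t 39.00 pos [ 479.7 -287.8  125.1] rpy [120.   0. 175.] q [-1.   0.8  1.5  0.6  1.7  2.1] F [-0.7  0.6  0.8] op 0.649
[54.5, 134.8, -16.3, 40.0, 0.0, 0.0] |d|146 ang 40
[25.1, 125.3, 127.2, 3.9, -87.8, 152.1] |d|180 ang 176
[25.2, 6.6, 195.7, 3.9, -87.8, 152.1] |d|197 ang 176
rows 5 q [-0.8  0.3  1.7  0.3  1.4  2.4] maxstep 0.11 wrist [ 421. -333.  535.]
   BAD step 3 21 0.749409319795239 2.9602856486000295
   BAD step 4 21 2.1926063658894948 8.50818769385872
   BAD step 5 21 3.606057943557943 13.671068615329121
   BAD step 6 21 5.003450365880811 18.38862263959816
   BAD step 
[... 3459 characters left out ...]
tep 2 3 7.007208004502964 22.237234773588465
   BAD step 3 3 5.772643485769023 18.22457003086712
rows 3 q [-0.5  0.5  2.3  1.   0.2  2.7] maxstep 0.13 wrist [ 372. -119.  317.]
yaw -150
t 39.00 pos [ 479.7 -287.8  125.1] rpy [120.   0. 175.] q [-1.   0.8  1.5  0.6  1.7  2.1] F [-0.7  0.6  0.8] op 0.649
[54.5, 134.8, -16.3, 40.0, 0.0, 0.0] |d|146 ang 40
[25.1, 125.3, 127.2, 58.1, 18.3, -31.7] |d|180 ang 69
[25.2, 6.6, 195.7, 58.1, 18.3, -31.7] |d|197 ang 69
rows 5 q [-0.8  0.3  1.7  0.3  1.4  2.4] maxstep 0.11 wrist [ 421. -333.  535.]
rows 5 q [-0.4  0.3  1.9 -0.   0.9  2.2] maxstep 0.09 wrist [ 470. -114.  474.]
rows 3 q [-0.4  0.5  2.  -0.   0.6  2.2] maxstep 0.12 wrist [ 470. -113.  337.]
```

Request:
arm_command:
  motion: [0.4,54,135,-16,40,0,0,0.4,54,135,-16,40,0,0,0.4,54,135,-16,40,0,0,0.4,54,135,-16,40,0,0,0.4,54,135,-16,40,0,0,0.4,25,125,127,58,18,-32,0.4,25,125,127,58,18,-32,0.4,25,125,127,58,18,-32,0.4,25,125,127,58,18,-32,0.4,25,125,127,58,18,-32,0.4,25,125,127,58,18,-32,0.4,25,125,127,58,18,-32]

```text
t: 40.2
eef_pos: [469.4, -112.8, 169.7]
tcp_rot: [3.141, 0.007, -2.616]
ft_force: [0.1, 0.3, -0.3]
opening: 0.7
```

```bash
python3 - <<'E'
from plan import *
V=lambda *a:np.array(a,float)
M=rot(-150)
T=[(V(469.7,-113.5,35),M),(V(469.7,-113.5,43),M),(V(497.7,-127,43),M)]
rows(T)
E
```

```text
t 40.20 pos [ 469.4 -112.8  169.7] rpy [ 180.     0.4 -149.9] q [-0.4  0.3  1.9  0.   0.9  2.2] F [ 0.1  0.3 -0.3] op 0.700
[1.0, -0.9, 134.7, 0.0, 0.4, 0.1] |d|135 ang 0
[1.0, -0.9, 126.7, 0.0, 0.4, 0.1] |d|127 ang 0
[-16.5, -26.6, 126.8, 0.0, 0.4, 0.1] |d|131 ang 0
```

Request:
arm_command:
  motion: [0.4,1,-1,40,0,0.4,0,0.4,1,-1,80,0,0.4,0,0.4,1,-1,115,0,0.4,0,0.4,1,-1,135,0,0.4,0,0.4,1,-1,135,0,0.4,0,-1,1,-1,135,0,0.4,0,-1,1,-1,135,0,0.4,0,-1,1,-1,135,0,0.4,0,-1,1,-1,135,0,0.4,0,-1,1,-1,135,0,0.4,0,-1,1,-1,135,0,0.4,0,-1,1,-1,135,0,0.4,0]

```text
t: 41.4
eef_pos: [470.7, -115.0, 36.1]
tcp_rot: [-3.139, 0.001, -2.615]
ft_force: [-2.3, -0.3, 7.4]
opening: 0.458
```

Request:
arm_command:
  motion: [-1,0,0,-4,0,0,0,-1,0,0,-8,0,0,0,-1,-6,-8.5,-8,0,0,0,-1,-12,-17,-8,0,0,0,-1,-17.5,-25.5,-8,0,0,0,-1,-17.5,-25.5,-8,0,0,0,-1,-17.5,-25.5,-4,0,0,0,-1,-17.5,-25.5,-1.5,0,0,0,-1,-17.5,-25.5,-0.5,0,0,0,-1,-17.5,-25.5,-0.5,0,0,0]

```text
t: 42.4
eef_pos: [497.8, -127.8, 36.1]
tcp_rot: [-3.141, -0.0, -2.615]
ft_force: [-3.0, 0.9, 9.5]
opening: 0.46
```

Request:
arm_command:
  motion: [0.4,0,0,0,0,0,0,0.4,0,0,0,0,0,0,0.4,0,0,0,0,0,0,0.4,0,0,0,0,0,0,0.4,0,0,-40,0,0,0,0.4,0,0,-90,0,0,0,0.4,0,0,-140,0,0,0,0.4,0,0,-190,0,0,0,0.4,0,0,-220,0,0,0,0.4,0,0,-220,0,0,0]

```text
t: 43.4
eef_pos: [499.5, -128.3, 259.8]
tcp_rot: [-3.134, 0.005, -2.615]
ft_force: [-0.2, -1.0, -1.4]
opening: 0.7
```

```bash
python3 - <<'E'
from plan import *
from caps import *
standing(); caps(('scene','top'))
V=lambda *a:np.array(a,float)
T=[(V(470,30,280),frame(-10,80,-1)),(V(500,130,260),frame(60,80,-1)),pick('D',30,z=28,flip=-1,up=100)]
rows(T); chain(T)
save('scene','scene17',130,80,330,230,2.4)
E
```

```text
t 43.40 pos [ 499.5 -128.3  259.8] rpy [-179.6    0.3 -149.8] q [-3.790e-01  2.550e-01  1.720e+00 -1.000e-03  1.158e+00  2.236e+00] F [-0.2 -1.  -1.4] op 0.700
scene post [257.1 139.8] 47 top centre [ 489.7 -210.8  116.3] 27
scene post [276.  159.1] 54 top centre [ 499.6 -124.3  117.9] 30
scene post [273.1 187.9] 61 top centre [569.2 -61.8 117.8] 32
top post [355.2 181.8] 20 top centre [566.  -65.1 117.2] 20
scene post px [362.2 275.7] 30 [562.6 247.7  35.3]
top post px [252.8 185.9] 27 [560.5 247.4  35.3]
t 43.60 pos [ 497.6 -127.6  254.3] rpy [ 180.    -0.1 -149.8] q [-0.4  0.3  1.7 -0.   1.2  2.2] F [-0.2  0.4 -0.2] op 0.699
[-55.3, 150.1, -25.7, 9.4, -4.4, -49.7] |d|162 ang 51
[-131.5, 221.5, -5.8, 6.1, -10.5, -119.5] |d|258 ang 120
[-281.4, 319.5, 166.8, 16.9, -32.8, -122.4] |d|457 ang 128
rows 6 q [-0.1  0.1  1.9 -0.   1.   1.7] maxstep 0.09 wrist [418.  39. 579.]
rows 9 q [0.  0.2 1.8 0.2 1.1 0.5] maxstep 0.14 wrist [474.  84. 559.]
rows 5 q [ 0.2  0.6  1.9  0.9  0.6 -0.2] maxstep 0.21 wrist [518. 151. 350.]
```

Three capacitors now stand on pads a, b and c. The last one, D, has its post at crop (558,470).

Request:
arm_command:
  motion: [0.35,-55,150,-26,9,-4,-50,0.35,-55,150,-26,9,-4,-50,0.35,-55,150,-26,9,-4,-50,0.35,-55,150,-26,9,-4,-50,0.35,-55,150,-26,9,-4,-50,0.35,-55,150,-26,9,-4,-50,0.35,-131,221,-6,6,-10.5,-119.5,0.35,-131,221,-6,6,-10.5,-119.5,0.35,-131,221,-6,6,-10.5,-119.5,0.35,-131,221,-6,6,-10.5,-119.5,0.35,-131,221,-6,6,-10.5,-119.5,0.35,-131,221,-6,6,-10.5,-119.5,0.35,-131,221,-6,6,-10.5,-119.5,0.35,-131,221,-6,6,-10.5,-119.5,0.35,-131,221,-6,6,-10.5,-119.5]

```text
t: 45.1
eef_pos: [500.3, 128.8, 259.8]
tcp_rot: [-2.969, 0.002, -0.521]
ft_force: [-0.2, -0.0, 0.0]
opening: 0.676
```

```bash
python3 - <<'E'
from plan import *
T=[pick('D',30,z=28,flip=-1,up=100),pick('D',30,z=28,flip=-1)]
rows(T); chain(T)
E
```

```text
t 45.10 pos [500.3 128.8 259.8] rpy [-170.1    0.1  -29.8] q [0.  0.2 1.8 0.2 1.1 0.5] F [-0.2 -0.   0. ] op 0.676
[-10.6, -147.3, 200.8, 20.1, -1.9, -5.6] |d|249 ang 21
[-10.5, -130.1, 299.4, 20.1, -1.9, -5.6] |d|327 ang 21
rows 5 q [ 0.2  0.6  1.9  0.9  0.6 -0.2] maxstep 0.21 wrist [518. 151. 350.]
rows 3 q [ 0.2  0.7  1.9  1.2  0.5 -0.6] maxstep 0.14 wrist [518. 151. 250.]
```

Request:
arm_command:
  motion: [0.35,-10.6,-147,201,20,-2,-5.6,0.35,-10.6,-147,201,20,-2,-5.6,0.35,-10.6,-147,201,20,-2,-5.6,0.35,-10.6,-147,201,20,-2,-5.6,0.35,-10.6,-147,201,20,-2,-5.6,0.35,-10.6,-147,201,20,-2,-5.6,0.35,-10.6,-147,201,20,-2,-5.6,0.35,-10.6,-147,201,20,-2,-5.6]

```text
t: 45.9
eef_pos: [580.7, 289.5, 89.3]
tcp_rot: [-2.618, -0.0, -0.421]
ft_force: [0.7, -0.1, 0.8]
opening: 0.671
```

```bash
python3 - <<'E'
from plan import *
from caps import *
caps(('scene','top'))
T=[pick('D',30,z=28,flip=-1,up=30),pick('D',30,z=28,flip=-1)]
rows(T); standing()
E
```

```text
t 45.90 pos [580.7 289.5  89.3] rpy [-150.    -0.   -24.1] q [ 0.161  0.552  1.899  0.887  0.568 -0.152] F [ 0.7 -0.1  0.8] op 0.671
scene post px [415.   29.9] 10 [391.6 150.7 618.6]
scene post px [393.8  37.5] 11 [409.7 123.6 598.3]
scene post px [376.1  85.8] 11 [454.5 133.  526.2]
scene post px [380.5  88.8] 8 [453.  142.5 524. ]
scene post px [346.5 170.5] 8 [562.1 169.  411.5]
scene post px [357.9 245.3] 54 [588.9 233.  218.7]
scene post px [347.2 255.8] 17 [617.3 234.8 215. ]
scene post px [362.  275.3] 33 [561.8 247.4  35.5]
t 46.00 pos [581.2 289.2  90.2] rpy [-150.    -0.1  -24.2] q [ 0.2  0.6  1.9  0.9  0.6 -0.2] F [-0.3  0.5 -0.5] op 0.673
[-1.4, 36.3, 63.3, 0.0, -0.2, -0.1] |d|73 ang 0
[-1.5, 51.3, 89.2, 0.0, -0.2, -0.1] |d|103 ang 0
scene post [257. 140.] 51 top centre [ 489.5 -211.2  117. ] 25
scene post [275.9 159.5] 61 top centre [ 500.2 -123.9  118. ] 32
scene post [273.1 188. ] 69 top centre [568.9 -62.1 117.7] 31
top post [355.1 181.5] 34 top centre [565.5 -64.5 118.3] 22
top post [376.8 205.7] 35 top centre [ 496.  -125.9  117.8] 23
top post [407.2 209.3] 36 top centre [ 486.4 -214.   117.9] 23
```

Request:
arm_command:
  motion: [0.35,-1,22,40,0,0,0,0.35,-1.4,36,63,0,0,0,0.35,-1.4,44,77,0,0,0,0.35,-1.4,51,89,0,0,0,0.35,-1.4,51,89,0,0,0,-1,-1.4,51,89,0,0,0,-1,-1.4,51,89,0,0,0,-1,-1.4,51,89,0,0,0,-1,-1.4,51,89,0,0,0,-1,-1.4,51,89,0,0,0,-1,-1.4,51,89,0,0,0]

```text
t: 47.2
eef_pos: [580.4, 290.8, -12.7]
tcp_rot: [-2.617, -0.002, -0.42]
ft_force: [-0.4, -2.7, 7.1]
opening: 0.458
```

```bash
python3 - <<'E'
from plan import *
rows([pick('D',30,z=29,flip=-1,adv=50)])
E
```

```text
t 47.20 pos [580.4 290.8 -12.7] rpy [-149.9   -0.1  -24.1] q [ 0.2  0.7  1.9  1.2  0.5 -0.6] F [-0.4 -2.7  7.1] op 0.458
[0.1, 43.5, -26.3, -0.1, -0.1, 0.0] |d|51 ang 0
```

Request:
arm_command:
  motion: [-1,0,4,-3,0,0,0,-1,0,12,-8,0,0,0,-1,0,20,-13,0,0,0,-1,0,28,-18,0,0,0,-1,0,36,-23,0,0,0,-1,0,43.5,-27,0,0,0,-1,0,43.5,-27,0,0,0]

```text
t: 47.9
eef_pos: [558.7, 242.9, -12.2]
tcp_rot: [-2.619, -0.0, -0.421]
ft_force: [0.6, 0.4, -1.7]
opening: 0.459
```

```bash
python3 - <<'E'
from plan import *
s=env.state(); P=s['eef_pos']; M=R.from_euler('xyz',s['tcp_rot']).as_matrix()
V=lambda *a:np.array(a,float)
T=[(P+V(0,0,150),M),(V(500,110,270),frame(30,80,-1)),(V(470,20,300),frame(-40,80,-1)),(V(450,-150,300),frame(-90,80,-1)),(V(470,-250,260),frame(60,60,1)),place('d',60,30,30,flip=1,up=110)[:2],place('d',60,30,30,flip=1)[:2]]
rows(T[:4]); chain(T)
E
```

```text
t 47.90 pos [558.7 242.9 -12.2] rpy [-150.    -0.   -24.1] q [ 0.1  0.7  2.   1.3  0.5 -0.7] F [ 0.6  0.4 -1.7] op 0.459
[0.1, -74.9, -129.9, 0.0, 0.0, 0.0] |d|150 ang 0
[0.9, -15.1, -317.1, -19.3, 12.3, 33.9] |d|317 ang 41
[10.3, 51.7, -390.2, -13.9, 36.3, 99.9] |d|394 ang 107
[61.6, 193.2, -471.8, -5.8, 53.4, 146.7] |d|514 ang 156
rows 4 q [ 0.1  0.4  1.9  0.8  0.7 -0.1] maxstep 0.17 wrist [497. 105. 401.]
rows 5 q [0.  0.2 1.8 0.1 1.  1. ] maxstep 0.28 wrist [454.  84. 569.]
rows 9 q [-0.   0.1  1.8 -0.1  1.1  2.3] maxstep 0.14 wrist [430.  54. 599.]
   BAD step 5 6 0.6758297861219288 2.540734414112412
   BAD step 6 6 1.5820419620772985 5.978848540228881
rows 6 q [-0.4  0.1  1.8 -0.1  1.2  2.7] maxstep 0.10 wrist [ 440. -120.  602.]
   BAD step 1 6 0.9492737681436557 3.6474280758405424
   BAD step 2 6 0.3862868975013961 1.50449505232426
rows 6 q [-0.9  0.3  1.7  0.5  1.3  2.6] maxstep 0.11 wrist [ 394. -381.  523.]
rows 4 q [-0.9  0.7  1.6  0.9  1.5  2.3] maxstep 0.11 wrist [ 427. -482.  323.]
rows 3 q [-0.9  0.9  1.7  0.9  1.4  2.1] maxstep 0.06 wrist [ 427. -482.  213.]
```

Request:
arm_command:
  motion: [-1,0,-75,-130,0,0,0,-1,0,-75,-130,0,0,0,-1,0,-75,-130,0,0,0,-1,0,-75,-130,0,0,0,-1,1,-15,-317,-19,12,34,-1,1,-15,-317,-19,12,34,-1,1,-15,-317,-19,12,34,-1,1,-15,-317,-19,12,34,-1,1,-15,-317,-19,12,34,-1,1,-15,-317,-19,12,34,-1,10,52,-390,-14,36,100,-1,10,52,-390,-14,36,100,-1,10,52,-390,-14,36,100,-1,10,52,-390,-14,36,100,-1,10,52,-390,-14,36,100,-1,10,52,-390,-14,36,100,-1,10,52,-390,-14,36,100,-1,10,52,-390,-14,36,100,-1,10,52,-390,-14,36,100,-1,10,52,-390,-14,36,100]

```text
t: 49.9
eef_pos: [469.9, 21.4, 299.0]
tcp_rot: [-2.973, 0.002, -2.264]
ft_force: [0.2, 0.0, -1.6]
opening: 0.458
```

```bash
python3 - <<'E'
from plan import *
V=lambda *a:np.array(a,float)
T=[(V(450,-150,300),frame(-80,80,-1)),(V(470,-250,260),frame(60,60,1)),place('d',60,30,30,flip=1,up=110)[:2]]
rows(T); chain(T)
E
```

```text
t 49.90 pos [469.9  21.4 299. ] rpy [-170.3    0.1 -129.7] q [-0.   0.1  1.8 -0.1  1.1  2.3] F [ 0.2  0.  -1.6] op 0.458
[144.6, -93.0, 14.5, 0.4, 7.0, 39.7] |d|173 ang 40
[208.9, -164.5, 67.1, -32.8, -14.3, 80.4] |d|274 ang 88
[156.0, -219.2, 166.3, -57.3, -35.9, 76.7] |d|316 ang 102
rows 5 q [-0.4  0.1  1.8 -0.2  1.1  2.7] maxstep 0.08 wrist [441. -98. 599.]
rows 7 q [-0.9  0.3  1.7  0.5  1.3  2.6] maxstep 0.11 wrist [ 394. -381.  523.]
rows 4 q [-0.9  0.7  1.6  0.9  1.5  2.3] maxstep 0.11 wrist [ 427. -482.  323.]
```

Request:
arm_command:
  motion: [-1,144.6,-93,14.5,0.4,7,39.7,-1,144.6,-93,14.5,0.4,7,39.7,-1,144.6,-93,14.5,0.4,7,39.7,-1,144.6,-93,14.5,0.4,7,39.7,-1,144.6,-93,14.5,0.4,7,39.7,-1,144.6,-93,14.5,0.4,7,39.7,-1,209,-164.5,67,-33,-14,80,-1,209,-164.5,67,-33,-14,80,-1,209,-164.5,67,-33,-14,80,-1,209,-164.5,67,-33,-14,80,-1,209,-164.5,67,-33,-14,80,-1,209,-164.5,67,-33,-14,80,-1,209,-164.5,67,-33,-14,80,-1,156,-219,166,-57,-36,77,-1,156,-219,166,-57,-36,77,-1,156,-219,166,-57,-36,77,-1,156,-219,166,-57,-36,77,-1,156,-219,166,-57,-36,77,-1,156,-219,166,-57,-36,77,-1,156,-219,166,-57,-36,77]

```text
t: 51.9
eef_pos: [557.6, -254.8, 174.2]
tcp_rot: [2.099, 0.007, 2.609]
ft_force: [0.4, 0.1, -2.3]
opening: 0.455
```

```bash
python3 -c "
from held import *
held('d',60,fl=1,name='scene18'); standing()"
```

```text
t 51.90 pos [ 557.6 -254.8  174.2] rpy [120.3   0.4 149.5] q [-0.951  0.695  1.658  0.919  1.462  2.274] F [ 0.4  0.1 -2.3] op 0.455
t 52.00 pos [ 557.5 -254.7  174.3] rpy [120.3   0.4 149.5] q [-1.   0.7  1.7  0.9  1.5  2.3] F [ 0.6  0.2 -2.9] op 0.458
[-0.4, -2.0, 2.1, -0.3, 0.6, 0.1] |d|3 ang 1
[0.3, -97.0, 57.5, -0.3, 0.6, 0.1] |d|113 ang 1
G [ 537.9 -289.5  195. ]
scene [218.4 106.8] 54 [ 540.3 -284.9  226.6] [ 546.1 -276.   233.9]
top [442.7 189. ] 40 [ 535.7 -290.6  228. ] [ 545.7 -282.2  233.5]
scene post [256.9 139.6] 51 top centre [ 490.  -211.   117.1] 30
scene post [275.8 159.1] 58 top centre [ 499.5 -124.6  117.2] 30
scene post [273.1 187.9] 65 top centre [568.7 -62.6 117.7] 29
top post [355.  181.8] 33 top centre [565.5 -64.6 117.7] 22
top post [376.8 205.6] 34 top centre [ 495.8 -126.8  116.7] 25
top post [407.  209.4] 36 top centre [ 486.5 -214.2  117.8] 24
```

Request:
arm_command:
  motion: [-1,0,-40,22,0,0.5,0,-1,0,-75,43,0,0.5,0,-1,0,-89,52,0,0.5,0,-1,0,-94,55.5,0,0.5,0,-1,0,-96.5,57,0,0.5,0,-1,0,-96.5,57,0,0.5,0]

```text
t: 52.7
eef_pos: [558.0, -255.5, 62.6]
tcp_rot: [2.096, 0.001, 2.614]
ft_force: [-9.6, -5.0, 7.7]
opening: 0.455
```

Request:
arm_command:
  motion: [0.3,0,0,0,0,0,0,0.3,0,0,0,0,0,0,0.3,0,0,0,0,0,0,0.3,0,0,0,0,0,0,0.3,0,0,-20,0,0,0,0.3,0,0,-50,0,0,0,0.3,0,0,-90,0,0,0,0.3,0,0,-130,0,0,0,0.3,0,0,-130,0,0,0]

```text
t: 53.6
eef_pos: [500.2, -356.7, 129.3]
tcp_rot: [2.1, 0.004, 2.612]
ft_force: [-0.3, -0.1, -0.8]
opening: 0.65
```

```bash
python3 - <<'E'
from plan import *
from caps import *
tt(); standing()
save('scene','scene19',130,80,260,220,3); save('top','top19',300,80,180,170,3.4)
E
```

```text
t 53.60 pos [ 500.2 -356.7  129.3] rpy [120.3   0.2 149.7] q [-1.104  0.807  1.544  0.812  1.547  2.207] F [-0.3 -0.1 -0.8] op 0.650
tall dark [229.2 140.3] 100 [ 532.8 -278.9   97.8] [ 556.8 -264.   104.4] [ 520.  -307.6   42.1] -128.96639879766255 119.50639316114056
tall dark [260.8 147.4] 146 [ 489.4 -196.3   94.2] [ 505.1 -190.1  104.6] [ 470.  -230.    42.3] -175.0145349228293 119.00390395199496
tall dark [221.3 145.8] 9 [ 559.8 -288.    77.8] [ 560.2 -285.3   89.2] [ 557.8 -297.2   70.3] -115.31274369902773 112.79230650702291
tall dark [278.1 168.7] 240 [ 505.2 -111.9   87.6] [ 521.2 -102.5  104.6] [ 478.2 -149.    42.6] 144.20194644066396 126.74642946148066
tall dark [274.4 197.5] 262 [575.8 -52.1  87. ] [590.5 -39.8 104.6] [545.  -82.   42.1] 103.50021103675701 137.72738240936496
tall dark [251.6 223. ] 119 [667.1 -39.7  82.8] [674.3 -33.1 100.7] [655.1 -55.9  42.5] 68.0007992802896 157.75835937824183
tall dark [348.  151.9] 52 [658.4 -45.2  92.3] [670.8 -36.8 102.6] [652.8 -55.   43.9] 70.29065750328593 149.56259054786798
tall dark [353.8 183.6] 165 [561.2 -61.6  98.3] [585.
[... 284 characters left out ...]
 474.3 -150.9   42.5] 151.43976206981185 133.32372174360367
tall dark [404.5 210.8] 170 [ 482.4 -208.7   97.6] [ 503.1 -192.6  104.7] [ 464.6 -235.9   42.7] -169.76053290681094 127.6221077233617
scene post [225.7 135.2] 48 top centre [ 538.6 -286.1  117.6] 23
scene post [256.8 139.6] 52 top centre [ 489.4 -212.4  117. ] 24
scene post [275.9 158.8] 59 top centre [ 499.  -125.2  116.5] 30
scene post [273.4 187.7] 66 top centre [568.  -62.  117.7] 30
top post [355.3 182. ] 38 top centre [565.2 -64.3 118.3] 21
top post [433.2 192.3] 38 top centre [ 536.1 -288.6  117.6] 25
top post [377.1 205.9] 32 top centre [ 495.9 -127.6  117.8] 22
top post [407.1 209.2] 37 top centre [ 486.8 -214.7  117.6] 22
```

```bash
python3 - <<'E'
from plan import *
from seg import *
np.set_printoptions(precision=0,suppress=True)
for n in ('scene','top'):
    W=cloud(n,np.load(n+'_d.npy'))
    m=(W[...,2]>150)&(W[...,2]<330)&(np.hypot(W[...,0]-700,W[...,1]+230)<170)&(W[...,0]>600)
    for c,a,l in blobs(n,None,m,60): print(n,c,a,np.percentile(W[l],[2,50,98],axis=0).tolist())
V=lambda *a:np.array(a,float)
T=[(V(470,-250,300),frame(60,70,1)),(V(500,-100,300),rot(-150)),(V(600,-20,280),rot(-60)),(V(664,-48,150),rot(-60)),(V(664,-48,38),rot(-60))]
rows(T); chain(T)
E
```

```text
scene [157. 131.] 291 [[627.1785050746267, -397.67086332758424, 151.10993138805082], [679.5207038639055, -390.2259144494188, 163.8882249770313], [732.2251756360915, -381.09812171213747, 175.6464176445717]]
scene [172. 171.] 2840 [[668.0904945416506, -314.9017476323018, 165.51562057039058], [741.8961473730911, -223.92889967293507, 206.01557664795644], [811.985749792582, -154.48368705998993, 210.71223185955]]
top [420. 119.] 2321 [[659.2600823263342, -351.4174179846029, 157.2136969125408], [729.979441794605, -236.98954659194612, 205.88477260314994], [810.5232251195957, -136.05136394656137, 211.5353026305972]]
top [473. 140.] 140 [[631.481591082671, -398.8703305135917, 150.36612504684973], [678.342459978374, -392.32988890999593, 167.18651240277438], [726.5497389325006, -384.07995154090486, 175.48430065061623]]
t 53.80 pos [ 501.6 -351.   126. ] rpy [120.1  -0.1 149.9] q [-1.1  0.8  1.6  0.8  1.5  2.2] F [-0.2 -0.1  0.2] op 0.648
[78.4, 186.2, -25.3, 39.9, 0.0, -0.2] |d|204 ang 40
[127.7, 258.8, 100.0, 54.2, 31.2, -54.4] |d|305 ang 83
[81.3, 301.5, 213.3, 20.5, 76.3, -132.5] |d|378 ang 154
[11.6, 193.1, 285.2, 20.5, 76.3, -132.5] |d|345 ang 154
[11.3, 96.2, 341.4, 20.5, 76.3, -132.5] |d|355 ang 154
   BAD step 5 5 0.857675432042184 3.2494315770628535
rows 5 q [-0.8  0.3  1.6  0.4  1.3  2.7] maxstep 0.13 wrist [ 409. -346.  581.]
rows 8 q [-0.3  0.2  1.7  0.   1.3  2.3] maxstep 0.07 wrist [ 500. -100.  604.]
rows 11 q [-0.1  0.4  1.5 -0.   1.3  0.9] maxstep 0.13 wrist [600. -20. 584.]
rows 3 q [-0.2  0.6  1.5  0.   1.1  0.9] maxstep 0.08 wrist [664. -48. 454.]
rows 3 q [-0.2  0.7  1.6  0.   0.9  0.9] maxstep 0.07 wrist [664. -48. 342.]
```

```bash
python3 - <<'E'
from plan import *
V=lambda *a:np.array(a,float)
T=[(V(470,-270,270),frame(60,55,1)),(V(490,-100,300),rot(-150)),(V(610,0,280),rot(-60)),(V(664,-46,150),rot(-25))]
rows(T); chain(T)
E
```

```text
t 53.80 pos [ 501.6 -351.   126. ] rpy [120.1  -0.1 149.9] q [-1.1  0.8  1.6  0.8  1.5  2.2] F [-0.2 -0.1  0.2] op 0.648
[68.3, 151.6, -25.2, 24.9, 0.0, -0.2] |d|168 ang 25
[136.3, 256.3, 95.7, 54.2, 31.2, -54.4] |d|306 ang 83
[82.6, 312.6, 232.6, 20.5, 76.3, -132.5] |d|398 ang 154
[12.6, 193.9, 286.7, 3.7, -87.6, 152.0] |d|346 ang 176
rows 4 q [-0.9  0.4  1.7  0.6  1.4  2.5] maxstep 0.12 wrist [ 383. -421.  519.]
rows 9 q [-0.3  0.2  1.7 -0.   1.3  2.3] maxstep 0.08 wrist [ 490. -100.  604.]
rows 11 q [-0.1  0.4  1.5  0.   1.3  0.9] maxstep 0.13 wrist [610.   0. 584.]
rows 5 q [-0.2  0.6  1.5 -0.   1.1  0.3] maxstep 0.14 wrist [664. -46. 454.]
```

Request:
arm_command:
  motion: [0.3,68,152,-25,25,0,0,0.3,68,152,-25,25,0,0,0.3,68,152,-25,25,0,0,0.3,68,152,-25,25,0,0,0.3,136,256,96,54,31,-54,0.3,136,256,96,54,31,-54,0.3,136,256,96,54,31,-54,0.3,136,256,96,54,31,-54,0.3,136,256,96,54,31,-54,0.3,136,256,96,54,31,-54,0.3,136,256,96,54,31,-54,0.3,136,256,96,54,31,-54,0.3,136,256,96,54,31,-54,0.3,136,256,96,54,31,-54]

```text
t: 55.2
eef_pos: [490.2, -99.6, 298.8]
tcp_rot: [3.136, 0.002, -2.627]
ft_force: [0.9, -0.2, -0.3]
opening: 0.652
```

```bash
python3 - <<'E'
from plan import *
V=lambda *a:np.array(a,float)
T=[(V(610,10,280),rot(-60)),(V(664,-46,150),rot(-25))]
rows(T); chain(T)
E
```

```text
t 55.20 pos [490.2 -99.6 298.8] rpy [ 179.7    0.1 -150.5] q [-0.3  0.2  1.7  0.   1.3  2.3] F [ 0.9 -0.2 -0.3] op 0.652
[-158.2, 36.3, 19.3, 0.2, 0.4, -90.5] |d|163 ang 91
[-177.4, -39.8, 148.9, 0.1, 0.4, -125.5] |d|235 ang 126
rows 11 q [-0.1  0.4  1.5  0.   1.3  1. ] maxstep 0.13 wrist [610.  10. 584.]
rows 5 q [-0.2  0.6  1.5  0.   1.1  0.3] maxstep 0.14 wrist [664. -46. 454.]
```

Request:
arm_command:
  motion: [0.2,-158,36,19,0,0.4,-90.5,0.2,-158,36,19,0,0.4,-90.5,0.2,-158,36,19,0,0.4,-90.5,0.2,-158,36,19,0,0.4,-90.5,0.2,-158,36,19,0,0.4,-90.5,0.2,-158,36,19,0,0.4,-90.5,0.2,-158,36,19,0,0.4,-90.5,0.2,-158,36,19,0,0.4,-90.5,0.2,-158,36,19,0,0.4,-90.5,0.2,-158,36,19,0,0.4,-90.5,0.2,-158,36,19,0,0.4,-90.5,0.2,-177,-40,149,0,0.4,-125.5,0.2,-177,-40,149,0,0.4,-125.5,0.2,-177,-40,149,0,0.4,-125.5,0.2,-177,-40,149,0,0.4,-125.5,0.2,-177,-40,149,0,0.4,-125.5,0.2,-177,-40,149,0,0.4,-125.5]

```text
t: 56.9
eef_pos: [664.1, -48.1, 150.9]
tcp_rot: [3.141, -0.001, -0.442]
ft_force: [0.3, 0.4, 0.7]
opening: 0.598
```

```bash
python3 - <<'E'
from plan import *
from caps import *
standing()
V=lambda *a:np.array(a,float)
rows([(V(663.5,-47.5,38),rot(-25))])
tt()
save('scene','scene20',130,80,260,220,3)
E
```

```text
t 56.90 pos [664.1 -48.1 150.9] rpy [179.9  -0.  -25.3] q [-1.710e-01  5.800e-01  1.487e+00 -1.000e-03  1.075e+00  2.710e-01] F [0.3 0.4 0.7] op 0.598
scene post [278.1 157. ] 8 top centre [ 493.7 -122.8  119.9] 5
scene post [273.  187.8] 60 top centre [567.8 -62.3 116.6] 32
top post [433.2 192.2] 37 top centre [ 536.1 -289.3  117.1] 24
top post [407.2 209.3] 34 top centre [ 486.3 -214.5  117.5] 23
t 57.00 pos [664.3 -47.6 151.8] rpy [180.   -0.1 -25.2] q [-0.2  0.6  1.5 -0.   1.1  0.3] F [0.6 0.4 0.2] op 0.600
[-1.0, 0.2, 113.8, 0.0, -0.1, -0.2] |d|114 ang 0
tall dark [262.6 148.6] 27 [ 488.1 -193.5   86.9] [ 497.  -190.3   97.6] [ 475.9 -197.1   71.4] -176.42972837971874 120.12016825538889
tall dark [282.3 166.5] 63 [ 490.3 -108.1   92.1] [ 504.3 -103.2  102.3] [ 477.1 -129.5   43.6] 146.47826027848137 141.14409766889688
tall dark [274.5 197.4] 290 [576.1 -50.8  90.3] [589.9 -39.1 104.9] [547.3 -81.4  42.1] 103.26153227735823 138.93459076724238
tall dark [251.6 223. ] 120 [667.2 -40.   81.8] [675.1 -34.  101.1] [654.9 -56.5  42.3] 67.92711127398654 157.5293573507762
tall dark [430.2 194.3] 171 [ 529.7 -285.2   97.5] [ 556.8 -267.   104.6] [ 514.  -311.5   42.1] -128.30731646815065 126.36949394818262
tall dark [380.7 207.5] 42 [ 491.  -141.3   98.9] [ 508.4 -132.6  104.1] [ 476.1 -148.1   91.1] 159.08202744179394 125.26597699907929
tall dark [404.5 210.7] 173 [ 482.4 -208.9   97.6] [ 503.2 -192.4  105. ] [ 464.8 -235.9   43.3] -169.65730508441177 127.66796885486701
```

Request:
arm_command:
  motion: [0.2,-1,0,40,0,0,0,0.2,-1,0,80,0,0,0,0.2,-1,0,105,0,0,0,0.2,-1,0,114,0,0,0,-1,-1,0,114,0,0,0,-1,-1,0,114,0,0,0,-1,-1,0,114,0,0,0,-1,-1,0,114,0,0,0,-1,-1,0,114,0,0,0,-1,-1,0,114,0,0,0,-1,-1,0,114,0,0,0,-1,-1,0,114,0,0,0]

```text
t: 58.3
eef_pos: [663.5, -47.5, 37.3]
tcp_rot: [3.14, -0.002, -0.435]
ft_force: [-2.0, 0.7, 6.5]
opening: 0.204
```

```bash
cat > arc.py <<'E'
from plan import *
def arc(degs,ratio=.8,r=148.,piv=(608,-186)):
    s=env.state(); p=s['eef_pos']; v=p[:2]-piv; a0=np.degrees(np.arctan2(v[1],v[0])); print('r',np.hypot(*v),'a0',a0)
    y0=np.degrees(s['tcp_rot'][2]); r=np.hypot(*v) if r is None else r
    T=[]
    for d in degs:
        a=np.radians(a0+d); T.append((np.array([piv[0]+r*np.cos(a),piv[1]+r*np.sin(a),p[2]]),rot(y0+ratio*d)))
    rows(T); return T
E
python3 -c "
from arc import *
T=arc([1,3,6,9,12,15,18,21,24,27,30,33,36,39,42,45,48,51])
chain(T[-1:])"
```

```text
r 149.23792074682564 a0 68.16601612509811
t 58.30 pos [663.5 -47.5  37.3] rpy [179.9  -0.1 -24.9] q [-0.2  0.7  1.6 -0.   0.9  0.3] F [-2.   0.7  6.5] op 0.204
[-2.5, 1.4, 0.0, 0.1, -0.1, -0.8] |d|3 ang 1
[-7.7, 1.9, 0.0, 0.1, -0.1, -2.4] |d|8 ang 2
[-15.3, 2.9, 0.0, 0.1, -0.1, -4.8] |d|16 ang 5
[-23.0, 4.3, 0.0, 0.1, -0.1, -7.2] |d|23 ang 7
[-30.5, 6.1, -0.1, 0.1, -0.1, -9.6] |d|31 ang 10
[-37.9, 8.4, -0.1, 0.1, -0.1, -12.0] |d|39 ang 12
[-45.2, 11.0, -0.1, 0.1, -0.1, -14.4] |d|47 ang 14
[-52.4, 13.9, -0.1, 0.1, -0.1, -16.8] |d|54 ang 17
[-59.3, 17.3, -0.1, 0.1, -0.1, -19.2] |d|62 ang 19
[-66.1, 21.0, -0.1, 0.1, -0.1, -21.6] |d|69 ang 22
[-72.7, 25.1, -0.1, 0.1, -0.1, -24.0] |d|77 ang 24
[-79.1, 29.5, -0.1, 0.1, -0.1, -26.4] |d|84 ang 26
[-85.3, 34.2, -0.1, 0.1, -0.1, -28.8] |d|92 ang 29
[-91.1, 39.2, -0.1, 0.1, -0.1, -31.2] |d|99 ang 31
[-96.8, 44.6, -0.1, 0.1, -0.1, -33.6] |d|107 ang 34
[-102.1, 50.2, -0.1, 0.1, -0.1, -36.0] |d|114 ang 36
[-107.1, 56.1, -0.1, 0.1, -0.1, -38.4] |d|121 ang 38
[-111.8, 62.3, -0.1, 0.1, -0.1, -40.8] |d|128 ang 41
rows 5 q [-0.2  0.6  1.9 -0.   0.7 -0.5] maxstep 0.16 wrist [536. -57. 341.]
```

Request:
arm_command:
  motion: [-1,-1,0.5,0,0,0,-0.3,-1,-3,1,0,0,0,-0.9,-1,-7.7,1.9,0,0,0,-2.4,-1,-15.3,2.9,0,0,0,-4.8,-1,-23,4.3,0,0,0,-7.2,-1,-30.5,6.1,0,0,0,-9.6,-1,-37.9,8.4,0,0,0,-12,-1,-45.2,11,0,0,0,-14.4,-1,-52.4,13.9,0,0,0,-16.8,-1,-59.3,17.3,0,0,0,-19.2,-1,-64,20,0,0,0,-21,-1,-66.1,21,0,0,0,-21.6]

```text
t: 59.5
eef_pos: [594.9, -38.4, 37.3]
tcp_rot: [3.139, -0.002, -0.056]
ft_force: [2.8, 1.3, 5.8]
opening: 0.201
```

```bash
python3 -c "
from arc import *
from caps import *
T=arc([0.5,1.5,4,7,10,13,16,19,22,25,28,31,34,37,40,43,46,48.5,49.5,50],r=148.5)
standing(); tt(); save('scene','scene21',130,80,260,220,3)
"
```

```text
t 59.50 pos [594.9 -38.4  37.3] rpy [ 1.799e+02 -1.000e-01 -3.200e+00] q [-0.174  0.627  1.768 -0.003  0.744 -0.116] F [2.8 1.3 5.8] op 0.201
r 148.18896809245217 a0 95.08579666030668
t 59.50 pos [594.9 -38.4  37.3] rpy [179.9  -0.1  -3.2] q [-0.2  0.6  1.8 -0.   0.7 -0.1] F [2.8 1.3 5.8] op 0.201
[-1.3, -0.1, 0.0, 0.1, -0.1, -0.4] |d|1 ang 0
[-3.9, 0.3, 0.0, 0.1, -0.1, -1.2] |d|4 ang 1
[-10.2, 1.5, 0.0, 0.1, -0.1, -3.2] |d|10 ang 3
[-17.8, 3.4, 0.0, 0.1, -0.1, -5.6] |d|18 ang 6
[-25.2, 5.7, 0.0, 0.1, -0.1, -8.0] |d|26 ang 8
[-32.5, 8.3, -0.1, 0.1, -0.1, -10.4] |d|34 ang 10
[-39.7, 11.3, -0.1, 0.1, -0.1, -12.8] |d|41 ang 13
[-46.7, 14.7, -0.1, 0.1, -0.1, -15.2] |d|49 ang 15
[-53.5, 18.4, -0.1, 0.1, -0.1, -17.6] |d|57 ang 18
[-60.1, 22.5, -0.1, 0.1, -0.1, -20.0] |d|64 ang 20
[-66.5, 27.0, -0.1, 0.2, -0.1, -22.4] |d|72 ang 22
[-72.7, 31.7, -0.1, 0.2, -0.1, -24.8] |d|79 ang 25
[-78.5, 36.8, -0.1, 0.2, -0.1, -27.2] |d|87 ang 27
[-84.2, 42.2, -0.1, 0.2, -0.1, -29.6] |d|94 ang 30
[-89.5, 47.9, -0.1, 0.2, -0.1, -32.0] |d|101 ang 32
[-94.5, 53.8, -0.1, 0.2, -0.1, -34.4] |d|109 ang 34
[-99.2,
[... 551 characters left out ...]
.7] -91.04296440815496 118.04880534724957
tall dark [274.4 209.8] 122 [599.2 -27.2  81.7] [614.7 -21.9 104.9] [580.3 -46.7  42.4] 93.18336293008396 159.0055183459062
tall dark [437.8 175.7] 162 [ 583.  -307.9   97.6] [ 612.6 -292.3  105. ] [ 568.4 -330.3   44.7] -101.58679205294327 124.43514751399
tall dark [422.4 202.2] 161 [ 506.7 -262.    98. ] [ 532.6 -244.   104.7] [ 490.8 -287.6   43.5] -143.1279338464428 126.67360807984103
tall dark [372.3 200.8] 6 [ 512.7 -115.3   98.4] [ 517.6 -115.1  100.6] [ 505.5 -118.8   92.6] 143.43739179158587 118.67218204593837
tall dark [393.8 212. ] 167 [ 479.1 -176.7   97.6] [ 498.9 -161.6  104.7] [ 460.  -204.8   42.2] 175.8626938349436 129.19747581117403
```

Request:
arm_command:
  motion: [-1,-1.3,0,0,0,0,-0.4,-1,-3.9,0.3,0,0,0,-1.2,-1,-10.2,1.5,0,0,0,-3.2,-1,-17.8,3.4,0,0,0,-5.6,-1,-25.2,5.7,0,0,0,-8,-1,-32.5,8.3,0,0,0,-10.4,-1,-39.7,11.3,0,0,0,-12.8,-1,-46.7,14.7,0,0,0,-15.2,-1,-53.5,18.4,0,0,0,-17.6,-1,-60.1,22.5,0,0,0,-20,-1,-66.5,27,0,0,0,-22.4,-1,-72.7,31.7,0,0,0,-24.8,-1,-78.5,36.8,0,0,0,-27.2,-1,-84.2,42.2,0,0,0,-29.6,-1,-89.5,47.9,0,0,0,-32,-1,-94.5,53.8,0,0,0,-34.4,-1,-99.2,60,0,0,0,-36.8,-1,-102.9,65.3,0,0,0,-38.8,-1,-104.3,67.5,0,0,0,-39.6,-1,-104.9,68.6,0,0,0,-40]

```text
t: 61.7
eef_pos: [487.6, -101.9, 37.3]
tcp_rot: [3.136, -0.002, 0.641]
ft_force: [7.4, -1.5, 1.8]
opening: 0.204
```

```bash
python3 -c "
from arc import *
from caps import *
T=arc([0.5,1.5,4,7,10,13,16,19,22,25,28,31,34,37,40,43,46,48.5,49.5,50],r=148.5)
chain(T[-1:]); standing()
"
```

```text
t 61.70 pos [ 487.6 -101.9   37.3] rpy [ 1.797e+02 -1.000e-01  3.670e+01] q [-0.338  0.526  2.013 -0.004  0.596 -0.975] F [ 7.4 -1.5  1.8] op 0.204
r 146.83816336478117 a0 145.07438420585947
t 61.70 pos [ 487.6 -101.9   37.3] rpy [179.7  -0.1  36.7] q [-0.3  0.5  2.  -0.   0.6 -1. ] F [ 7.4 -1.5  1.8] op 0.204
[-1.8, -1.2, 0.0, 0.3, -0.1, -0.4] |d|2 ang 1
[-4.2, -0.3, 0.0, 0.3, -0.1, -1.2] |d|4 ang 1
[-10.2, 2.0, 0.0, 0.3, -0.1, -3.2] |d|10 ang 3
[-17.4, 5.2, 0.0, 0.3, -0.1, -5.6] |d|18 ang 6
[-24.3, 8.7, 0.0, 0.3, -0.1, -8.0] |d|26 ang 8
[-31.0, 12.6, 0.0, 0.4, -0.1, -10.4] |d|33 ang 10
[-37.6, 16.8, 0.0, 0.4, -0.1, -12.8] |d|41 ang 13
[-43.9, 21.3, 0.1, 0.4, 0.0, -15.2] |d|49 ang 15
[-49.9, 26.2, 0.1, 0.4, 0.0, -17.6] |d|56 ang 18
[-55.7, 31.4, 0.1, 0.4, 0.0, -20.0] |d|64 ang 20
[-61.2, 36.9, 0.1, 0.4, 0.0, -22.4] |d|71 ang 22
[-66.4, 42.6, 0.2, 0.4, 0.0, -24.8] |d|79 ang 25
[-71.3, 48.7, 0.2, 0.4, 0.0, -27.2] |d|86 ang 27
[-75.9, 54.9, 0.2, 0.4, 0.0, -29.6] |d|94 ang 30
[-80.2, 61.4, 0.2, 0.4, 0.0, -32.0] |d|101 ang 32
[-84.1, 68.2, 0.3, 0.4, 0.0, -34.4] |d|108 ang 34
[-87.6, 75.1, 0.3, 0.4, 0.0, -36.8] |d|115 ang 37
[-90.3, 81.0, 0.3, 0.4, 0.0, -38.8] |d|121 ang 39
[-91.3, 83.4, 0.4, 0.4, 0.0, -39.6] |d|124 ang 40
[-91.8, 84.6, 0.4, 0.4, 0.0, -40.0] |d|125 ang 40
rows 5 q [-0.6  0.6  2.   0.   0.6 -1.9] maxstep 0.19 wrist [ 465. -225.  341.]
scene post [231.1 134.7] 49 top centre [ 527.5 -276.7  117.3] 25
scene post [262.8 141.9] 55 top centre [ 483.  -194.9  117.4] 26
scene post [201.1 145.7] 53 top centre [ 610.2 -306.5  117.1] 27
top post [439.9 168. ] 36 top centre [ 607.2 -309.8  117.4] 24
top post [429.9 196.3] 35 top centre [ 524.7 -279.6  117.6] 26
```

```bash
python3 -c "
from arc import *
T=arc([0.5,1.5,4,7,10,13,16,19,22,25,28,31,34,37,40,43,46,48.5,49.5,50],r=146.)
"
```

```text
r 146.75379915437347 a0 145.114646003719
t 61.80 pos [ 487.6 -102.1   37.4] rpy [179.6  -0.1  36.7] q [-0.3  0.5  2.  -0.   0.6 -1. ] F [ 5.3 -4.3  2.3] op 0.204
[-1.0, 1.1, 0.0, 0.4, -0.1, -0.4] |d|1 ang 1
[-3.4, 2.0, 0.0, 0.4, -0.1, -1.2] |d|4 ang 1
[-9.3, 4.3, 0.0, 0.4, -0.1, -3.2] |d|10 ang 3
[-16.3, 7.4, 0.0, 0.4, -0.1, -5.6] |d|18 ang 6
[-23.1, 10.8, 0.0, 0.4, -0.1, -8.0] |d|26 ang 8
[-29.7, 14.6, 0.0, 0.4, 0.0, -10.4] |d|33 ang 10
[-36.2, 18.8, 0.1, 0.4, 0.0, -12.8] |d|41 ang 13
[-42.4, 23.3, 0.1, 0.4, 0.0, -15.2] |d|48 ang 15
[-48.3, 28.1, 0.1, 0.4, 0.0, -17.6] |d|56 ang 18
[-54.0, 33.2, 0.1, 0.4, 0.0, -20.0] |d|63 ang 20
[-59.4, 38.6, 0.2, 0.4, 0.0, -22.4] |d|71 ang 22
[-64.5, 44.2, 0.2, 0.4, 0.0, -24.8] |d|78 ang 25
[-69.3, 50.2, 0.2, 0.4, 0.0, -27.2] |d|86 ang 27
[-73.8, 56.4, 0.2, 0.4, 0.0, -29.6] |d|93 ang 30
[-78.0, 62.8, 0.3, 0.4, 0.0, -32.0] |d|100 ang 32
[-81.9, 69.4, 0.3, 0.4, 0.0, -34.4] |d|107 ang 34
[-85.3, 76.2, 0.4, 0.4, 0.0, -36.8] |d|114 ang 37
[-88.0, 82.0, 0.4, 0.4, 0.0, -38.8] |d|120 ang 39
[-88.9, 84.3, 0.4, 0.4, 0.0, -39.6] |d|123 ang 40
[-89.4, 85.5, 0.4, 0.4, 0.0, -40.0] |d|124 ang 40
```

Request:
arm_command:
  motion: [-1,-1,0.7,0,0,0,-0.4,-1,-3.4,1.8,0,0,0,-1.2,-1,-9.3,4.3,0,0,0,-3.2,-1,-16.3,7.4,0,0,0,-5.6,-1,-23.1,10.8,0,0,0,-8,-1,-29.7,14.6,0,0,0,-10.4,-1,-36.2,18.8,0,0,0,-12.8,-1,-42.4,23.3,0,0,0,-15.2,-1,-48.3,28.1,0,0,0,-17.6,-1,-54,33.2,0,0,0,-20,-1,-59.4,38.6,0,0,0,-22.4,-1,-64.5,44.2,0,0,0,-24.8,-1,-69.3,50.2,0,0,0,-27.2,-1,-73.8,56.4,0,0,0,-29.6,-1,-78,62.8,0,0,0,-32,-1,-81.9,69.4,0,0,0,-34.4,-1,-85.3,76.2,0,0,0,-36.8,-1,-88,82,0,0,0,-38.8,-1,-89,84.3,0,0,0,-39.6,-1,-89.4,85.5,0,0,0,-40]

```text
t: 63.8
eef_pos: [466.5, -223.2, 37.3]
tcp_rot: [3.138, 0.002, 1.339]
ft_force: [8.8, 4.9, 3.2]
opening: 0.204
```

```bash
python3 -c "
from arc import *
from caps import *
T=arc([0.5,1.5,3.5,6,9,12,14,16,17,18,19,20,21,22,23,24],r=None,ratio=0.6)
standing();save('scene','scene22',130,60,260,220,3);save('top','top22',300,80,180,170,3.4)
"
```

```text
t 63.80 pos [ 466.5 -223.2   37.3] rpy [1.798e+02 1.000e-01 7.670e+01] q [-5.740e-01  5.450e-01  1.966e+00 -1.000e-03  6.260e-01 -1.911e+00] F [8.8 4.9 3.2] op 0.204
r 146.35941159474652 a0 -165.26871852349294
t 63.80 pos [ 466.5 -223.2   37.3] rpy [179.8   0.1  76.7] q [-0.6  0.5  2.  -0.   0.6 -1.9] F [8.8 4.9 3.2] op 0.204
[-1.1, 0.6, 0.0, 0.2, 0.1, -0.3] |d|1 ang 0
[-3.4, 1.8, 0.0, 0.2, 0.1, -0.9] |d|4 ang 1
[-7.8, 4.4, 0.0, 0.2, 0.1, -2.1] |d|9 ang 2
[-13.1, 7.9, 0.1, 0.2, 0.1, -3.6] |d|15 ang 4
[-19.4, 12.4, 0.1, 0.2, 0.1, -5.4] |d|23 ang 5
[-25.4, 17.1, 0.1, 0.2, 0.1, -7.2] |d|31 ang 7
[-29.2, 20.5, 0.1, 0.2, 0.1, -8.4] |d|36 ang 8
[-32.9, 24.0, 0.2, 0.2, 0.1, -9.6] |d|41 ang 10
[-34.8, 25.8, 0.2, 0.2, 0.1, -10.2] |d|43 ang 10
[-36.6, 27.6, 0.2, 0.2, 0.1, -10.8] |d|46 ang 11
[-38.3, 29.4, 0.2, 0.2, 0.1, -11.4] |d|48 ang 11
[-40.0, 31.3, 0.2, 0.2, 0.1, -12.0] |d|51 ang 12
[-41.7, 33.2, 0.2, 0.2, 0.2, -12.6] |d|53 ang 13
[-43.4, 35.2, 0.2, 0.2, 0.2, -13.2] |d|56 ang 13
[-45.0, 37.1, 0.2, 0.2, 0.2, -13.8] |d|58 ang 14
[-46.6, 39.1, 0.2, 0.2, 0.2, -14.4] |d|61 ang 14
scene post [226.5 134.5] 48 top centre [ 536.2 -286.7  116.6] 23
scene post [196.5 148.3] 39 top centre [ 626.8 -306.5  117.2] 28
scene post [193.4 200.3] 67 top centre [ 736.  -180.7  117.3] 33
top post [395.7 125.1] 26 top centre [ 732.9 -183.5  117.2] 23
top post [439.9 162. ] 36 top centre [ 624.  -309.7  117. ] 25
top post [433.3 193.4] 35 top centre [ 532.5 -289.7  116.9] 26
```

Request:
arm_command:
  motion: [-1,-1,1.2,0,0,0,-0.3,-1,-3.4,2.8,0,0,0,-0.9,-1,-7.8,5.4,0,0,0,-2.1,-1,-13,8.9,0,0,0,-3.6,-1,-19.4,13.4,0,0,0,-5.4,-1,-25.4,18.1,0,0,0,-7.2,-1,-29.2,21.5,0,0,0,-8.4,-1,-32.9,25,0,0,0,-9.6,-1,-34.8,26.8,0,0,0,-10.2,-1,-36.6,28.6,0,0,0,-10.8,-1,-38.3,30.4,0,0,0,-11.4,-1,-40,32.3,0,0,0,-12,-1,-40.8,33.2,0,0,0,-12.3,-1,-40.8,33.2,0,0,0,-12.3]

```text
t: 65.3
eef_pos: [488.7, -269.9, 37.3]
tcp_rot: [3.14, 0.002, 1.553]
ft_force: [5.1, 5.2, 3.8]
opening: 0.203
```

```bash
python3 -c "
from arc import *
T=arc([0.5,1,1.5,2,2.5,3,3.5,4,4.5,5],r=None,ratio=0.3)
"
```

```text
r 145.89208651826524 a0 -144.88896675698567
t 65.30 pos [ 488.7 -269.9   37.3] rpy [179.9   0.1  89. ] q [-0.6  0.6  1.9 -0.   0.7 -2.2] F [5.1 5.2 3.8] op 0.203
[-1.0, 0.8, 0.0, 0.1, 0.1, -0.1] |d|1 ang 0
[-2.0, 1.5, 0.0, 0.1, 0.1, -0.3] |d|3 ang 0
[-3.1, 2.3, 0.0, 0.1, 0.1, -0.4] |d|4 ang 0
[-4.1, 3.1, 0.0, 0.1, 0.1, -0.6] |d|5 ang 1
[-5.1, 3.9, 0.0, 0.1, 0.1, -0.7] |d|6 ang 1
[-6.1, 4.7, 0.0, 0.1, 0.1, -0.9] |d|8 ang 1
[-7.0, 5.5, 0.0, 0.1, 0.1, -1.0] |d|9 ang 1
[-8.0, 6.3, 0.0, 0.1, 0.1, -1.2] |d|10 ang 1
[-9.0, 7.1, 0.0, 0.1, 0.1, -1.3] |d|11 ang 1
[-9.9, 7.9, 0.0, 0.1, 0.1, -1.5] |d|13 ang 2
```

Request:
arm_command:
  motion: [-1,-1,0.8,0,0,0,0,-1,-2,1.5,0,0,0,0,-1,-3.1,2.3,0,0,0,0,-1,-4.1,3.1,0,0,0,0,-1,-5.1,3.9,0,0,0,0,-1,-6.1,4.7,0,0,0,0,-1,-7,5.5,0,0,0,0,-1,-7,5.5,0,0,0,0]

```text
t: 66.1
eef_pos: [494.0, -276.7, 37.3]
tcp_rot: [3.14, 0.002, 1.553]
ft_force: [5.8, 6.8, 4.0]
opening: 0.205
```

```bash
python3 -c "
from arc import *
T=arc([0.5,1,1.5,2,2.5,3],r=None,ratio=0)
"
```

```text
r 145.70815021009844 a0 -141.50119823856426
t 66.10 pos [ 494.  -276.7   37.3] rpy [179.9   0.1  89. ] q [-0.6  0.6  1.8 -0.   0.7 -2.2] F [5.8 6.8 4. ] op 0.205
[-1.0, 0.8, 0.0, 0.1, 0.1, 0.0] |d|1 ang 0
[-1.9, 1.6, 0.0, 0.1, 0.1, 0.0] |d|3 ang 0
[-2.9, 2.5, 0.0, 0.1, 0.1, 0.0] |d|4 ang 0
[-3.9, 3.3, 0.0, 0.1, 0.1, 0.0] |d|5 ang 0
[-4.8, 4.2, 0.0, 0.1, 0.1, 0.0] |d|6 ang 0
[-5.8, 5.0, 0.0, 0.1, 0.1, 0.0] |d|8 ang 0
```

Request:
arm_command:
  motion: [-1,-1,0.8,0,0,0,0,-1,-1.9,1.6,0,0,0,0,-1,-2.9,2.5,0,0,0,0,-1,-3.9,3.3,0,0,0,0,-1,-3.9,3.3,0,0,0,0]

```text
t: 66.6
eef_pos: [495.4, -278.4, 37.3]
tcp_rot: [-3.139, -0.002, 1.553]
ft_force: [-1.2, 17.2, 12.7]
opening: 0.206
```

```bash
python3 -c "
from arc import *
T=arc([0.5,1,1.5,2,2.5,3],r=None,ratio=0)
"
```

```text
r 145.63705272634093 a0 -140.61081493044517
t 66.60 pos [ 495.4 -278.4   37.3] rpy [-179.8   -0.1   89. ] q [-0.6  0.6  1.8  0.   0.7 -2.2] F [-1.2 17.2 12.7] op 0.206
[-1.0, 0.8, 0.0, -0.2, -0.1, 0.0] |d|1 ang 0
[-1.9, 1.7, 0.0, -0.2, -0.1, 0.0] |d|3 ang 0
[-2.9, 2.5, 0.0, -0.2, -0.1, 0.0] |d|4 ang 0
[-3.8, 3.4, 0.0, -0.2, -0.1, 0.0] |d|5 ang 0
[-4.7, 4.2, 0.0, -0.2, -0.1, 0.0] |d|6 ang 0
[-5.7, 5.1, 0.0, -0.2, -0.1, 0.0] |d|8 ang 0
```

Request:
arm_command:
  motion: [-1,-1,0.8,0,0,0,0,-1,-1.9,1.6,0,0,0,0,-1,-1.9,1.6,0,0,0,0]

```text
t: 66.9
eef_pos: [495.4, -278.3, 37.1]
tcp_rot: [-3.135, -0.006, 1.553]
ft_force: [-6.7, 26.7, 20.5]
opening: 0.207
```

Request:
arm_command:
  motion: [-1,2,-1.7,0,0,0,0,-1,4,-3.5,0,0,0,0,-1,4,-3.5,0,0,0,0]

```text
t: 67.2
eef_pos: [495.4, -278.2, 37.2]
tcp_rot: [3.14, 0.001, 1.553]
ft_force: [7.5, 6.8, 2.5]
opening: 0.203
```

Request:
arm_command:
  motion: [0.1,0,0,0,0,0,0,0.1,0,0,0,0,0,0,0.1,0,0,0,0,0,0,0.1,0,0,0,0,0,0,0.1,0,0,0,0,0,0,0.1,0,0,-30,0,0,0,0.1,0,0,-80,0,0,0,0.1,0,0,-130,0,0,0,0.1,0,0,-180,0,0,0,0.1,0,0,-230,0,0,0,0.1,0,-80,-250,0,0,0,0.1,0,-100,-250,0,0,0]

```text
t: 68.4
eef_pos: [396.1, -276.9, 288.1]
tcp_rot: [3.139, 0.004, 1.554]
ft_force: [-0.5, -0.6, 0.4]
opening: 0.549
```

```bash
python3 -c "
from look import *
from caps import *
tt(); standing()
print(proj('scene',[[608,-186,32]]))
save('scene','scene23',120,60,260,220,3);save('top','top23',300,80,180,170,3.4)
p=np.load('top_p.npy'); cv2.imwrite('pics/top24.png',p[:,:,::-1])
"
```

```text
t 68.40 pos [ 396.1 -276.9  288.1] rpy [179.9   0.2  89. ] q [-7.460e-01  1.830e-01  1.740e+00 -2.000e-03  1.215e+00 -2.299e+00] F [-0.5 -0.6  0.4] op 0.549
scene orange [214.  161.1] 118 [ 592.2 -295.7   32. ] ang -98.22094168670448 110.80531942478083
scene orange [193.7 209.2] 123 [ 734.3 -209.8   32. ] ang -10.654812943154084 128.5000591797972
scene orange [219.6 227.1] 127 [ 720.9 -116.2   32. ] ang 31.724820565781517 132.75953077213188
tall dark [243.5 137.1] 101 [ 493.5 -269.6   77.5] [ 502.  -264.    99.2] [ 481.8 -283.1   43.1] -143.85416520389717 141.7903929656848
tall dark [209.7 148. ] 153 [ 592.8 -301.7   94.9] [ 606.  -290.7  104. ] [ 564.4 -324.2   43.4] -97.46383838453278 116.64370918963358
tall dark [191.9 190.5] 26 [ 717.2 -217.2   99.2] [ 719.8 -199.6  103.5] [ 709.1 -231.5   88.3] -15.964875877371124 113.60102467207182
tall dark [197.9 201.7] 9 [ 718.2 -201.    58.1] [ 720.  -198.2   79.1] [ 717.  -202.8   45.3] -7.731848477531632 111.17313189876424
tall dark [217.9 214.9] 80 [ 712.5 -116.8   94.3] [ 720.  -108.7  104.5] [ 701.2 -140.    42.2] 33.52163006206785 125
[... 191 characters left out ...]
   98.4] [ 673.9 -278.8  104.7] [ 650.5 -314.2   42.9] -64.70086833181313 121.44830820992577
tall dark [437.5 178.9] 177 [ 574.2 -306.8   97.7] [ 600.8 -291.1  104.2] [ 559.  -332.8   43.5] -105.63355142654788 125.45801373841748
tall dark [425.3 209.4] 58 [ 488.4 -273.5   93.9] [ 497.5 -266.6  102.6] [ 478.5 -285.6   43.6] -143.81439124685542 148.18997547482002
scene post [208.1 140.2] 47 top centre [ 584.4 -307.3  116.7] 24
scene post [187.1 190.9] 37 top centre [ 728.4 -216.5  116.3] 14
scene post [209.4 209.3] 68 top centre [ 724.2 -130.1  117.6] 34
top post [378.7 129.2] 33 top centre [ 721.6 -132.7  116.7] 23
top post [440.5 176.8] 33 top centre [ 580.5 -311.1  116.9] 22
[[234.7 186.4]]
```

```bash
python3 - <<'E'
from cell import env
import cv2,numpy as np
s=env.state();print(s['t'],np.round(s['eef_pos'],0),np.round(s['ft_force'],1),s['opening'])
a,_=env.read_camera('scene');b,_=env.read_camera('top')
for l in ['cap0_mid']:
  for c in ('scene','top'):
    for d in env.recognise(c,l): print(c,np.round(d['location']),round(d['confidence'],2))
im=np.vstack([a,b])[:,:,::-1]
cv2.imwrite('pics/fin_s.png',cv2.resize(a[:,:,::-1],(800,500)));cv2.imwrite('pics/fin_t.png',cv2.resize(b[:,:,::-1],(800,500)))
E
```

```text
68.6 [ 396. -277.  287.] [ 0.9 -1.2 -0.8] 0.5508531070375389
scene [212. 150.] 0.57
top [262. 129.] 0.7
top [437. 178.] 0.56
```

View pics/fin_s.png

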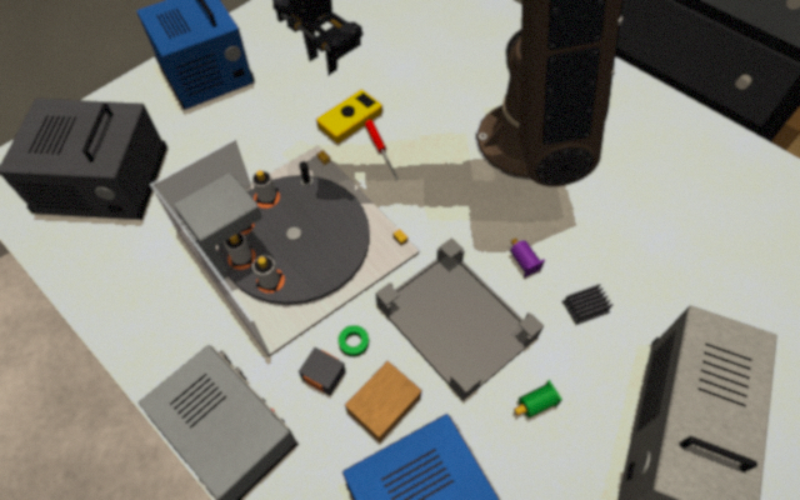

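View pics/fin_t.png

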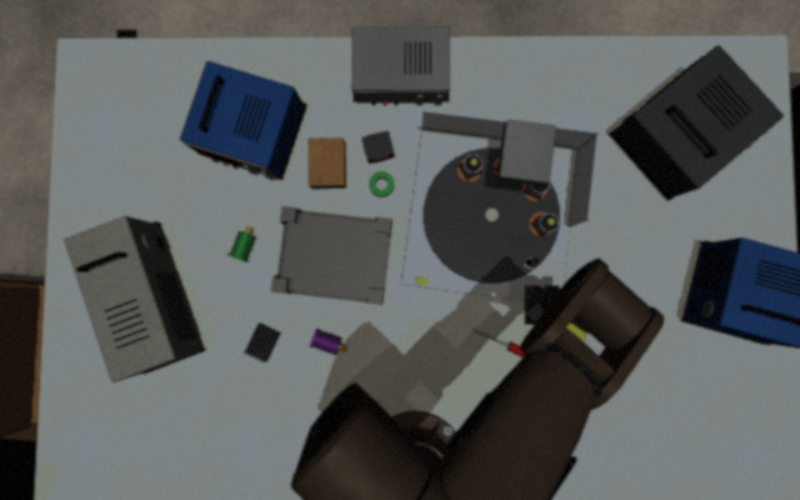

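The scene view shows three capacitors upright on their pads at (265,185), (237,248) and (265,270). In the top view they are at (545,222), (505,180) and (472,165). The fourth shows partly under the head at (537,190), so I'll enlarge that before handing in.

```bash
python3 - <<'E'
from cell import env
import cv2,numpy as np
b,_=env.read_camera('top')
c=b[110:240,320:480,::-1]
c=cv2.convertScaleAbs(c,alpha=2.2,beta=20)
cv2.imwrite('pics/fin_z.png',cv2.resize(c,None,fx=4.5,fy=4.5,interpolation=cv2.INTER_CUBIC))
E
```

```text
(no output)
```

View pics/fin_z.png

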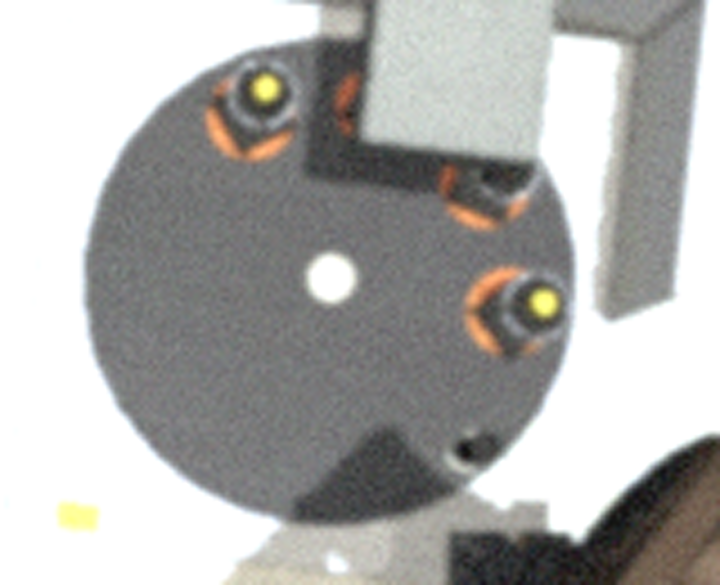

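The enlarged view shows the fourth capacitor at (485,185): its foot is on its pad, with an even copper rim round it, and the can rises under the head. The other two are at (265,90) and (540,300), and the remaining one is behind the head (clear in the scene view). I'm handing in now.

```bash
python3 - <<'E'
from cell import env
print(env.job_done()); print(env.state()['t'])
E
```

```text
the job is handed in; nothing more can be done
None
the job is handed in; nothing more can be done
```

I handed the job in at about 69 s of the 210 s limit. All four silver capacitors are standing on pads and the turntable is back in the test position; no verdict was reported.

**What I did:** I turned the plate to the load stop, drew the capacitors out of the bin corners and stood one on each copper pad. I then turned the plate back to the firm test stop, released the handle and lifted clear. I left the purple and green look-alikes alone.

**Last checks:**
- **Turntable:** two of the capacitors had turned 149.7° and 150.3° from their load places, so the plate is home within about 1–2°.
- **Capacitors:** at the load position all four stood within about 5 mm of their pad centres. After the turn, the three post tops I could see were at z ≈ 117 mm, so those stand upright.
- **Rest of the bench:** the other items look to be where they started. The arm touches nothing, with about 1 N on the force reading.

**What disagreed or went wrong:**
- The reported TCP was about 30 mm lower than the fingertips seen in the depth images. My first handle grip slipped because of this, and I corrected for it afterwards.
- One capacitor was knocked about 30 mm aside on its pad, so I gripped it again and re-centred it.
- That same capacitor is partly hidden under the test head in the last pictures. Its foot and the copper rim look centred, but I could not measure its post top.
- In the last pictures the recognition network reported only some of the capacitors, so I checked the others by eye.

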